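# Refill the nut canister and shut it

## Task

Take the blue beaker of nuts out from under the wire rack and tip all eight nuts into the open white canister. Stand the empty beaker upright on the cork mat, well inside its edges, and close the canister's lid fully. Leave the tumblers and the tin where they stand.

Things in the scene. Friction and masses are not known exactly. Their poses are not given: they have to be found in the camera images.
- beaker: Handleless blue stoneware beaker holding the nuts, 0.12 to 0.22 kg empty. Round, slightly flared: 58 mm across the foot, 70 mm across the rim, 92 mm tall, wall 3 mm, floor 5 mm. Origin: centre of its underside, z up its axis. It stands on the worktop in one of two places 110 mm apart (a tumbler in the other) under the rack, its axis 18 to 28 mm behind the front wire.
- nut0: One of eight macadamia nuts in their hard round brown shells, 22 mm balls, 10 g, at the start in the beaker. Origin at its centre.
- nut1: One of eight macadamia nuts in their hard round brown shells, 22 mm balls, 10 g, at the start in the beaker. Origin at its centre.
- nut2: One of eight macadamia nuts in their hard round brown shells, 22 mm balls, 10 g, at the start in the beaker. Origin at its centre.
- nut3: One of eight macadamia nuts in their hard round brown shells, 22 mm balls, 10 g, at the start in the beaker. Origin at its centre.
- nut4: One of eight macadamia nuts in their hard round brown shells, 22 mm balls, 10 g, at the start in the beaker. Origin at its centre.
- nut5: One of eight macadamia nuts in their hard round brown shells, 22 mm balls, 10 g, at the start in the beaker. Origin at its centre.
- nut6: One of eight macadamia nuts in their hard round brown shells, 22 mm balls, 10 g, at the start in the beaker. Origin at its centre.
- nut7: One of eight macadamia nuts in their hard round brown shells, 22 mm balls, 10 g, at the start in the beaker. Origin at its centre.
- rack: Chromed wire shelf riser, immovable: 320 mm wide (its y), 200 mm deep (its x), lower side of its wires 197 mm above the worktop, open in front and below, leg frames of 6 mm wire at both ends. Origin on the worktop straight below the middle of its front wire, the one nearest the robot; x points back under the rack. Three 52 mm spice pots stand fixed on its far corners.
- canister: A white open storage canister that does not move, 150 mm (its x) by 130 mm (its y) outside, 105 mm tall, wall and floor 5 mm. Origin under its centre. Its lid is hinged along its +x side, the far one from the robot.
- lid (a joint): Opening angle of the canister's oak lid: 0 shut, flat on the rim; at the start 1.62 to 1.9, just past upright, leaning out over the +x side; limit 1.95. The lid is 136 mm along the hinge, 162 mm from hinge to free edge, 14 mm thick. Its hinge is stiff: the lid stays at any angle it is left at and takes about 1.5 to 3 N at the free edge to move, all the way to shut.
- lid_hinge (a point): Point on the lid's hinge line, halfway along it: in the canister's frame at x +80 mm, y 0, z 107 mm. The hinge line runs along the canister's y. The lid's underside starts at this line.
- lid_edge (a point): Middle of the lid's free edge on its outer face (the face that is on top when shut), 162 mm from the hinge line and 14 mm off the underside.
- mat: A square cork mat that does not move, 160 x 160 mm, 5 mm thick, flat on the worktop between the canister and the rack. Origin at the centre of its underside, axes along its sides.
- tumbler_a: A greenish glass tumbler, 62 mm across the rim, 100 mm tall, 0.2 kg, standing under the front of the rack beside the beaker. Origin at the centre of its underside.
- tumbler_b: A second tumbler like the first, standing beyond the canister near the tin.
- tin: A red food tin with a paper band, 72 mm across, 78 mm tall, 0.4 kg, standing beyond the canister near the second tumbler. Origin at the centre of its underside.
Things that resemble listed ones, but are neither listed nor needed, are in the scene too. There is more than one size of the mat; the one meant has the size given above.

How it is judged:
By the outcome, as a careful person would: the job done as asked, in the order asked, and still so for the second after the job is handed in, with the robot touching nothing.
It also fails if it takes over 67 s, if anything falls off the work surface, if the arm or the gripper's body presses on something with over 40 N, if the wrist force passes 120 N, or if a joint passes its speed limit or range.

## Robot

A 6-joint arm with a two-finger parallel gripper is mounted at the origin on the work surface. World frame = base frame: x ahead of the robot, y to its left, z up, the work surface at z = 0. Lengths are in m, angles in degrees, forces in N, time in s.
With the tool pointing down it reaches from about 0.35 to 0.875 m from the base axis. Payload 4.2 kg.
Tool frame: the origin (TCP) lies midway between the tips of the shut fingers; the grasp point (between the pads) lies 19 mm behind it; z points along the fingers, y is the line along which they close (so a half turn about z gives the same grasp; the last joint's range is limited). The gripper opens to 87 mm and grips with 3 to 60 N. Pads are 19 mm wide; open, the fingers measure 117 mm over their backs; the gripper's body (75 mm by 190 mm) begins 51 mm behind the grasp point.
Start: joints at [-58.293, 22.042, 0.453, 0, -68.411, -14.817], TCP at [0.182, -0.598, 0.223] pointing down, gripper open.
Joint ranges: [-179.83, 179.83], [-69.29, 118.12], [-61.27, 80.66], [-181.25, 117.63], [-171.15, -9.14], [-177.46, 177.46]. Speed limits (degrees/s): [159.86, 159.86, 180, 180, 180, 180].

## Interface

Orientations are given as a 3x3 rotation matrix whose columns are the frame's x, y, z axes.
In Python, from station import * gives the robot as it stands.
- The arm moves only by the tool move_arm, never from a script. Its argument "targets" is text: rows parted by semicolons, each of 4 numbers parted by spaces: the shift along the world's x, y, z in units of 25 mm (1.0 is 25 mm), then the turn about the world's z in units of 5 degrees (1.0 is 5 degrees). In form: tx ty tz spin; .... A call has 1 to 10 rows; each row shifts and turns the commanded pose from where the row before left it; what a row does not reach is not made up. A row lasts 1/12 s, in which the tool goes at most 41.7 mm and 7.16 degrees, less where a joint would pass 70% of its speed; a pose out of reach is approached as far as the arm can. A call is refused whole if a number of a shift passes 1 or a number of a turn 1, either way. A call with a gripper value outside its range is refused whole. "gripper" is the finger opening in mm, from 0 to 87, set as the call begins (left out, the last holds). The fingers move at their own pace and stop on an object; the grip force is fixed at half the most. Time passes only in rows, so rows that do not move let the fingers close. It gives the time, the measured TCP pose, the force, the opening and the grip force at its end, in the units of the state.
- sense(): the state, without advancing time (a new reading comes with each control period).
- capture(name): name is "scene" or "top" or "wrist"; returns a dict with "image" (384x512x3 uint8, blue, green, red), "fx", "fy", "cx", "cy" (pixels), "world_from_camera" (4x4, takes a point from camera to world coordinates); the wrist camera has in their place "hand_eye" (4x4, takes a point from camera to tool coordinates, whose origin is the TCP and whose axes are the flange's). Camera axes: x right, y up, looking along -z (the intrinsics and any distortion apply to the point x, -y, -z); pixel columns grow to the right and rows downward; lengths in m; the calibration is good to about 2 mm. A picture is of the moment at which its call begins: read the wrist's pose just before it. There is no depth.
- finish_job(): hands the job in; it is judged then, once.
The state is a dict: "time_s": time; "joints": joint angles; "joint_velocities": joint speeds; "effort": joint torques, N m; "tcp_pos": TCP position; "ee_rot": TCP orientation; "wrist_force": force on the tool from outside, world axes, zero at the start; "moment": the same for the moment, N m; "gripper_width": opening from 0.0 (shut) to 1.0 (fully open); "gripper_force": force on a finger pad.
Only numpy, scipy, OpenCV 4.12 (cv2) and the standard library are available. Lean on these libraries where they do the work, as an engineer would, in place of code of your own. Each camera call takes 0.05 s, during which the arm holds its last target. There are 200 camera calls.

## Working session

There is one attempt and no reset: what is moved stays moved. The work goes in short steps, Python scripts to look and compute and a tool call to move; the robot and the scene stay as the last step left them, time stands still between calls to the robot, and variables do not carry over. Pictures are saved under pics/ and viewed, at most 10 in all, crops included, and the job is handed in when it is done.

Besides the shell and the picture viewer there is one more tool, called as name(argument=value, ...) on one line, values as JSON. move_arm: Moves the arm, as the interface text tells. Its arguments: {"type":"object","properties":{"targets":{"type":"string"},"gripper":{"type":"number"}},"required":["targets"]}

```bash
mkdir -p pics; ls
python3 - <<'E'
from station import *
import cv2,numpy as np
s=sense();print(s)
a=[]
for n in("scene","top"):
    c=capture(n);cv2.imwrite(f"pics/{n}0.png",c["image"]);print(n,c["fx"],c["fy"],c["cx"],c["cy"],np.round(c["world_from_camera"],3).tolist(),[k for k in c])
c=capture("wrist");print({k:v for k,v in c.items() if k!="image"})
E
```

```text
pics
{'time_s': 0.0, 'joints': array([-5.82936250e+01,  2.20914870e+01,  3.80374657e-01, -2.99514327e-02,
       -6.84118316e+01, -1.48177798e+01]), 'joint_velocities': array([-0.09955607, -0.04935692, -0.07054902, -0.02191469,  0.08241795,
       -0.01521472]), 'effort': array([ 2.60190798e-03, -3.90662313e+01,  1.87403816e+01,  4.21991318e+00,
        1.08606354e-02, -1.73284743e-04]), 'tcp_pos': array([ 0.18142969, -0.59745611,  0.22145354]), 'ee_rot': array([[-9.56927411e-01, -2.90326401e-01, -7.14187013e-04],
       [-2.90327269e-01,  9.56925152e-01,  2.08095127e-03],
       [ 7.92684236e-05,  2.19866728e-03, -9.99997580e-01]]), 'wrist_force': array([-0.25128887, -0.54080036,  0.29141794]), 'moment': array([-0.05001609, -0.02927612, -0.04049403]), 'gripper_force': 0.0, 'gripper_width': 1.0007951033483515}
scene 401.9307766172018 401.9307766172018 259.8085811508525 184.84635133351262 [[-0.87, -0.311, 0.383, 1.036], [0.494, -0.555, 0.67, 0.736], [0.005, 0.772, 0.636, 0.834], [0.0, 0.0, 0.0, 1.0]] ['image', 'fx', 'fy', 'cx', 'cy', 'world_from_camera']
top 420.7800041003567 420.7800041003567 255.8608967643322 185.4292849062007 [[0.014, 0.984, -0.179, 0.441], [-1.0, 0.014, -0.001, -0.045], [0.001, 0.179, 0.984, 1.052], [0.0, 0.0, 0.0, 1.0]] ['image', 'fx', 'fy', 'cx', 'cy', 'world_from_camera']
{'fx': 265.6409789819083, 'fy': 265.6409789819083, 'cx': 254.88254551960128, 'cy': 190.63273976676362, 'hand_eye': array([[-6.53693336e-04,  9.54485944e-01,  2.98255186e-01,
         8.22187342e-02],
       [ 9.99999714e-01,  5.10627622e-04,  5.57597215e-04,
         1.37787998e-04],
       [ 3.79921367e-04,  2.98255466e-01, -9.54486005e-01,
        -1.62246944e-01],
       [ 0.00000000e+00,  0.00000000e+00,  0.00000000e+00,
         1.00000000e+00]])}
```

View pics/scene0.png

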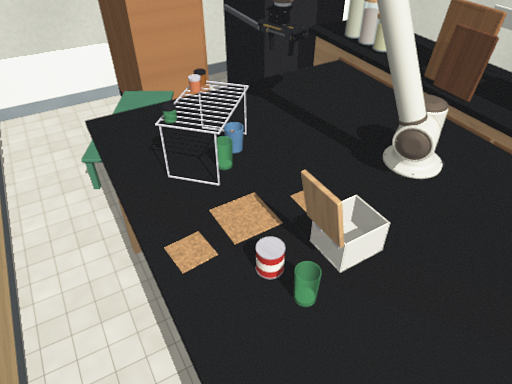

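View pics/top0.png

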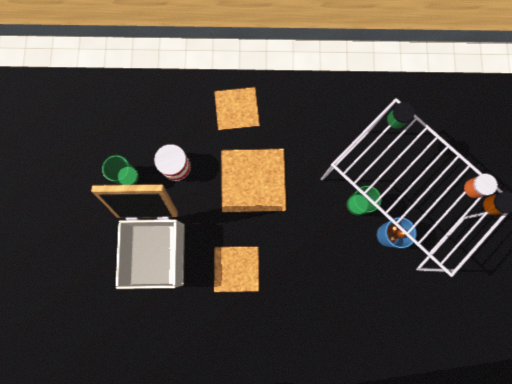

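The scene view shows the blue beaker at (234,137) under the rack's front wire, with the green tumbler_a beside it at (224,152). The canister is at (350,232) with its lid open. The mats are at (246,217), (190,251) and a partly hidden one near (305,200). In the top view the beaker with the nuts is at (398,233), tumbler_a at (365,200), the large mat at (253,180) and the canister at (150,253).

First I'll measure everything and try a small turn, to see how the wrist orientation responds.

move_arm(targets="0 0 0 1;0 0 0 1;0 0 0 0", gripper=87)

```text
time_s: 0.4
tcp_pos: [0.1816, -0.5978, 0.2221]
ee_rot: [[-0.891, -0.454, -0.0], [-0.454, 0.891, 0.001], [-0.0, 0.001, -1.0]]
wrist_force: [0.6, 0.8, 0.6]
gripper_width: 0.998
gripper_force: 0.0
```

View pics/top_rack.png

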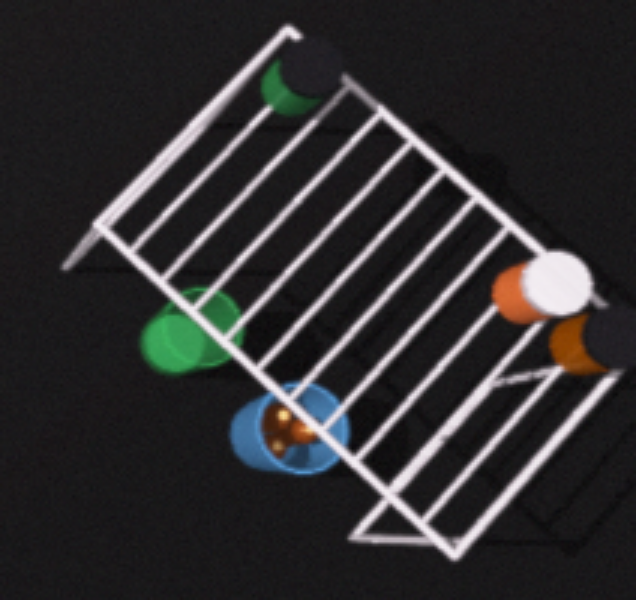

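The crop confirms the choice: the blue beaker with brown nuts is at crop (300,425), straddled by the front wire. The green tumbler is at crop (200,330), with no nuts. Lookalikes for the beaker are tumbler_a at (365,200) and tumbler_b at (120,170). For the mat they are the small cork squares at (237,108) and (236,269).

The turn really is about world z only, so the tool can't be tilted directly. I'll check in free space what the arm does at the edge of its reach.

move_arm(targets="0.3 -1 0 0;0.3 -1 0 0;0.3 -1 0 0;0.3 -1 0 0;0.3 -1 0 0;0.3 -1 0 0;0.3 -1 0 0;0.3 -1 0 0;0.3 -1 0 0;0.3 -1 0 0")

```text
time_s: 1.23
tcp_pos: [0.2567, -0.8487, 0.2224]
ee_rot: [[-0.893, -0.45, -0.0], [-0.45, 0.893, 0.0], [-0.0, 0.0, -1.0]]
wrist_force: [0.9, -1.4, 0.5]
gripper_width: 1.001
gripper_force: 0.0
```

move_arm(targets="0.3 -1 0 0;0.3 -1 0 0;0.3 -1 0 0;0.3 -1 0 0;0.3 -1 0 0;0.3 -1 0 0")

```text
time_s: 1.73
tcp_pos: [0.2774, -0.917, 0.195]
ee_rot: [[-0.892, -0.451, 0.017], [-0.451, 0.89, -0.067], [0.016, -0.067, -0.998]]
wrist_force: [0.4, -1.1, 2.3]
gripper_width: 0.997
gripper_force: 0.0
```

Run:
```python
from station import *
s=sense();print(s["time_s"],s["tcp_pos"],s["joints"].round(2),s["ee_rot"].round(3))
```

```text
1.7333 [ 0.27735131 -0.91696018  0.19497937] [ -63.28   65.93   80.66    0.9  -100.86    0.32] [[-0.892 -0.451  0.017]
 [-0.451  0.89  -0.067]
 [ 0.016 -0.067 -0.998]]
```

Tilt builds up at the reach limit: the tool z axis has leaned outward by 4°. That gives a way to tilt the tool, so I'll see how quickly it grows.

move_arm(targets="0.3 -1 1 0;0.3 -1 1 0;0.3 -1 1 0;0.3 -1 1 0;0.3 -1 1 0;0.3 -1 1 0;0.3 -1 1 0;0.3 -1 1 0;0.3 -1 1 0;0.3 -1 1 0")

```text
time_s: 2.57
tcp_pos: [0.2798, -0.9276, 0.3309]
ee_rot: [[-0.894, -0.443, 0.067], [-0.443, 0.854, -0.274], [0.064, -0.274, -0.959]]
wrist_force: [0.5, 1.1, 0.7]
gripper_width: 0.997
gripper_force: 0.0
```

Run:
```python
from station import *
s=sense();print(s["time_s"],s["tcp_pos"],s["joints"].round(2),s["ee_rot"].round(3))
```

```text
2.5667 [ 0.27982716 -0.92760605  0.33089316] [-62.5   58.49  80.64   3.88 -96.22   0.35] [[-0.894 -0.443  0.067]
 [-0.443  0.854 -0.274]
 [ 0.064 -0.274 -0.959]]
```

The tilt accumulates at about 1.2° per row. I'll fit a kinematic model so I can plan which pushes reorient the wrist, including the flip at the inner limit needed for a horizontal grasp.

```bash
cat > kin.py <<'E'
import numpy as np
from scipy.optimize import least_squares
from scipy.spatial.transform import Rotation as Ro
LO=np.array([-179.83,-69.29,-61.27,-181.25,-171.15,-177.46]);HI=np.array([179.83,118.12,80.66,117.63,-9.14,177.46])
VM=np.array([159.86,159.86,180,180,180,180])*.7/12
P=np.array([.3,.4,.0,.4,.16,.17])
def fk(q,P=None):
    P=PP if P is None else P
    h,L1,a3,L2,off,d=P; q=np.asarray(q)
    R1=Ro.from_euler('z',q[0],degrees=True)
    Rb=R1*Ro.from_euler('y',q[1],degrees=True)
    Re=R1*Ro.from_euler('y',q[1]-q[2],degrees=True)
    R4=Re*Ro.from_euler('x',-q[3],degrees=True)
    R5=R4*Ro.from_euler('y',-q[4],degrees=True)  # x axis = tool dir
    R6=R5*Ro.from_euler('x',-q[5],degrees=True)
    p=np.array([0,0,h])+Rb.apply([0,0,L1])+Re.apply([L2,0,a3])+R4.apply([0,-off,0])+R5.apply([d,0,0])
    # tool axes
    T=Ro.from_matrix(np.array([[0,0,1],[0,-1,0],[1,0,0]],float).T) 
    return p,(R6*T).as_matrix()
import os,json
PP=np.array(json.load(open('kin.json'))) if os.path.exists('kin.json') else P
def rowsim(q,row,w=.2,cap=True):
    p,R=fk(q); pt=p+np.array(row[:3])*.025; Rt=Ro.from_euler('z',row[3]*5,degrees=True).as_matrix()@R
    def f(x):
        a,b=fk(x); return np.r_[a-pt,w*Ro.from_matrix(Rt@b.T).as_rotvec(),1e-5*(x-q)]
    lo=np.maximum(LO,q-VM)-1e-6;hi=np.minimum(HI,q+VM)+1e-6
    return least_squares(f,np.clip(q,lo+1e-7,hi-1e-7),bounds=(lo,hi),xtol=1e-10,ftol=1e-10).x
E
python3 - <<'E'
import numpy as np,json
from scipy.optimize import least_squares
from kin import *
D=[([-58.29,22.07,.42,-.01,-68.41,-4.73],[.1816,-.5978,.2221],[[-0.891,-0.454,0],[-0.454,0.891,0.001],[0,0.001,-1]]),
([-63.28,65.93,80.66,.9,-100.86,.32],[.2774,-.917,.195],[[-0.892,-0.451,0.017],[-0.451,0.89,-0.067],[0.016,-0.067,-0.998]]),
([-62.5,58.49,80.64,3.88,-96.22,.35],[.2798,-.9276,.3309],[[-0.894,-0.443,0.067],[-0.443,0.854,-0.274],[0.064,-0.274,-0.959]])]
for q,p,R in D:
    print(np.round(fk(q)[1],3).tolist(),R)
r=least_squares(lambda x:np.r_[np.concatenate([fk(q,x)[0]-p for q,p,R in D]),.01*x[2],.003*(x-P)],P)
print(r.x,np.round(np.array([fk(q,r.x)[0]-p for q,p,R in D])*1000,1))
json.dump(list(r.x),open('kin.json','w'))
E
```

```text
[[0.454, -0.891, -0.0], [-0.891, -0.454, 0.001], [-0.001, -0.0, -1.0]] [[-0.891, -0.454, 0], [-0.454, 0.891, 0.001], [0, 0.001, -1]]
[[0.451, -0.892, 0.017], [-0.89, -0.451, -0.067], [0.067, 0.016, -0.998]] [[-0.892, -0.451, 0.017], [-0.451, 0.89, -0.067], [0.016, -0.067, -0.998]]
[[0.443, -0.894, 0.067], [-0.854, -0.443, -0.274], [0.274, 0.064, -0.959]] [[-0.894, -0.443, 0.067], [-0.443, 0.854, -0.274], [0.064, -0.274, -0.959]]
[1.60312102e-01 5.64974865e-01 6.91216789e-05 4.21793031e-01
 1.59835064e-01 3.06212405e-01] [[-0.  -0.   0. ]
 [-0.   0.   0. ]
 [ 0.1  0.  -0. ]]
```

move_arm(targets="-0.3 1 0 0;-0.3 1 0 0;-0.3 1 0 0;-0.3 1 0 0;-0.3 1 0 0;-0.3 1 0 0;-0.3 1 0 0;-0.3 1 0 0;-0.3 1 0 0;-0.3 1 0 0")

```text
time_s: 3.4
tcp_pos: [0.2106, -0.6948, 0.3319]
ee_rot: [[-0.894, -0.443, 0.066], [-0.443, 0.854, -0.273], [0.064, -0.273, -0.96]]
wrist_force: [0.6, 0.0, 0.4]
gripper_width: 0.997
gripper_force: 0.0
```

```bash
cat > log.py <<'E'
from station import *
import json,sys,os
s=sense();L=json.load(open('log.json')) if os.path.exists('log.json') else []
L.append([s["joints"].tolist(),s["tcp_pos"].tolist(),s["ee_rot"].tolist()]);json.dump(L,open('log.json','w'))
print(round(s["time_s"],2),s["tcp_pos"].round(4),s["joints"].round(1),s["ee_rot"].round(3).tolist(),s["wrist_force"].round(1),s["gripper_width"],s["gripper_force"])
E
python3 log.py
```

```text
3.4 [ 0.2106 -0.6948  0.3319] [-58.3  21.   10.5   5.5 -64.1  -6.5] [[-0.894, -0.443, 0.066], [-0.443, 0.854, -0.273], [0.064, -0.273, -0.96]] [0.6 0.  0.4] 0.9965236603326757 0.0
```

move_arm(targets="-0.3 1 0 0;-0.3 1 0 0;-0.3 1 0 0;-0.3 1 0 0;-0.3 1 0 0;-0.3 1 0 0;-0.3 1 0 0;-0.3 1 0 0;-0.3 1 0 0;-0.3 1 0 0")

```text
time_s: 4.23
tcp_pos: [0.1355, -0.445, 0.3318]
ee_rot: [[-0.894, -0.443, 0.067], [-0.443, 0.854, -0.273], [0.064, -0.273, -0.96]]
wrist_force: [0.5, -0.5, 0.6]
gripper_width: 1.003
gripper_force: 0.0
```

```bash
python3 log.py; sed -i 's/\[\[0,0,1\],\[0,-1,0\],\[1,0,0\]\]/[[0,-1,0],[0,0,-1],[1,0,0]]/' kin.py
cat > fit.py <<'E'
import numpy as np,json
from kin import *
D=[([-58.29,22.07,.42,-.01,-68.41,-4.73],[.1816,-.5978,.2221]),
([-63.28,65.93,80.66,.9,-100.86,.32],[.2774,-.917,.195]),
([-62.5,58.49,80.64,3.88,-96.22,.35],[.2798,-.9276,.3309])]
L=json.load(open('log.json'));D+=[(a,b) for a,b,c in L]
r=least_squares(lambda x:np.r_[np.concatenate([fk(q,x)[0]-p for q,p in D]),.0003*(x-P)],P)
print(r.x,np.round(np.array([fk(q,r.x)[0]-p for q,p in D])*1000,1).tolist())
print(np.round(fk(L[-1][0],r.x)[1]-np.array(L[-1][2]),3).tolist())
json.dump(list(r.x),open('kin.json','w'))
E
python3 fit.py
```

```text
4.23 [ 0.1355 -0.445   0.3318] [-47.7  -6.8 -23.2   9.  -59.4 -19. ] [[-0.894, -0.443, 0.067], [-0.443, 0.854, -0.273], [0.064, -0.273, -0.96]] [ 0.5 -0.5  0.6] 1.0027061369961634 0.0
[1.60381436e-01 5.64905324e-01 3.40482727e-05 4.21842700e-01
 1.59829443e-01 3.06232781e-01] [[-0.0, -0.0, -0.1], [-0.0, 0.0, 0.0], [0.1, 0.0, -0.0], [-0.0, 0.0, 0.0], [-0.0, 0.0, 0.0]]
[[0.0, 0.0, -0.0], [0.0, -0.0, 0.0], [0.0, 0.0, 0.0]]
```

```bash
cat > geo.py <<'E'
import numpy as np,cv2
from station import *
def ray(c,u,v):
    d=np.array([(u-c["cx"])/c["fx"],-(v-c["cy"])/c["fy"],-1.]);W=np.array(c["world_from_camera"]);return W[:3,3],W[:3,:3]@d
def onz(c,uv,z):
    o,d=ray(c,*uv);return (o+d*(z-o[2])/d[2])
def proj(c,p):
    W=np.array(c["world_from_camera"]);q=W[:3,:3].T@(np.asarray(p)-W[:3,3]);return np.array([c["cx"]-c["fx"]*q[0]/q[2],c["cy"]+c["fy"]*q[1]/q[2]])
E
python3 - <<'E'
from geo import *
c=capture("top");im=c["image"];h=cv2.cvtColor(im,cv2.COLOR_BGR2HSV)
cs=capture("scene");hs=cv2.cvtColor(cs["image"],cv2.COLOR_BGR2HSV)
def blobs(h,lo,hi,amin=100):
    m=cv2.inRange(h,lo,hi);m=cv2.morphologyEx(m,cv2.MORPH_CLOSE,np.ones((5,5)));C,_=cv2.findContours(m,cv2.RETR_EXTERNAL,2)
    return [k for k in C if cv2.contourArea(k)>amin]
w=[onz(c,p,.2)[:2] for p in((333.3,165),(451.7,274.3))];w=np.array(w);d=w[0]-w[1];print("wire",w,np.hypot(*d),"yaw y-axis",np.degrees(np.arctan2(d[1],d[0])))
print("beaker rim",onz(c,(401.3,232.7),.092))
for n,(lo,hi) in dict(cork=((8,80,90),(25,255,255)),blue=((95,80,50),(120,255,255)),green=((50,80,40),(85,255,255)),white=((0,0,110),(180,60,255))).items():
    for k in blobs(h,lo,hi):
        r=cv2.minAreaRect(k)
        if r[0][1]<60: continue
        z={'cork':.005,'white':.105}.get(n,.05)
        print(n,np.round(r[0]),np.round(r[1]),round(r[2]),"at z",z,np.round([onz(c,p,z)[:2] for p in cv2.boxPoints(r)],3).tolist())
for k in blobs(hs,(95,80,50),(120,255,255)):print("scene blue",cv2.boundingRect(k))
cv2.imwrite('pics/can.png',cv2.resize(im[135:305,80:300],None,fx=3.5,fy=3.5))
E
```

```text
wire [[ 0.64077328 -0.20365022]
 [ 0.42181449 -0.43427142]] 0.3180080030287846 yaw y-axis 46.485957928949745
beaker rim [ 0.51049878 -0.37542894  0.092     ]
cork [236. 268.] [45. 44.] 90 at z 0.005 [[0.478, 0.058], [0.479, -0.051], [0.371, -0.052], [0.37, 0.054]]
cork [491. 206.] [20. 14.] 69 at z 0.005 [[0.603, -0.609], [0.616, -0.643], [0.569, -0.657], [0.556, -0.623]]
cork [133. 200.] [33. 85.] 89 at z 0.005 [[0.627, 0.374], [0.633, 0.16], [0.55, 0.155], [0.544, 0.366]]
cork [471. 189.] [19. 14.] 69 at z 0.005 [[0.647, -0.564], [0.66, -0.597], [0.614, -0.611], [0.601, -0.578]]
cork [253. 180.] [62. 64.] 89 at z 0.005 [[0.724, 0.05], [0.73, -0.114], [0.569, -0.118], [0.563, 0.042]]
cork [236. 108.] [40. 42.] 84 at z 0.005 [[0.884, 0.072], [0.898, -0.038], [0.789, -0.05], [0.776, 0.058]]
blue [396. 232.] [31. 40.] 90 at z 0.05 [[0.55, -0.331], [0.551, -0.427], [0.478, -0.423], [0.477, -0.329]]
green [364. 201.] [28. 35.] 45 at z 0.05 [[0.58, -0.251], [0.642, -0.313], [0.595, -0.358], [0.534, -0.296]]
green [120. 170.] [38. 27.] 27 at z 0.05 [[0.645, 0.343], [0.707, 0.318], [0.665, 0.231], [0.604, 0.257]]
green [395. 121.] [20. 13.] 45 at z 0.05 [[0.798, -0.358], [0.822, -0.381], [0.786, -0.415], [0.762, -0.391]]
white [149. 252.] [72. 68.] 90 at z 0.105 [[0.538, 0.274], [0.54, 0.12], [0.382, 0.113], [0.38, 0.262]]
white [171. 161.] [34. 32.] 27 at z 0.105 [[0.652, 0.205], [0.721, 0.175], [0.685, 0.102], [0.617, 0.132]]
white [420. 190.] [166. 120.] 43 at z 0.105 [[0.636, -0.186], [0.852, -0.387], [0.581, -0.647], [0.385, -0.447]]
scene blue (224, 122, 20, 32)
```

View pics/can.png

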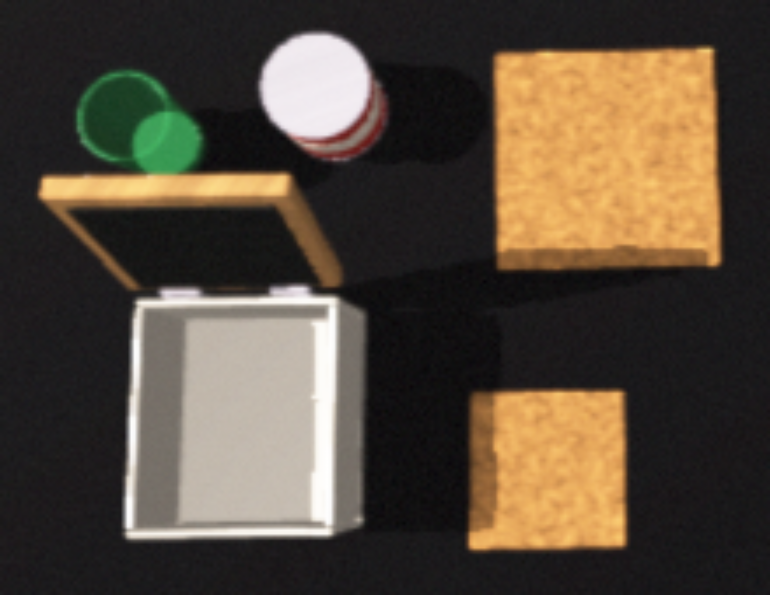

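Measured so far: the rack's front-wire midpoint is (0.531,-0.319), with its x axis at azimuth -43.5°. The beaker is at (0.5105,-0.3755), which is 24 mm behind the wire and matches the description. The mat centre is about (0.647,-0.035), and the canister crop gives clean rim corners. Next I'll calibrate the push simulator against the recorded moves.

```bash
cat > /tmp/a.py <<'E'
from kin import *
from geo import *
import time
q0=np.array([-58.29,22.07,.42,-.01,-68.41,-4.73])
for w in (.05,.1,.2,.4,.8):
    q=q0.copy();t=time.time()
    for i in range(16): q=rowsim(q,(.3,-1,0,0),w)
    a=q,fk(q)
    for i in range(10): q=rowsim(q,(.3,-1,1,0),w)
    print(w,a[0].round(1),a[1][0].round(3),a[1][1][:,2].round(3),'|',q.round(1),fk(q)[0].round(3),fk(q)[1][:,2].round(3),round(time.time()-t,2))
print("want far .277 -.917 .195 z .017 -.067 -.998 | .280 -.928 .331 z .067 -.274 -.959")
c=capture("top")
for n,ps,z in(("can",[(118.6,220.7),(176.6,220.1),(175.1,287.9),(116,288.4)],.105),("mat",[(221.4,150.5),(284.3,149),(286,211),(222.5,212)],.005),("tin",[(170,160)],.078),("tumb_b rim",[(115.7,168)],.1),("tumb_a rim",[(367.5,199)],.1)):
    P=np.array([onz(c,p,z)[:2] for p in ps]);print(n,P.round(4).tolist(),P.mean(0).round(4))
# lid edge: outer top corners
for uv in((92,186.4),(162.8,185)):
    o,d=ray(c,*uv)
    # point on ray at hinge-plane distance: solve (x-xh,z-zh) norm = hypot(.162,.014)
    xh=.4605+.08;t=[k for k in np.linspace(.5,1.1,3000) if abs(np.hypot((o+d*k)[0]-xh,(o+d*k)[2]-.107)-.1626)<.0003];print("lid",[(o+d*k).round(3).tolist() for k in (t[:1]+t[-1:])])
E
python3 /tmp/a.py
```

```text
0.05 [-63.   66.   80.7   4.5 -85.1   0.4] [ 0.301 -0.995  0.221] [ 0.081 -0.333 -0.939] | [-66.9  75.3  80.7  49.8  -9.1 -36.3] [ 0.366 -1.213  0.461] [ 0.279 -0.96  -0.01 ] 1.33
0.1 [-63.   66.   80.7   4.2 -86.5   0.4] [ 0.299 -0.988  0.218] [ 0.076 -0.31  -0.948] | [-64.7  70.1  76.2  38.7 -18.6 -25.5] [ 0.361 -1.197  0.451] [ 0.234 -0.961 -0.147] 1.34
0.2 [-63.1  65.9  80.7   3.3 -90.7   0.5] [ 0.293 -0.968  0.21 ] [ 0.059 -0.241 -0.969] | [-62.6  63.8  80.7  15.6 -49.5  -4.2] [ 0.339 -1.124  0.417] [ 0.203 -0.835 -0.512] 1.08
0.4 [-63.2  66.   80.7   1.7 -97.4   0.5] [ 0.282 -0.935  0.197] [ 0.03  -0.126 -0.992] | [-62.4  59.3  80.7   7.1 -81.2   0.2] [ 0.301 -0.998  0.359] [ 0.123 -0.5   -0.857] 1.08
0.8 [ -63.3   66.3   80.7    0.6 -102.     0.4] [ 0.275 -0.911  0.188] [ 0.01  -0.042 -0.999] | [ -62.6   58.7   80.7    2.5 -101.9    0.3] [ 0.272 -0.901  0.317] [ 0.043 -0.175 -0.984] 1.1
want far .277 -.917 .195 z .017 -.067 -.998 | .280 -.928 .331 z .067 -.274 -.959
can [[0.5275, 0.2647], [0.5307, 0.1342], [0.382, 0.1303], [0.3791, 0.2596]] [0.4548 0.1972]
mat [[0.7207, 0.0466], [0.727, -0.1149], [0.5669, -0.1195], [0.5621, 0.0393]] [ 0.6442 -0.0371]
tin [[0.6761, 0.1618]] [0.6761 0.1618]
tumb_b rim [[0.6499, 0.2819]] [0.6499 0.2819]
tumb_a rim [[0.5856, -0.299]] [ 0.5856 -0.299 ]
lid [[0.577, 0.267, 0.266], [0.628, 0.385, -0.03]]
lid [[0.582, 0.133, 0.264], [0.634, 0.199, -0.026]]
```

```bash
nproc
cat > bsim.py <<'E'
import numpy as np
from kin import LO,HI,VM,PP,fk
h,L1,_,L2,off,d=PP
W=.6
def rot(ax,a):
    c,s=np.cos(a),np.sin(a);o=np.ones_like(c);z=np.zeros_like(c)
    M={'x':[[o,z,z],[z,c,-s],[z,s,c]],'y':[[c,z,s],[z,o,z],[-s,z,c]],'z':[[c,-s,z],[s,c,z],[z,z,o]]}[ax]
    return np.moveaxis(np.array(M),-1,0)
T=np.array([[0,-1,0],[0,0,-1],[1,0,0]],float).T
def bfk(q,jac=False):
    a=np.radians(q).T
    R1=rot('z',a[0]);R2=R1@rot('y',a[1]);R3=R1@rot('y',a[1]-a[2]);R4=R3@rot('x',-a[3]);R5=R4@rot('y',-a[4]);R6=R5@rot('x',-a[5])
    p1=np.zeros((len(q),3));p1[:,2]=h;pe=p1+R2[:,:,2]*L1;pw=pe+R3[:,:,0]*L2;pw2=pw-R4[:,:,1]*off;p=pw2+R5[:,:,0]*d
    R=R6@T
    if not jac:return p,R,pe,pw,pw2
    ax=np.stack([np.tile([0,0,1.],(len(q),1)),R1[:,:,1],-R1[:,:,1],-R3[:,:,0],-R4[:,:,1],-R5[:,:,0]],1)
    o=np.stack([p1,p1,pe,pw,pw2,p],1)
    J=np.concatenate([np.cross(ax,p[:,None]-o),W*ax],2).transpose(0,2,1)
    return p,R,J
def brow(q,act,it=3):
    p,R,_,_,_=bfk(q);pt=p+act[:,:3]*.025;Rt=rot('z',np.radians(act[:,3]*5))@R
    lo=np.maximum(LO,q-VM);hi=np.minimum(HI,q+VM);x=q.copy()
    for k in range(it):
        p,R,J=bfk(x,True);E=Rt@R.transpose(0,2,1)
        r=.5*np.stack([E[:,2,1]-E[:,1,2],E[:,0,2]-E[:,2,0],E[:,1,0]-E[:,0,1]],1)
        e=np.concatenate([pt-p,W*r],1);fix=np.zeros(x.shape,bool);dx=np.zeros_like(x)
        for m in range(3):
            Jf=J*(~fix)[:,None,:];e2=e-np.einsum('nij,nj->ni',J,np.where(fix,dx,0))
            A=Jf.transpose(0,2,1)@Jf+1e-5*np.eye(6);s=np.linalg.solve(A,np.einsum('nji,nj->ni',Jf,e2)[...,None])[...,0]
            dx=np.where(fix,dx,s);xn=x+np.degrees(dx);bad=(xn>hi)|(xn<lo)
            dx=np.where(bad,np.radians(np.clip(xn,lo,hi)-x),dx);fix|=bad
            if not bad.any():break
        x=np.clip(x+np.degrees(dx),lo,hi)
    return x
E
python3 - <<'E'
from bsim import *
import json
q=np.array([[-58.29,22.07,.42,-.01,-68.41,-4.73]])
for i in range(16): q=brow(q,np.array([[.3,-1,0,0]]))
print(q.round(1),bfk(q)[0].round(3),bfk(q)[1][0,:,2].round(3))
for i in range(10): q=brow(q,np.array([[.3,-1,1,0]]))
print(q.round(1),bfk(q)[0].round(3),bfk(q)[1][0,:,2].round(3))
# grasp IK options
from scipy.optimize import least_squares
from scipy.spatial.transform import Rotation as Ro
bk=np.array([.5105,-.3755]);sol=[]
for t0 in(-45,-30,-15,0):
  for az in(-58.5,-43.5,-28.5):
    for sgn in(1,-1):
      t,a=np.radians([t0,az]);z=np.array([np.cos(t)*np.cos(a),np.cos(t)*np.sin(a),np.sin(t)]);y=sgn*np.array([-np.sin(a),np.cos(a),0]);R=np.stack([np.cross(y,z),y,z],1)
      p=np.r_[bk,.06]+.019*z
      for k in range(30):
        rng=np.random.default_rng(k);x0=rng.uniform(LO,HI);x0[0]=-36+rng.uniform(-60,60)
        r=least_squares(lambda x:np.r_[fk(x)[0]-p,.3*(Ro.from_matrix(R@fk(x)[1].T)).as_rotvec()],x0,bounds=(LO,HI),max_nfev=60)
        if r.cost<1e-8 and not any(np.abs(r.x-s[3]).max()<2 for s in sol):
          pw=bfk(r.x[None]);sol.append((t0,az,sgn,r.x));print(t0,az,sgn,r.x.round(0),'elbow',pw[2][0].round(2),'w',pw[3][0].round(2),pw[4][0].round(2))
json.dump([(a,b,c,x.tolist()) for a,b,c,x in sol],open('grasp.json','w'))
E
```

```text
4
[[ -59.3  104.6   80.7   30.2 -151.6   20.2]] [[ 0.16  -0.682 -0.085]] [-0.702  0.712 -0.019]
[[ -67.9   91.6   70.2   23.5 -167.7   15.3]] [[ 0.096 -0.695  0.103]] [-0.448  0.877  0.174]
-45 -43.5 1 [ -53.   27.  -34. -157.  -17.   75.] elbow [ 0.16 -0.21  0.66] w [ 0.28 -0.37  0.29] [ 0.36 -0.24  0.26]
-45 -43.5 -1 [ -53.   27.  -34. -157.  -17. -105.] elbow [ 0.16 -0.21  0.66] w [ 0.28 -0.37  0.29] [ 0.36 -0.24  0.26]
-30 -43.5 1 [ -55.   35.  -46. -167.  -50.   87.] elbow [ 0.18 -0.26  0.63] w [ 0.22 -0.32  0.21] [ 0.33 -0.2   0.2 ]
-30 -43.5 -1 [ -55.   35.  -46. -167.  -50.  -93.] elbow [ 0.18 -0.26  0.63] w [ 0.22 -0.32  0.21] [ 0.33 -0.2   0.2 ]
-30 -28.5 1 [ -59.   33.  -35. -138.  -42.   73.] elbow [ 0.16 -0.26  0.63] w [ 0.24 -0.4   0.24] [ 0.29 -0.26  0.2 ]
-30 -28.5 -1 [ -59.   33.  -35. -138.  -42. -107.] elbow [ 0.16 -0.26  0.63] w [ 0.24 -0.4   0.24] [ 0.29 -0.26  0.2 ]
-15 -43.5 1 [ -56.   47.  -50. -167.  -82.   92.] elbow [ 0.23 -0.34  0.55] w [ 0.2  -0.3   0.13] [ 0.31 -0.18  0.13]
-15 -43.5 -1 [ -56.   47.  -50. -167.  -82.  -88.] elbow [ 0.23 -0.34  0.55] w [ 0.2  -0.3   0.13] [ 0.31 -0.18  0.13]
-15 -28.5 1 [ -63.   45.  -41. -144.  -71.   87.] elbow [ 0.18 -0.36  0.56] w [ 0.19 -0.38  0.14] [ 0.27 -0.24  0.13]
-15 -28.5 -1 [ -63.   45.  -41. -144.  -71.  -93.] elbow [ 0.18 -0.36  0.56] w [ 0.19 -0.38  0.14] [ 0.27 -0.24  0.13]
0 -43.5 1 [ -57.   60.  -49. -166. -108.   94.] elbow [ 0.27 -0.41  0.45] w [ 0.19 -0.29  0.05] [ 0.3  -0.18  0.06]
0 -43.5 -1 [ -57.   60.  -49. -166. -108.  -86.] elbow [ 0.27 -0.41  0.45] w [ 0.19 -0.29  0.05] [ 0.3  -0.18  0.06]
0 -28.5 1 [ -64.   57.  -40. -144.  -96.   94.] elbow [ 0.21 -0.43  0.47] w [ 0.18 -0.38  0.05] [ 0.26 -0.24  0.06]
0 -28.5 -1 [ -64.   57.  -40. -144.  -96.  -86.] elbow [ 0.21 -0.43  0.47] w [ 0.18 -0.38  0.05] [ 0.26 -0.24  0.06]
```

```bash
python3 - <<'E'
s=open('bsim.py').read()
s=s.replace("lo=np.maximum(LO,q-VM);hi=np.minimum(HI,q+VM);x=q.copy()","lo=LO;hi=HI;x=q.copy()")
s=s.replace("        x=np.clip(x+np.degrees(dx),lo,hi)\n    return x","        x=np.clip(x+np.degrees(dx),lo,hi)\n    k=np.maximum(np.abs((x-q)/VM).max(1),1)\n    return q+(x-q)/k[:,None]")
open('bsim.py','w').write(s)
E
python3 - <<'E'
from bsim import *
q=np.array([[-58.29,22.07,.42,-.01,-68.41,-4.73]])
p,R,J=bfk(q,True);n=[]
for i in range(6):
    e=np.zeros((1,6));e[0,i]=1e-3;p2,R2=bfk(q+e)[:2];k=np.radians(1e-3);E=R2[0]@R[0].T
    n.append(np.r_[(p2-p)[0],W*np.array([E[2,1],E[0,2],E[1,0]])]/k)
print(np.abs(np.array(n).T-J[0]).max(0))
for i in range(16):
    q=brow(q,np.array([[.3,-1,0,0.]]))
    if i>7:print(i,q.round(1),bfk(q)[0].round(3),bfk(q)[1][0,:,2].round(3))
for i in range(10): q=brow(q,np.array([[.3,-1,1,0]]))
print(q.round(1),bfk(q)[0].round(3),bfk(q)[1][0,:,2].round(3))
E
```

```text
[5.21700547e-06 4.48411794e-06 4.03074277e-06 2.30981271e-06
 2.67238396e-06 5.11304946e-09]
8 [[-62.4  48.5  47.7  -0.  -89.2  -0.6]] [[ 0.249 -0.823  0.222]] [-0.     0.001 -1.   ]
9 [[-62.8  52.9  56.6  -0.  -93.8  -0.3]] [[ 0.257 -0.848  0.222]] [-0.     0.001 -1.   ]
10 [[-63.   57.9  67.1  -0.  -99.3   0. ]] [[ 0.263 -0.87   0.222]] [-0.     0.001 -1.   ]
11 [[-6.320e+01  6.280e+01  7.760e+01  1.000e-01 -1.047e+02  2.000e-01]] [[ 0.268 -0.885  0.221]] [ 0.001 -0.003 -1.   ]
12 [[ -63.2   64.6   80.7    0.2 -105.1    0.3]] [[ 0.271 -0.894  0.214]] [ 0.004 -0.017 -1.   ]
13 [[ -63.2   65.1   80.7    0.5 -103.7    0.3]] [[ 0.273 -0.902  0.207]] [ 0.008 -0.033 -0.999]
14 [[ -63.3   65.5   80.7    0.7 -102.4    0.4]] [[ 0.275 -0.909  0.201]] [ 0.012 -0.048 -0.999]
15 [[ -63.3   66.    80.7    0.9 -101.     0.5]] [[ 0.277 -0.916  0.194]] [ 0.016 -0.064 -0.998]
[[-62.5  58.5  80.7   3.9 -95.8   0.4]] [[ 0.281 -0.93   0.331]] [ 0.069 -0.28  -0.957]
```

The simulator now reproduces the recorded moves to about 1 mm. I'll use it to search for a push sequence that tips the beaker over the canister.

```bash
cat > search.py <<'E'
import sys,json,time
from bsim import *
import itertools
idx=int(sys.argv[1]);seed=int(sys.argv[2]);rng=np.random.default_rng(seed);TL=float(sys.argv[3])
t0,az,sgn,q=json.load(open('grasp.json'))[idx];q=np.array([q])
bt=bfk(q)[1][0].T@np.array([0,0,1.])
rx=np.array([.725,-.688])
pre=[(-rx[0],-rx[1],.15,0)]*7+[(0,0,1,0)]*4
for r in pre:q=brow(q,np.array([r],float))
A=np.array([a for a in itertools.product((-1,0,1),repeat=4) if any(a)],float)
ROWS=5;C=np.array([.455,.197])
def info(q):
    p,R,pe,pw,pw2=bfk(q);z=R[:,:,2];b=R@bt;G=p-.019*z;M=G+.037*b;be=np.degrees(np.arcsin(np.clip(b[:,2],-1,1)));return p,R,pw,pw2,z,b,G,M,be
def ok(q):
    p,R,pw,pw2,z,b,G,M,be=info(q);F=G-.055*b
    inz=(np.abs(M[:,0]-C[0])<.075)&(np.abs(M[:,1]-C[1])<.065)&(M[:,2]>.10)&(M[:,2]<.32)
    g=((be>42)|inz)&(G[:,2]>.155)&(F[:,2]>.115)&(pw2[:,2]>.12)&(pw[:,2]>.12)&(p[:,2]<.6)
    for s in(0,.1,.17,.24,.306):
        x=p-s*z; m=.05 if s>.05 else .0
        g&=~((x[:,0]>.50-m*.6)&(x[:,2]<.30+m)&(np.abs(x[:,1]-.2)<.09+m)&(x[:,0]<.70))
        g&=~((x[:,1]<-.16)&(x[:,0]>.40)&(x[:,2]<.32))&(x[:,2]>.06+m)&(np.hypot(x[:,0],x[:,1])>.17)
    g&=~((pw2[:,0]>.47)&(pw2[:,2]<.36)&(np.abs(pw2[:,1]-.2)<.15)&(pw2[:,0]<.70))
    return g,be,inz,M
def key(q):
    p,R,_,_,z,b,G,M,be=info(q)
    return np.c_[np.round(p/.07),np.round(be/7),np.round(np.degrees(np.arctan2(z[:,1],z[:,0]))/40),np.round(np.degrees(np.arcsin(z[:,2]))/12),np.round(q[:,3]/90)].astype(int)
print("start",ok(q)[0],q.round(0),info(q)[0].round(2))
nodes=[(q[0],-1,-1)];seen={tuple(key(q)[0])};F=[0];T0=time.time();best=90;bid=0;lim=600
for depth in range(60):
    if time.time()-T0>TL or not F:break
    Q=np.array([nodes[i][0] for i in F]);Qa=np.repeat(Q,len(A),0);Aa=np.tile(A,(len(F),1));par=np.repeat(F,len(A));ai=np.tile(np.arange(len(A)),len(F))
    for r in range(ROWS):
        Qa=brow(Qa,Aa,2);g=ok(Qa)[0];Qa,Aa,par,ai=Qa[g],Aa[g],par[g],ai[g]
    if not len(Qa):break
    g,be,inz,M=ok(Qa);K=key(Qa);new=[]
    order=np.argsort(be) 
    for i in order:
        k=tuple(K[i])
        if k in seen:continue
        seen.add(k);nodes.append((Qa[i],par[i],ai[i]));n=len(nodes)-1
        new.append((be[i] if inz[i] else 100+300*np.hypot(*(M[i,:2]-C)),n))
        if inz[i] and be[i]<best:best=be[i];bid=n
    if len(new)>lim:
        new.sort();h=[n for _,n in new[:lim//3]];rest=[n for _,n in new[lim//3:]]
        F=h+list(rng.choice(rest,lim-len(h),replace=False))
    else:F=[n for _,n in new]
    if best<-30:break
path=[];n=bid
while nodes[n][1]>=0:path.append(A[nodes[n][2]].astype(int).tolist());n=nodes[n][1]
print(idx,t0,az,sgn,"best",round(best,1),"depth",depth,"nodes",len(nodes),"q",nodes[bid][0].round(0),"tz",info(nodes[bid][0][None])[4].round(2),"M",info(nodes[bid][0][None])[7].round(3));print(path[::-1])
E
export OMP_NUM_THREADS=1; for i in 0 2 3 6; do timeout 300 python3 search.py $i 0 170 & done; wait
```

```text
start [False] [[ -52.    3.  -48. -148.   -9.   63.]] [[ 0.41 -0.25  0.13]]
0 -45 -43.5 1 best 90 depth 0 nodes 1 q [ -52.    3.  -48. -148.   -9.   63.] tz [[ 0.52 -0.51 -0.69]] M [[ 0.395 -0.24   0.182]]
[]
start [False] [[ -68.   21.  -57. -150.  -63.   83.]] [[ 0.43 -0.34  0.18]]
6 -15 -43.5 1 best 90 depth 0 nodes 1 q [ -68.   21.  -57. -150.  -63.   83.] tz [[ 0.74 -0.62 -0.27]] M [[ 0.419 -0.326  0.22 ]]
[]
start [False] [[ -56.   -0.  -45. -134.  -18.   53.]] [[ 0.41 -0.29  0.19]]
2 -30 -43.5 1 best -36.4 depth 16 nodes 161454 q [  22.  -14.  -34.  -76.   -9. -177.] tz [[ 0.79  0.48 -0.38]] M [[0.412 0.158 0.288]]
[[-1, 0, 0, 1], [0, 1, 0, 1], [0, 1, 1, 1], [1, 1, 0, 0], [1, 1, 0, 0], [-1, 0, 1, -1], [0, 1, -1, -1], [0, 1, 0, -1], [0, 0, -1, -1], [-1, 1, -1, -1], [-1, 1, -1, -1], [-1, 1, 0, -1], [-1, 1, 1, -1], [0, 0, 1, -1], [0, 1, 1, -1], [0, 0, 1, -1], [-1, 1, 1, -1]]
start [False] [[ -56.   -0.  -45. -134.  -18. -127.]] [[ 0.41 -0.29  0.19]]
3 -30 -43.5 -1 best -20.9 depth 29 nodes 290004 q [ 63.  12. -29.  37. -88. 126.] tz [[ 0.31 -0.71 -0.63]] M [[0.412 0.211 0.315]]
[[-1, 0, 0, 1], [0, 1, 0, 1], [0, 1, 0, 1], [1, 1, 0, 1], [0, 1, 1, 1], [0, 0, 1, 1], [0, 0, 1, 1], [0, 0, -1, 1], [0, 0, 0, 1], [0, 0, 0, 1], [0, 0, 0, 1], [0, 0, -1, 1], [0, 0, 0, 1], [0, 0, 0, 1], [0, -1, -1, 1], [-1, 0, 0, 1], [0, -1, -1, 1], [0, -1, -1, 1], [0, -1, -1, 1], [0, -1, -1, 1], [0, -1, -1, 1], [0, -1, 0, 1], [0, -1, 0, 1], [0, -1, 0, 1], [0, -1, 1, 1], [-1, -1, 1, 1], [1, 0, 0, -1], [0, 0, 0, -1], [-1, 0, 0, -1]]
```

The search finds a pour: with j6 at its limit, spinning over the canister rolls the tool to a beaker elevation of -36°. Next is a search for how to reach the grasp orientation from the current state.

```bash
cat > search1.py <<'E'
import sys,json,time,itertools
from bsim import *
seed=int(sys.argv[1]);TL=float(sys.argv[2]);TG=float(sys.argv[3]);rng=np.random.default_rng(seed)
q=np.array([json.load(open('log.json'))[-1][0]])
A=np.array([a for a in itertools.product((-1,0,1),repeat=4) if any(a)],float);ROWS=5
def ok(q):
    p,R,pe,pw,pw2=bfk(q);z=R[:,:,2];g=(p[:,2]>.10)&(pw2[:,2]>.13)&(pw[:,2]>.13)&(p[:,2]<.7)&(p[:,1]<.05)&(np.hypot(p[:,0],p[:,1])>.25)&(p[:,0]>-.3)
    for s in(0,.1,.17,.24,.306):
        x=p-s*z;dx=x[:,0]-.531;dy=x[:,1]+.319;rxx=.725*dx-.688*dy;g&=~((rxx>-.09)&(rxx<.3)&(x[:,2]<.38)&(np.abs(.688*dx+.725*dy)<.26))&(x[:,2]>.1)&(np.hypot(x[:,0],x[:,1])>.17)
    return g
def score(q):
    p,R,_,_,_=bfk(q);ro=np.degrees(np.arcsin(np.clip(R[:,2,1],-1,1)));t=np.degrees(np.arcsin(np.clip(R[:,2,2],-1,1)))
    up=R[:,2,0] # want: sgn+1 -> x=y cross z ; for sgn=1 t<0: x_z = ?
    return np.hypot(ro,np.maximum(np.abs(t-TG)-4,0)),ro,t,up
def key(q):
    p,R,_,_,_=bfk(q);s,ro,t,up=score(q);z=R[:,:,2]
    return np.c_[np.round(p/.09),np.round(ro/6),np.round(t/6),np.round(np.degrees(np.arctan2(z[:,1],z[:,0]))/40),np.round(q[:,3]/60),np.round(q[:,5]/90)].astype(int)
nodes=[(q[0],-1,-1)];seen={tuple(key(q)[0])};F=[0];T0=time.time();best=999;bid=0;lim=500;dep=0
print("start",ok(q),score(q))
for depth in range(60):
    if time.time()-T0>TL or not F:break
    Q=np.array([nodes[i][0] for i in F]);Qa=np.repeat(Q,len(A),0);Aa=np.tile(A,(len(F),1));par=np.repeat(F,len(A));ai=np.tile(np.arange(len(A)),len(F))
    for r in range(ROWS):
        Qa=brow(Qa,Aa,2)
        if depth>0 or r>2:g=ok(Qa);Qa,Aa,par,ai=Qa[g],Aa[g],par[g],ai[g]
    s,ro,t,up=score(Qa);K=key(Qa);new=[]
    for i in np.argsort(s):
        k=tuple(K[i])
        if k in seen:continue
        seen.add(k);nodes.append((Qa[i],par[i],ai[i]));n=len(nodes)-1;new.append((s[i],n))
        if s[i]<best:best=s[i];bid=n;dep=depth
    if len(new)>lim:
        h=[n for _,n in new[:lim//2]];F=h+list(rng.choice([n for _,n in new[lim//2:]],lim-len(h),replace=False))
    else:F=[n for _,n in new]
    if best<2:break
path=[];n=bid
while nodes[n][1]>=0:path.append(A[nodes[n][2]].astype(int).tolist());n=nodes[n][1]
qb=nodes[bid][0][None];print(seed,TG,"best",round(best,1),"depth",dep,"q",qb.round(0),"p",bfk(qb)[0].round(2),[np.round(v,2) for v in score(qb)],"R",bfk(qb)[1].round(2).tolist());print(path[::-1])
E
export OMP_NUM_THREADS=1; (timeout 300 python3 search1.py 0 120 -30 & timeout 300 python3 search1.py 1 120 -20 & timeout 300 python3 search1.py 2 120 -38 & wait)
```

```text
start [ True] (array([35.4454773]), array([-15.86141187]), array([-73.69854057]), array([0.06394049]))
2 -38.0 best 1.3 depth 3 q [[-77.  66.  81.  48. -95.  18.]] p [[-0.12 -0.97  0.41]] [array([1.3]), array([1.29]), array([-42.16]), array([0.74])] R [[[-0.62, -0.37, -0.7], [-0.26, 0.93, -0.26], [0.74, 0.02, -0.67]]]
[[1, -1, 1, 0], [1, -1, 1, -1], [-1, -1, 1, -1], [-1, 1, -1, 1]]
start [ True] (array([42.74995334]), array([-15.86141187]), array([-73.69854057]), array([0.06394049]))
0 -30.0 best 1.6 depth 3 q [[-68.  78.  81.  55. -94.   2.]] p [[ 0.03 -1.01  0.25]] [array([1.6]), array([1.43]), array([-34.72]), array([0.82])] R [[[-0.53, -0.33, -0.78], [-0.21, 0.94, -0.26], [0.82, 0.02, -0.57]]]
[[1, -1, 1, 0], [1, -1, 1, -1], [1, -1, 0, -1], [-1, 1, -1, 1]]
start [ True] (array([52.16827889]), array([-15.86141187]), array([-73.69854057]), array([0.06394049]))
1 -20.0 best 0.0 depth 4 q [[ -34.   69.   74.   59. -151.  -25.]] p [[ 0.44 -0.55  0.44]] [array([0.02]), array([-0.02]), array([-19.24]), array([0.94])] R [[[-0.33, 0.13, -0.94], [0.04, 0.99, 0.12], [0.94, -0.0, -0.33]]]
[[1, 0, 0, -1], [1, -1, 1, -1], [1, -1, 1, 0], [1, 0, 0, -1], [1, 0, 1, -1]]
```

```bash
python3 - <<'E'
s=open('search1.py').read()
s=s.replace("    return np.hypot(ro,np.maximum(np.abs(t-TG)-4,0)),ro,t,up","""    o=np.hypot(ro,np.maximum(np.abs(t-TG)-6,0));az=np.degrees(np.arctan2(R[:,1,2],R[:,0,2]));da=np.abs((az+43.5+180)%360-180)
    dist=np.linalg.norm(p-np.array([.43,-.28,.14]),axis=1)
    return o+.12*np.maximum(da-4,0)+20*np.maximum(dist-.04,0),ro,t,az""")
s=s.replace("h=[n for _,n in new[:lim//2]];F","h=[n for _,n in new[:lim//2]];F").replace("if best<2:break","if best<3:break").replace("lim=500","lim=700")
s=s.replace("(rxx>-.09)","(rxx>-.075)")
open('search1.py','w').write(s)
E
export OMP_NUM_THREADS=1; (for k in "0 -30" "1 -22" "2 -36" "3 -28"; do set -- $k; timeout 400 python3 search1.py $1 200 $2 & done; wait) | grep -v start
```

```text
2 -36.0 best 2.2 depth 9 q [[ -35.    3.  -32.  -86.   -9. -177.]] p [[ 0.45 -0.27  0.17]] [array([2.17]), array([-0.23]), array([-35.48]), array([-23.66])] R [[[0.53, -0.4, 0.75], [-0.24, -0.91, -0.33], [0.81, -0.0, -0.58]]]
[[-1, -1, 1, -1], [1, -1, 1, -1], [1, -1, 1, -1], [0, 0, -1, -1], [1, -1, 0, -1], [0, 1, 1, -1], [-1, 1, -1, -1], [1, 1, -1, -1], [1, 0, 0, -1], [0, 0, 1, -1]]
3 -28.0 best 2.7 depth 9 q [[ -58.    8.  -41. -105.  -36. -138.]] p [[ 0.41 -0.25  0.15]] [array([2.72]), array([-0.01]), array([-30.47]), array([-16.91])] R [[[0.49, -0.29, 0.82], [-0.15, -0.96, -0.25], [0.86, -0.0, -0.51]]]
[[-1, -1, 1, -1], [1, -1, 1, -1], [1, -1, 1, -1], [0, 0, -1, -1], [1, -1, 1, -1], [0, 1, 1, -1], [1, 1, 0, -1], [-1, 1, -1, -1], [0, 1, 0, -1], [1, -1, -1, -1]]
0 -30.0 best 2.7 depth 9 q [[ -58.    8.  -41. -105.  -36. -138.]] p [[ 0.41 -0.25  0.15]] [array([2.72]), array([-0.01]), array([-30.47]), array([-16.91])] R [[[0.49, -0.29, 0.82], [-0.15, -0.96, -0.25], [0.86, -0.0, -0.51]]]
[[-1, -1, 1, -1], [1, -1, 1, -1], [1, -1, 1, -1], [0, 0, -1, -1], [1, -1, 1, -1], [0, 1, 1, -1], [1, 1, 0, -1], [-1, 1, -1, -1], [0, 1, 0, -1], [1, -1, -1, -1]]
1 -22.0 best 1.3 depth 10 q [[ -57.   11.  -47. -135.  -36. -115.]] p [[ 0.46 -0.27  0.15]] [array([1.26]), array([-0.01]), array([-27.93]), array([-29.03])] R [[[0.41, -0.49, 0.77], [-0.23, -0.87, -0.43], [0.88, -0.0, -0.47]]]
[[-1, -1, 1, -1], [1, -1, 1, -1], [1, -1, 1, -1], [-1, -1, 0, -1], [0, -1, -1, -1], [-1, 1, 0, -1], [1, 1, -1, -1], [0, 0, -1, -1], [1, 1, 1, -1], [1, 1, -1, -1], [0, -1, 0, -1]]
```

move_arm(targets="-1 -1 1 -1;-1 -1 1 -1;-1 -1 1 -1;-1 -1 1 -1;-1 -1 1 -1;1 -1 1 -1;1 -1 1 -1;1 -1 1 -1;1 -1 1 -1;1 -1 1 -1")

```text
time_s: 5.22
tcp_pos: [0.1321, -0.6841, 0.5682]
ee_rot: [[-0.92, 0.356, -0.162], [0.386, 0.894, -0.229], [0.063, -0.273, -0.96]]
wrist_force: [-0.1, -2.2, 1.2]
gripper_width: 0.995
gripper_force: 0.0
```

```bash
cat > chk.py <<'E'
import json,sys
from bsim import *
# compare: sim of remaining macros from the last logged state
M=json.loads(sys.argv[1]);q=np.array([json.load(open('log.json'))[-1][0]])
for k,m in enumerate(M):
    for i in range(m[4] if len(m)>4 else 5):q=brow(q,np.array([m[:4]],float))
    p,R,pe,pw,pw2=bfk(q);print(m,q[0].round(1),'p',p[0].round(3),'t',np.degrees(np.arcsin(R[0,2,2])).round(1),'roll',np.degrees(np.arcsin(R[0,2,1])).round(1),'az',np.degrees(np.arctan2(R[0,1,2],R[0,0,2])).round(1),'w',pw2[0].round(2))
E
python3 chk.py "[[-1,-1,1,-1],[1,-1,1,-1]]"; python3 log.py; python3 chk.py "[[1, -1, 1, -1], [-1, -1, 0, -1], [0, -1, -1, -1], [-1, 1, 0, -1], [1, 1, -1, -1], [0, 0, -1, -1], [1, 1, 1, -1], [1, 1, -1, -1], [0, -1, 0, -1]]"
```

```text
[-1, -1, 1, -1] [-67.8   3.9   4.1   9.1 -76.6 -21.3] p [ 0.011 -0.57   0.457] t -73.7 roll -15.9 az -101.3 w [ 0.03 -0.49  0.75]
[1, -1, 1, -1] [ -60.2   26.1   48.7   15.2 -104.8  -46.2] p [ 0.127 -0.687  0.574] t -73.7 roll -15.9 az -124.6 w [ 0.18 -0.62  0.87]
5.22 [ 0.1321 -0.6841  0.5682] [ -59.6   25.5   46.8   15.3 -103.9  -48. ] [[-0.92, 0.356, -0.162], [0.386, 0.894, -0.229], [0.063, -0.273, -0.96]] [-0.1 -2.2  1.2] 0.9950539495797811 0.0
[1, -1, 1, -1] [ -71.9   45.2   67.    16.3 -100.9  -19.4] p [ 0.032 -0.862  0.468] t -70.9 roll -15.8 az -129.6 w [ 0.1  -0.78  0.76]
[-1, -1, 0, -1] [-80.   56.5  70.2  28.2 -98.2 -20.4] p [-0.126 -0.92   0.375] t -61.8 roll -15.3 az -161.7 w [ 0.01 -0.87  0.65]
[0, -1, -1, -1] [-80.7  62.   67.5  25.7 -99.2 -41.4] p [-0.128 -0.922  0.259] t -64.2 roll -14.4 az 179.5 w [ 0.01 -0.92  0.53]
[-1, 1, 0, -1] [-89.   48.9  40.9  23.  -93.8 -62.3] p [-0.253 -0.797  0.259] t -64.2 roll -14.4 az 154.5 w [-0.13 -0.85  0.53]
[1, 1, -1, -1] [-81.6  41.5  12.4  13.1 -83.5 -97.9] p [-0.128 -0.672  0.134] t -64.2 roll -14.4 az 129.5 w [-0.04 -0.78  0.41]
[0, 0, -1, -1] [ -85.3   50.9   15.9    4.3  -80.5 -116.8] p [-0.128 -0.672  0.009] t -64.2 roll -14.4 az 104.5 w [-0.09 -0.8   0.28]
[1, 1, 1, -1] [ -78.8   32.5    3.6   -9.3  -85.3 -143.8] p [-0.003 -0.547  0.134] t -64.2 roll -14.4 az 79.5 w [-0.03 -0.68  0.41]
[1, 1, -1, -1] [ -69.4   30.5  -18.5  -25.   -58.7 -164.6] p [ 0.122 -0.422  0.009] t -64.2 roll -14.4 az 54.5 w [ 0.05 -0.53  0.28]
[0, -1, 0, -1] [ -78.1   36.2   -6.2  -30.6  -59.2 -177.5] p [ 0.11  -0.542 -0.001] t -63.0 roll -13.7 az 27.4 w [-0.01 -0.61  0.27]
```

move_arm(targets="1 -1 1 -1;1 -1 1 -1;1 -1 1 -1;1 -1 1 -1;1 -1 1 -1")

```text
time_s: 5.63
tcp_pos: [0.1999, -0.7181, 0.5824]
ee_rot: [[-0.76, 0.605, -0.238], [0.649, 0.728, -0.221], [0.04, -0.322, -0.946]]
wrist_force: [0.4, -1.3, -0.7]
gripper_width: 0.999
gripper_force: 0.0
```

```bash
python3 - <<'E'
s=open('bsim.py').read()
a=s.index("def brow")
s=s[:a]+'''def brow(q,act,it=5,lam=3e-4):
    p,R,_,_,_=bfk(q);pt=p+act[:,:3]*.025;Rt=rot('z',np.radians(act[:,3]*5))@R
    x=q.copy();bx=q.copy();bc=np.full(len(q),1e9)
    for k in range(it+1):
        p,R,J=bfk(x,True);E=Rt@R.transpose(0,2,1)
        r=.5*np.stack([E[:,2,1]-E[:,1,2],E[:,0,2]-E[:,2,0],E[:,1,0]-E[:,0,1]],1)
        e=np.concatenate([pt-p,W*r],1);c=(e**2).sum(1);g=c<bc;bx[g]=x[g];bc=np.minimum(c,bc)
        if k==it:break
        x=bx;  # restart from best
        fix=np.zeros(x.shape,bool);dx=np.zeros_like(x)
        if k==0 or g.all():lm=np.full(len(q),lam) if k==0 else lm
        lm=np.where(g,lm,lm*8)
        if not g.all():
            p,R,J=bfk(x,True);E=Rt@R.transpose(0,2,1);r=.5*np.stack([E[:,2,1]-E[:,1,2],E[:,0,2]-E[:,2,0],E[:,1,0]-E[:,0,1]],1);e=np.concatenate([pt-p,W*r],1)
        for m in range(4):
            Jf=J*(~fix)[:,None,:];e2=e-np.einsum('nij,nj->ni',J,np.where(fix,dx,0))
            A=Jf.transpose(0,2,1)@Jf+lm[:,None,None]*np.eye(6);s=np.linalg.solve(A,np.einsum('nji,nj->ni',Jf,e2)[...,None])[...,0]
            dx=np.where(fix,dx,s);xn=x+np.degrees(dx);bad=(xn>HI+1e-9)|(xn<LO-1e-9)
            dx=np.where(bad,np.radians(np.clip(xn,LO,HI)-x),dx);fix|=bad
            if not bad.any():break
        x=np.clip(x+np.degrees(dx),LO,HI)
    k=np.maximum(np.abs((bx-q)/VM).max(1),1)
    return q+(bx-q)/k[:,None]
'''
open('bsim.py','w').write(s)
E
cat > /tmp/t.py <<'E'
import json
from bsim import *
import kin
q=np.array([json.load(open('log.json'))[-1][0]]);q2=q[0].copy()
for i in range(5):
    q=brow(q,np.array([[1,-1,1,-1.]]));q2=kin.rowsim(q2,(1,-1,1,-1),.6)
    print(q.round(1),bfk(q)[0].round(3),'|',q2.round(1),kin.fk(q2)[0].round(3))
print(bfk(q)[1].round(3).tolist())
E
python3 /tmp/t.py; python3 log.py
```

```text
[[ -59.2   30.5   57.3   16.3 -109.9  -48.9]] [[ 0.145 -0.699  0.583]] | [ -58.3   30.8   57.3   16.9 -109.9  -52.2] [ 0.154 -0.699  0.582]
[[ -58.7   35.4   67.8   17.6 -115.6  -49.4]] [[ 0.156 -0.71   0.594]] | [ -57.    36.1   67.8   18.8 -115.7  -56. ] [ 0.174 -0.709  0.59 ]
[[ -57.6   40.6   78.3   19.6 -121.   -51.8]] [[ 0.17  -0.715  0.597]] | [ -55.8   41.4   78.3   21.1 -121.1  -59.3] [ 0.19  -0.713  0.592]
[[ -56.2   42.3   80.7   21.3 -122.   -56.8]] [[ 0.186 -0.715  0.595]] | [ -54.5   43.1   80.7   22.7 -122.1  -64.2] [ 0.205 -0.713  0.59 ]
[[ -54.9   42.9   80.7   22.6 -121.8  -62.3]] [[ 0.2   -0.715  0.592]] | [ -53.3   43.7   80.7   23.9 -121.9  -69.6] [ 0.218 -0.713  0.587]
[[[-0.761, 0.606, -0.231], [0.648, 0.723, -0.24], [0.021, -0.333, -0.943]]]
5.63 [ 0.1999 -0.7181  0.5824] [ -55.1   43.5   80.4   22.3 -122.1  -62.2] [[-0.76, 0.605, -0.238], [0.649, 0.728, -0.221], [0.04, -0.322, -0.946]] [ 0.4 -1.3 -0.7] 0.9993318410393953 0.0
```

The improved simulator matches the last real move to about 1 cm. I'll re-plan from the current state with it.

```bash
sed -i 's/brow(Qa,Aa,2)/brow(Qa,Aa,4)/' search1.py search.py; sed -i 's/lim=700/lim=300/' search1.py; sed -i 's/lim=600/lim=250/' search.py
export OMP_NUM_THREADS=1; date; (for k in "0 -30" "1 -20" "2 -36" "3 -26"; do set -- $k; timeout 400 python3 search1.py $1 210 $2 & done; wait) | grep -v start;date
```

```text
Mon Nov 30 06:17:20 UTC 2026
1 -20.0 best 1.4 depth 11 q [[ -60.   -0.  -46. -133.  -27. -125.]] p [[ 0.42 -0.29  0.21]] [array([1.37]), array([-0.54]), array([-25.34]), array([-37.79])] R [[[0.33, -0.62, 0.71], [-0.27, -0.79, -0.55], [0.9, -0.01, -0.43]]]
[[0, 1, 1, -1], [-1, 0, 0, -1], [1, 0, -1, -1], [1, 1, -1, -1], [-1, 1, -1, -1], [1, 0, -1, -1], [1, 0, 1, -1], [1, -1, 1, -1], [1, 1, 1, -1], [1, 1, 1, 1], [1, 0, 1, -1], [0, 0, -1, -1]]
2 -36.0 best 2.9 depth 12 q [[-16.   2. -61. 118. -33. -58.]] p [[ 0.48 -0.22  0.22]] [array([2.89]), array([0.5]), array([-38.66]), array([-54.63])] R [[[0.37, -0.81, 0.45], [-0.5, -0.58, -0.64], [0.78, 0.01, -0.62]]]
[[1, -1, 1, 1], [0, 1, -1, 1], [-1, 1, -1, 1], [1, 1, -1, 0], [1, 1, -1, 0], [0, 1, -1, 1], [-1, 0, 0, 1], [-1, -1, 1, 1], [-1, -1, 1, 1], [-1, -1, 1, 1], [-1, 0, 1, 1], [1, 1, -1, -1], [0, 0, -1, 1]]
0 -30.0 best 0.9 depth 14 q [[ -68.    4.  -60. -145.  -36. -107.]] p [[ 0.36 -0.27  0.15]] [array([0.85]), array([-0.23]), array([-31.19]), array([-45.39])] R [[[0.36, -0.71, 0.6], [-0.37, -0.7, -0.61], [0.86, -0.0, -0.52]]]
[[-1, 0, -1, -1], [0, 1, -1, -1], [0, 1, 0, -1], [0, 1, 0, -1], [-1, 1, 1, -1], [1, 0, 0, -1], [0, -1, 0, -1], [1, 0, 0, -1], [1, -1, 0, -1], [1, -1, 0, -1], [1, -1, 1, -1], [1, 1, 1, 1], [1, 0, -1, 1], [1, 0, 0, 0], [1, 1, 0, -1]]
3 -26.0 best 2.3 depth 16 q [[-42.  -3. -34. -82.  -9. 177.]] p [[ 0.39 -0.32  0.21]] [array([2.31]), array([-0.39]), array([-32.14]), array([-31.25])] R [[[0.45, -0.52, 0.72], [-0.28, -0.85, -0.44], [0.85, -0.01, -0.53]]]
[[1, -1, 1, 1], [0, 1, -1, 1], [-1, 1, -1, 1], [1, 1, -1, 0], [1, 1, -1, 0], [0, 1, -1, 1], [-1, -1, 0, 1], [-1, -1, 1, 1], [-1, -1, 1, 1], [0, 1, 0, 1], [-1, -1, 1, 1], [-1, 1, 1, -1], [1, -1, 1, 1], [-1, 1, -1, 1], [0, 0, -1, 0], [0, 0, -1, 0], [1, 0, 0, 0]]
Mon Nov 30 06:19:15 UTC 2026
```

```bash
ls -la --time-sort pics log.py | tail -3; sed -i 's/brow(q,np.array(\[m\[:4\]\],float))/brow(q,np.array([m[:4]],float),4)/' chk.py; python3 chk.py "[[0, 1, 1, -1], [-1, 0, 0, -1], [1, 0, -1, -1], [1, 1, -1, -1], [-1, 1, -1, -1], [1, 0, -1, -1], [1, 0, 1, -1], [1, -1, 1, -1], [1, 1, 1, -1], [1, 1, 1, 1], [1, 0, 1, -1], [0, 0, -1, -1]]"
```

```text
[0, 1, 1, -1] [ -48.3   36.4   80.7   28.  -137.7  -86.3] p [ 0.188 -0.569  0.675] t -70.3 roll -19.6 az -158.2 w [ 0.28 -0.53  0.96]
[-1, 0, 0, -1] [ -60.2   36.    80.4   27.3 -142.2  -99.1] p [ 0.064 -0.57   0.676] t -70.4 roll -19.6 az 176.6 w [ 0.17 -0.58  0.96]
[1, 0, -1, -1] [ -52.7   30.2   54.1   11.2 -131.2 -144.8] p [ 0.182 -0.571  0.559] t -70.3 roll -19.6 az 153.1 w [ 0.27 -0.62  0.85]
[1, 1, -1, -1] [ -46.2   22.5   28.4   -2.3 -115.5 -177.5] p [ 0.263 -0.488  0.431] t -70.4 roll -19.4 az 127.7 w [ 0.33 -0.57  0.72]
[-1, 1, -1, -1] [ -63.1    9.5   -6.2   -7.   -93.3 -177.5] p [ 0.071 -0.407  0.297] t -69.8 roll -18.6 az 96.4 w [ 0.08 -0.51  0.58]
[1, 0, -1, -1] [ -71.4   20.2  -12.8  -19.5  -73.2 -177.5] p [ 0.092 -0.437  0.136] t -66.1 roll -16.3 az 56.6 w [ 0.02 -0.54  0.42]
[1, 0, 1, -1] [ -80.8   14.9  -12.6  -33.3  -72.7 -177.5] p [ 0.098 -0.437  0.175] t -57.7 roll -11.5 az 20.5 w [-0.06 -0.49  0.43]
[1, -1, 1, -1] [ -86.7   17.4   -8.2  -47.9  -63.4 -177.5] p [ 0.127 -0.536  0.185] t -47.2 roll -4.9 az -9.0 w [-0.08 -0.5   0.41]
[1, 1, 1, -1] [ -78.7   -2.   -33.1  -68.5  -37.4 -177.5] p [ 0.198 -0.407  0.195] t -37.0 roll -1.6 az -33.7 w [-0.01 -0.27  0.38]
[1, 1, 1, 1] [ -65.5   -8.4  -30.   -65.   -52.  -177.5] p [ 0.301 -0.296  0.265] t -32.4 roll -0.6 az -7.7 w [ 0.04 -0.26  0.43]
[1, 0, 1, -1] [ -43.3   -8.   -31.5  -86.3  -11.2 -177.5] p [ 0.411 -0.32   0.283] t -23.7 roll 1.2 az -31.1 w [ 0.17 -0.18  0.41]
[0, 0, -1, -1] [ -59.5   -0.3  -46.4 -132.6  -27.1 -125. ] p [ 0.416 -0.291  0.209] t -25.3 roll -0.5 az -37.8 w [ 0.2  -0.12  0.34]ls: unrecognized option '--time-sort'
Try 'ls --help' for more information.
```

move_arm(targets="0 1 1 -1;0 1 1 -1;0 1 1 -1;0 1 1 -1;0 1 1 -1;-1 0 0 -1;-1 0 0 -1;-1 0 0 -1;-1 0 0 -1;-1 0 0 -1")

```text
time_s: 6.47
tcp_pos: [0.0595, -0.5654, 0.683]
ee_rot: [[0.002, 0.941, -0.339], [1.0, 0.001, 0.009], [0.008, -0.339, -0.941]]
wrist_force: [2.0, 2.1, 2.5]
gripper_width: 0.993
gripper_force: 0.0
```

move_arm(targets="1 0 -1 -1;1 0 -1 -1;1 0 -1 -1;1 0 -1 -1;1 0 -1 -1;1 1 -1 -1;1 1 -1 -1;1 1 -1 -1;1 1 -1 -1;1 1 -1 -1")

```text
time_s: 7.3
tcp_pos: [0.2603, -0.4856, 0.4443]
ee_rot: [[0.681, 0.699, -0.219], [0.731, -0.632, 0.256], [0.041, -0.335, -0.942]]
wrist_force: [-0.4, -1.5, -0.2]
gripper_width: 0.998
gripper_force: 0.0
```

```bash
python3 log.py; python3 chk.py "[[-1, 1, -1, -1], [1, 0, -1, -1], [1, 0, 1, -1], [1, -1, 1, -1], [1, 1, 1, -1], [1, 1, 1, 1], [1, 0, 1, -1], [0, 0, -1, -1]]"
```

```text
7.3 [ 0.2603 -0.4856  0.4443] [ -45.7   22.2   29.4   -1.4 -116.9 -177.3] [[0.681, 0.699, -0.219], [0.731, -0.632, 0.256], [0.041, -0.335, -0.942]] [-0.4 -1.5 -0.2] 0.9982314529928652 0.0
[-1, 1, -1, -1] [ -62.8    9.    -5.1   -6.   -95.1 -177.5] p [ 0.067 -0.407  0.312] t -69.9 roll -18.9 az 99.5 w [ 0.08 -0.51  0.6 ]
[1, 0, -1, -1] [ -71.7   19.4  -11.5  -18.1  -75.7 -177.5] p [ 0.083 -0.44   0.153] t -66.4 roll -16.6 az 59.4 w [ 0.02 -0.55  0.43]
[1, 0, 1, -1] [ -81.7   14.5  -10.3  -31.4  -76.3 -177.5] p [ 0.083 -0.442  0.194] t -58.5 roll -11.7 az 22.9 w [-0.06 -0.5   0.46]
[1, -1, 1, -1] [ -88.4   17.1   -5.5  -45.3  -67.8 -177.5] p [ 0.104 -0.54   0.205] t -48.3 roll -4.6 az -6.9 w [-0.1  -0.52  0.43]
[1, 1, 1, -1] [ -84.3   -2.9  -30.8  -63.2  -44.9 -177.5] p [ 0.162 -0.409  0.214] t -37.8 roll -0.7 az -31.4 w [-0.04 -0.28  0.4 ]
[1, 1, 1, 1] [ -71.8  -10.3  -27.2  -60.4  -61.4 -177.5] p [ 0.261 -0.297  0.291] t -33.7 roll 0.5 az -5.3 w [ 0.01 -0.27  0.46]
[1, 0, 1, -1] [ -56.6  -11.3  -31.9  -78.4  -26.9 -177.5] p [ 0.348 -0.339  0.297] t -23.5 roll 2.8 az -27.6 w [ 0.1  -0.21  0.42]
[0, 0, -1, -1] [ -70.6   -1.9  -48.  -124.9  -31.9 -126.3] p [ 0.353 -0.328  0.207] t -23.7 roll 1.9 az -42.3 w [ 0.15 -0.14  0.33]
```

move_arm(targets="-1 1 -1 -1;-1 1 -1 -1;-1 1 -1 -1;-1 1 -1 -1;-1 1 -1 -1;1 0 -1 -1;1 0 -1 -1;1 0 -1 -1;1 0 -1 -1;1 0 -1 -1")

```text
time_s: 8.13
tcp_pos: [0.0791, -0.4494, 0.1573]
ee_rot: [[0.943, 0.27, 0.196], [0.192, -0.919, 0.343], [0.273, -0.286, -0.919]]
wrist_force: [0.5, -1.3, -0.6]
gripper_width: 1.0
gripper_force: 0.0
```

move_arm(targets="1 0 1 -1;1 0 1 -1;1 0 1 -1;1 0 1 -1;1 0 1 -1;1 -1 1 -1;1 -1 1 -1;1 -1 1 -1;1 -1 1 -1;1 -1 1 -1")

```text
time_s: 8.97
tcp_pos: [0.0895, -0.5455, 0.2111]
ee_rot: [[0.74, -0.191, 0.645], [-0.193, -0.979, -0.068], [0.644, -0.074, -0.761]]
wrist_force: [1.8, -1.1, -0.3]
gripper_width: 0.998
gripper_force: 0.0
```

```bash
python3 log.py; python3 chk.py "[[1, 1, 1, -1], [1, 1, 1, 1], [1, 0, 1, -1], [0, 0, -1, -1]]"
```

```text
8.97 [ 0.0895 -0.5455  0.2111] [ -89.1   17.5   -3.8  -43.4  -69.6 -177.4] [[0.74, -0.191, 0.645], [-0.193, -0.979, -0.068], [0.644, -0.074, -0.761]] [ 1.8 -1.1 -0.3] 0.9984623663563574 0.0
[1, 1, 1, -1] [ -86.8   -2.8  -29.2  -60.1  -48.3 -177.5] p [ 0.141 -0.413  0.221] t -39.0 roll 0.0 az -30.5 w [-0.06 -0.29  0.41]
[1, 1, 1, 1] [ -74.7  -10.9  -25.4  -57.6  -65.7 -177.5] p [ 0.238 -0.3    0.303] t -35.1 roll 1.2 az -4.4 w [-0.01 -0.28  0.48]
[1, 0, 1, -1] [ -64.3  -12.7  -31.2  -73.5  -36.  -177.5] p [ 0.308 -0.347  0.305] t -24.5 roll 4.1 az -26.1 w [ 0.06 -0.22  0.43]
[0, 0, -1, -1] [ -75.    -4.2  -47.1 -116.   -31.2 -132.4] p [ 0.311 -0.34   0.204] t -24.6 roll 3.6 az -44.3 w [ 0.11 -0.15  0.33]
```

move_arm(targets="1 1 1 -1;1 1 1 -1;1 1 1 -1;1 1 1 -1;1 1 1 -1")

```text
time_s: 9.38
tcp_pos: [0.1391, -0.4156, 0.2185]
ee_rot: [[0.547, -0.507, 0.666], [-0.321, -0.862, -0.393], [0.773, 0.001, -0.634]]
wrist_force: [-0.9, -0.4, 0.8]
gripper_width: 0.996
gripper_force: 0.0
```

```bash
python3 log.py; sed 's/ROWS=5/ROWS=4/;s/best<3/best<1.2/;s/-6,0));az/-3,0));az/' search1.py > s1b.py
export OMP_NUM_THREADS=1;  (for k in "0 -30" "1 -22" "2 -26" "3 -18"; do set -- $k; timeout 400 python3 s1b.py $1 50 $2 & done; wait) | grep -v start
```

```text
9.38 [ 0.1391 -0.4156  0.2185] [ -87.    -2.4  -29.   -59.8  -48.3 -177.4] [[0.547, -0.507, 0.666], [-0.321, -0.862, -0.393], [0.773, 0.001, -0.634]] [-0.9 -0.4  0.8] 0.9959071186540409 0.0
0 -30.0 best 0.8 depth 2 q [[ -69.    7.  -59. -143.  -38. -107.]] p [[ 0.36 -0.28  0.14]] [array([0.81]), array([0.31]), array([-30.82]), array([-43.19])] R [[[0.38, -0.68, 0.63], [-0.35, -0.73, -0.59], [0.86, 0.01, -0.51]]]
[[1, 0, 1, -1], [1, 1, -1, 1], [1, 1, 0, -1]]
2 -26.0 best 0.5 depth 3 q [[ -71.   14.  -54. -142.  -46. -105.]] p [[ 0.39 -0.33  0.15]] [array([0.53]), array([-0.08]), array([-25.74]), array([-41.39])] R [[[0.32, -0.66, 0.68], [-0.29, -0.75, -0.6], [0.9, -0.0, -0.43]]]
[[1, 0, 1, -1], [1, 1, 1, 0], [0, -1, 0, -1], [1, 1, -1, 1]]
1 -22.0 best 1.2 depth 3 q [[ -62.   19.  -57. -150.  -53.  -98.]] p [[ 0.44 -0.28  0.13]] [array([1.18]), array([-0.74]), array([-25.37]), array([-36.54])] R [[[0.34, -0.6, 0.73], [-0.27, -0.8, -0.54], [0.9, -0.01, -0.43]]]
[[1, 0, 1, 0], [1, 0, 1, -1], [1, 1, -1, 1], [1, 1, -1, -1]]
3 -18.0 best 0.8 depth 4 q [[ -63.    7.  -57. -152.  -46. -103.]] p [[ 0.43 -0.29  0.2 ]] [array([0.84]), array([0.35]), array([-20.29]), array([-41.4])] R [[[0.26, -0.66, 0.7], [-0.22, -0.75, -0.62], [0.94, 0.01, -0.35]]]
[[1, -1, 1, 0], [1, 1, 1, -1], [1, 1, 1, 0], [1, 1, 0, 0], [0, 0, -1, 0]]
```

```bash
stat -c %y pics/scene0.png; date
python3 - <<'E'
s=open('search.py').read()
a=s.index("t0,az,sgn,q=");b=s.index("A=np.array")
s=s[:a]+'''PATHS=[[[1,0,1,-1],[1,1,-1,1],[1,1,0,-1]],[[1,0,1,-1],[1,1,1,0],[0,-1,0,-1],[1,1,-1,1]],[[1,-1,1,0],[1,1,1,-1],[1,1,1,0],[1,1,0,0],[0,0,-1,0]]]
t0=az=sgn=0
q=np.array([json.load(open('log.json'))[-1][0]])
if idx<9:
  for m in PATHS[idx]:
    for i in range(4):q=brow(q,np.array([m],float),4)
bt=bfk(q)[1][0].T@np.array([0,0,1.])
'''+s[b:]
s=s.replace("~((x[:,1]<-.16)&(x[:,0]>.40)&(x[:,2]<.32))","~((.725*(x[:,0]-.531)-.688*(x[:,1]+.319)>-.08)&(x[:,1]<-.1)&(x[:,2]<.30))")
s=s.replace("if best<-30:break","if best<-35:break")
open('search.py','w').write(s)
E
export OMP_NUM_THREADS=1; for k in "0 0" "1 0" "2 0" "2 1"; do set -- $k; timeout 300 python3 search.py $1 $2 130 & done; wait; date
```

```text
2026-11-30 05:58:54.747705299 +0000
Mon Nov 30 06:20:34 UTC 2026
start [ True] [[ -63.    7.  -57. -152.  -46. -103.]] [[ 0.43 -0.29  0.2 ]]
2 0 0 0 best 9.7 depth 24 nodes 107623 q [  11.    4.  -61. -181.  -41. -177.] tz [[ 0.9   0.15 -0.42]] M [[0.439 0.206 0.227]]
[[1, 1, 1, 1], [1, 1, -1, -1], [-1, 1, 1, 0], [0, 1, 0, 1], [0, 1, -1, -1], [-1, 1, -1, 0], [-1, 1, -1, -1], [-1, 1, -1, 0], [0, 1, 0, -1], [0, 1, 1, 0], [-1, 1, -1, -1], [0, 1, 0, -1], [0, 1, 1, 0], [0, 1, 1, -1], [-1, 1, -1, 0], [1, 1, 1, -1], [0, 1, 0, 0]]
start [False] [[ -69.    7.  -59. -143.  -38. -107.]] [[ 0.36 -0.28  0.14]]
0 0 0 0 best 13.2 depth 24 nodes 97391 q [   2.  -11.  -61. -181.  -33. -173.] tz [[ 0.96  0.02 -0.29]] M [[0.416 0.14  0.319]]
[[1, 1, 1, 0], [-1, 1, -1, 0], [0, 1, 0, 1], [0, 1, 0, 1], [-1, 1, -1, -1], [-1, 1, -1, -1], [0, 1, 0, -1], [0, 1, 1, -1], [1, 1, 1, 0], [-1, 1, -1, 0], [1, 1, 1, -1], [0, 0, 1, 1], [0, 1, -1, -1], [0, -1, 1, 1], [0, 0, 1, 1], [0, 0, 1, -1], [0, 1, 0, -1], [0, 1, 0, -1], [0, 0, 0, 1], [-1, 1, -1, -1], [0, 1, 1, -1], [0, 0, -1, 1], [-1, 1, 1, -1], [0, 1, 0, -1]]
sta
[... 383 characters left out ...]
], [0, 1, 0, -1], [1, 1, 1, -1], [0, 0, 0, 1], [0, 0, 0, 1], [0, 0, 1, -1], [0, 1, 0, -1], [-1, 1, 0, 0], [0, 1, 0, -1], [0, 1, 0, 0], [0, 1, 0, -1], [-1, 1, -1, 0], [0, 1, 0, -1]]
start [False] [[ -71.   14.  -54. -142.  -46. -105.]] [[ 0.39 -0.33  0.15]]
1 0 0 0 best 9.1 depth 25 nodes 110359 q [   2.   -1.  -61. -181.  -50. -174.] tz [[ 0.99  0.01 -0.17]] M [[0.465 0.137 0.318]]
[[1, 1, 1, 0], [-1, 1, 1, 1], [0, 1, 0, 1], [1, 1, -1, -1], [-1, 1, -1, -1], [-1, 1, -1, 0], [-1, 1, -1, -1], [-1, 1, 0, -1], [1, 1, 1, 0], [0, 1, 0, 0], [-1, 1, 1, -1], [0, -1, 0, 1], [0, 1, 0, -1], [1, 1, 1, -1], [0, 1, 0, 0], [0, 1, 0, 0], [0, 1, 1, -1], [0, 1, 0, 0], [1, 1, 1, -1]]
Mon Nov 30 06:22:51 UTC 2026
```

```bash
python3 - <<'E'
s=open('search.py').read()
s=s.replace("A=np.array([a",'''EXT=[[[1, 1, 1, 1], [1, 1, -1, -1], [-1, 1, 1, 0], [0, 1, 0, 1], [0, 1, -1, -1], [-1, 1, -1, 0], [-1, 1, -1, -1], [-1, 1, -1, 0], [0, 1, 0, -1], [0, 1, 1, 0], [-1, 1, -1, -1], [0, 1, 0, -1], [0, 1, 1, 0], [0, 1, 1, -1], [-1, 1, -1, 0], [1, 1, 1, -1], [0, 1, 0, 0]],
[[1, 1, 1, 0], [-1, 1, 1, 1], [0, 1, 0, 1], [1, 1, -1, -1], [-1, 1, -1, -1], [-1, 1, -1, 0], [-1, 1, -1, -1], [-1, 1, 0, -1], [1, 1, 1, 0], [0, 1, 0, 0], [-1, 1, 1, -1], [0, -1, 0, 1], [0, 1, 0, -1], [1, 1, 1, -1], [0, 1, 0, 0], [0, 1, 0, 0], [0, 1, 1, -1], [0, 1, 0, 0], [1, 1, 1, -1]]]
e=int(sys.argv[4]);N=int(sys.argv[5])
def rep(q):
    p,R,_,_,_=bfk(q);print(q[0].round(0),'p',p[0].round(3),'bel',np.degrees(np.arcsin((R@bt)[0,2])).round(1),'tz',R[0,:,2].round(2))
for m in EXT[e][:N]:
    for i in range(5):q=brow(q,np.array([m],float),4)
    if seed==0:print(m,end=' ');rep(q)
A=np.array([a''',1).replace("ROWS=5","ROWS=3").replace("np.round(p/.07),np.round(be/7)","np.round(p/.035),np.round(be/4)").replace("/40),np.round(np.degrees(np.arcsin(z[:,2]))/12)","/20),np.round(np.degrees(np.arcsin(z[:,2]))/8)")
open('s2.py','w').write(s)
E
export OMP_NUM_THREADS=1; for k in "2 0 80 0 17" "2 1 80 0 12" "1 0 80 1 19" "1 1 80 1 14"; do timeout 300 python3 s2.py $k & done; wait
```

```text
[1, 1, 1, 0] [ -40.   -2.  -52. -181.  -25.  -90.] p [ 0.507 -0.218  0.268] bel 89.6 tz [ 0.69 -0.58 -0.43]
[-1, 1, 1, 1] [ -29.  -17.  -44. -135.   -9. -133.] p [ 0.461 -0.083  0.298] bel 84.9 tz [ 0.87 -0.35 -0.36]
[0, 1, 0, 1] [  -7.  -16.  -39. -107.  -10. -161.] p [0.464 0.043 0.291] bel 84.4 tz [ 0.94  0.05 -0.35]
[1, 1, -1, -1] [  -8.   -2.  -55. -158.  -33. -111.] p [0.487 0.145 0.242] bel 82.1 tz [ 0.93  0.08 -0.36]
[-1, 1, -1, -1] [  -2.   -2.  -61. -181.  -32. -103.] p [0.475 0.143 0.228] bel 77.8 tz [ 0.89 -0.04 -0.45]
[-1, 1, -1, 0] [   7.    1.  -61. -181.  -30. -107.] p [0.443 0.214 0.189] bel 72.9 tz [ 0.84  0.1  -0.54]
[-1, 1, -1, -1] [   4.    3.  -61. -181.  -24. -120.] p [0.438 0.189 0.153] bel 60.8 tz [ 0.77  0.05 -0.64]
[-1, 1, 0, -1] [   0.  -10.  -61. -181.   -9. -134.] p [0.395 0.16  0.186] bel 49.8 tz [ 0.74 -0.   -0.67]
[1, 1, 1, 0] [   7.   -3.  -49. -181.   -9. -138.] p [0.489 0.216 0.238] bel 47.1 tz [ 0.79  0.09 -0.6 ]
[0, 1, 0, 0] [  14.    2.  -45. -181.  -10. -142.] p [0.5   0.288 0.237] bel 43.6 tz [ 0.78  0.19 -0.6 ]
[-1, 1, 1, -1] [  10.  -13.  -5
[... 3908 characters left out ...]
177.] tz [[ 0.98  0.1  -0.15]] M [[0.468 0.18  0.304]]
[[-1, -1, 0, 1], [1, 1, 1, -1], [1, 1, 1, -1], [-1, 1, 0, 1], [1, 1, 1, -1], [1, 1, 1, -1], [0, 1, 0, 0], [0, 1, 0, 0], [0, 0, -1, 1], [0, 1, 1, -1], [0, 1, 1, -1], [0, 1, 0, 0], [0, 1, 0, -1]]
start [ True] [[   7.    4.  -61. -181.  -27. -160.]] [[0.44 0.21 0.15]]
2 0 0 0 best 4.7 depth 24 nodes 120349 q [   9.    3.  -61. -181.  -55. -177.] tz [[ 0.98  0.13 -0.16]] M [[0.461 0.193 0.304]]
[[0, 1, 1, 0], [0, 1, 1, -1], [0, 1, 1, -1], [-1, -1, 1, 0], [0, 1, -1, 1], [1, 1, 1, -1], [1, 1, 1, -1], [0, 1, 0, 1], [-1, 1, 0, 0], [0, 0, 1, -1], [0, 0, 0, 1], [1, 1, 1, -1], [0, 1, 0, 0], [0, 1, 0, -1], [1, 1, 1, -1], [0, 1, 0, 0], [0, 1, 0, 0]]
```

The pour rolls the tool through j6, and the present family starts at j6 ≈ -103°, which leaves too little range. The hand therefore has to grasp rolled by 180°, so I'll search for that while it is still empty.

```bash
date; sed 's/ro=np.degrees(np.arcsin(np.clip(R\[:,2,1\],-1,1)))/ro=np.degrees(np.arctan2(R[:,2,1],-R[:,2,0]))/;s/best<3/best<2.5/;s/lim=300/lim=260/;s/np.round(ro\/6)/np.round(ro\/10)/;s/np.round(t\/6)/np.round(t\/9)/' search1.py > s1c.py
export OMP_NUM_THREADS=1;  (for k in "0 -30" "1 -22" "2 -36" "3 -27"; do set -- $k; timeout 400 python3 s1c.py $1 170 $2 & done; wait) | grep -v start; date
```

```text
Mon Nov 30 06:25:06 UTC 2026
2 -36.0 best 91.7 depth 8 q [[ -49.    3.  -51. -181.   -9. -177.]] p [[ 0.45 -0.27  0.17]] [array([91.72]), array([-91.5]), array([-44.34]), array([-49.1])] R [[[-0.74, -0.48, 0.47], [-0.67, 0.51, -0.54], [0.02, -0.71, -0.7]]]
[[1, 0, -1, -1], [1, 1, 0, -1], [1, 1, 0, -1], [1, 1, 0, -1], [1, 1, -1, -1], [1, 1, 1, -1], [1, 1, -1, -1], [1, 1, 0, 0], [1, 0, 1, 0]]
0 -30.0 best 92.1 depth 8 q [[ -49.    3.  -51. -181.   -9. -177.]] p [[ 0.45 -0.27  0.17]] [array([92.07]), array([-91.5]), array([-44.34]), array([-49.1])] R [[[-0.74, -0.48, 0.47], [-0.67, 0.51, -0.54], [0.02, -0.71, -0.7]]]
[[1, 0, -1, -1], [1, 1, 0, -1], [1, 1, 0, -1], [1, 1, 0, -1], [1, 1, -1, -1], [1, 1, 1, -1], [1, 1, -1, -1], [1, 1, 0, 0], [1, 0, 1, 0]]
3 -27.0 best 92.3 depth 8 q [[ -45.    6.  -61. -181.  -32. -177.]] p [[ 0.44 -0.23  0.16]] [array([92.31]), array([-91.94]), array([-35.25]), array([-46.19])] R [[[-0.71, -0.42, 0.57], [-0.71, 0.39, -0.59], [0.03, -0.82, -0.58]]]
[[1, 0, -1, -1], [1, 1, 0, -1], [1, 1, 0, -1], [1, 1, 0, -1], [1, 1, -1, -1], [1, 1, 1, -1], [1, 1, 1, -1], [1, 1, 1, 1], [1, 1, -1, -1]]
1 -22.0 best 89.2 depth 27 q [[-121.   32.  -45. -181. -115.   52.]] p [[-0.2  -0.62  0.41]] [array([89.21]), array([38.08]), array([37.46]), array([-122.68])] R [[[0.26, 0.87, -0.43], [-0.74, -0.11, -0.67], [-0.62, 0.49, 0.61]]]
[[1, -1, 1, -1], [1, 1, 1, -1], [1, -1, 1, -1], [0, 1, 1, -1], [0, -1, 0, 0], [0, -1, 0, 0], [1, -1, 1, 1], [-1, 1, 1, 0], [0, -1, 1, 0], [0, 0, 1, 1], [0, -1, 1, 1], [-1, -1, 0, -1], [1, 0, 0, -1], [1, -1, -1, 0], [1, -1, 0, 0], [-1, 1, 0, -1], [1, 1, 1, -1], [1, 0, 0, -1], [0, 1, -1, -1], [0, 1, 0, -1], [0, 0, 0, -1], [1, 0, 0, -1], [0, -1, 1, -1], [1, 1, -1, -1], [1, 0, 0, -1], [1, -1, -1, -1], [1, -1, 0, -1], [1, -1, 0, -1]]
Mon Nov 30 06:28:02 UTC 2026
```

```bash
python3 - <<'E'
s=open('search.py').read()
s=s.replace("    return g,be,inz,M","    g&=q[:,3]>-175\n    return g,be,inz,M")
s=s.replace("if any(a)],float)","if any(a) and a[3]>=int(sys.argv[4])],float)").replace("lim=250","lim=int(250*(1.5 if int(sys.argv[4])==0 else 1))")
s=s.replace("(be>42)","(be>40)")
# score: reward progress of j6 upward while travelling
s=s.replace("new.append((be[i] if inz[i] else 100+300*np.hypot(*(M[i,:2]-C)),n))","new.append(((be[i] if inz[i] else 60+200*np.hypot(*(M[i,:2]-C)))-.3*Qa[i,3],n))")
open('s3.py','w').write(s)
E
export OMP_NUM_THREADS=1; for k in "2 0 150 0" "2 1 150 -1" "0 2 150 0" "1 3 150 0"; do timeout 300 python3 s3.py $k & done; wait; date
```

```text
start [False] [[ -71.   14.  -54. -142.  -46. -105.]] [[ 0.39 -0.33  0.15]]
1 0 0 0 best -23.6 depth 27 nodes 126860 q [ 19. -16. -61. 118.  -9. 146.] tz [[ 0.75  0.11 -0.65]] M [[0.387 0.175 0.301]]
[[0, 0, 1, 1], [-1, 1, 1, 1], [1, 1, -1, 1], [1, 1, 1, 1], [0, 1, 0, 1], [0, 0, 1, 1], [-1, 0, 0, 1], [1, 0, 1, 1], [1, 1, 0, 1], [-1, 0, 0, 1], [0, -1, 0, 1], [0, 0, -1, 1], [0, 0, 1, 1], [0, 0, 0, 1], [0, 0, -1, 1], [0, -1, -1, 1], [-1, 0, -1, 1], [0, -1, -1, 1], [0, -1, -1, 1], [0, -1, -1, 1], [0, -1, 0, 1], [0, -1, -1, 1], [0, -1, 0, 1], [0, -1, 1, 1], [-1, -1, 0, 1], [0, -1, 1, 1]]
start [ True] [[ -63.    7.  -57. -152.  -46. -103.]] [[ 0.43 -0.29  0.2 ]]
2 0 0 0 best -26.3 depth 26 nodes 115120 q [ 24. -12. -57. 118.  -9. 124.] tz [[ 0.74  0.18 -0.65]] M [[0.407 0.242 0.313]]
[[1, 1, 1, 1], [-1, 0, 1, 1], [1, 1, -1, 1], [-1, 1, 1, 1], [0, 0, 1, 1], [0, 1, 0, 1], [0, 0, 0, 1], [0, 0, 1, 1], [0, 0, -1, 1], [0, -1, 0, 1], [0, 1, 1, 1], [0, 1, 0, 1], [0, -1, 0, 1], [0, 0, 0, 1], [1, -1, -1, 1], [-1, 0, -1, 1], [0, -1, -1, 1], [0, 0, -1, 1], [1, -1, -1, 1], [0, -1, -1, 1], [0, -1, -1, 
[... 636 characters left out ...]
1, 1], [0, -1, 0, 1], [1, -1, 1, 1], [0, -1, 0, 0]]
start [False] [[ -69.    7.  -59. -143.  -38. -107.]] [[ 0.36 -0.28  0.14]]
0 0 0 0 best -18.8 depth 28 nodes 132463 q [ 19. -16. -61. 118.  -9. 146.] tz [[ 0.75  0.11 -0.65]] M [[0.386 0.173 0.306]]
[[0, 1, 1, 0], [1, 0, 0, 1], [1, 1, 0, 1], [0, 0, 0, 1], [-1, 1, 1, 1], [-1, 0, 0, 1], [0, -1, -1, 1], [0, 0, 1, 1], [1, 0, 0, 1], [0, 1, 1, 1], [0, 1, 1, 1], [0, 1, 1, 1], [0, -1, 0, 1], [0, -1, -1, 1], [0, 1, -1, 1], [0, 1, -1, 1], [0, 0, 0, 1], [0, -1, -1, 1], [0, -1, -1, 1], [1, -1, -1, 1], [0, -1, -1, 1], [0, -1, 0, 1], [0, -1, 0, 1], [0, -1, -1, 1], [0, -1, 1, 1], [-1, -1, 0, 1], [-1, -1, 1, 0], [0, -1, 0, 1]]
Mon Nov 30 06:31:02 UTC 2026
```

Grasping in the option-2 orientation (elevation about -20°) allows a pour with j4 at +118, reaching a beaker elevation of -30°. Moving to that approach pose now.

move_arm(targets="1 -1 1 0;1 -1 1 0;1 -1 1 0;1 -1 1 0;1 1 1 -1;1 1 1 -1;1 1 1 -1;1 1 1 -1")

```text
time_s: 10.05
tcp_pos: [0.2843, -0.4298, 0.261]
ee_rot: [[0.342, -0.728, 0.594], [-0.287, -0.683, -0.671], [0.895, 0.059, -0.443]]
wrist_force: [2.5, -1.2, 0.5]
gripper_width: 0.999
gripper_force: 0.0
```

move_arm(targets="1 1 1 0;1 1 1 0;1 1 1 0;1 1 1 0;1 1 0 0;1 1 0 0;1 1 0 0;1 1 0 0")

```text
time_s: 10.72
tcp_pos: [0.4232, -0.2943, 0.2964]
ee_rot: [[0.269, -0.667, 0.695], [-0.23, -0.745, -0.626], [0.935, 0.009, -0.354]]
wrist_force: [0.4, 1.4, -1.5]
gripper_width: 1.001
gripper_force: 0.0
```

```bash
python3 chk.py "[[1,-1,1,0,4],[1,1,1,-1,4],[1,1,1,0,4],[1,1,0,0,4],[0,0,-1,0,4]]"; python3 log.py; python3 chk.py "[[0,0,-1,0,4]]"
```

```text
[1, -1, 1, 0, 4] [ -81.3    5.1  -17.6  -64.4  -46.3 -177.5] p [ 0.211 -0.516  0.257] t -33.7 roll 1.9 az -29.7 w [-0.01 -0.39  0.43]
[1, 1, 1, -1, 4] [ -60.3   -6.7  -31.8  -83.3  -11.1 -177.5] p [ 0.291 -0.43   0.266] t -25.8 roll 3.5 az -48.1 w [ 0.11 -0.23  0.4 ]
[1, 1, 1, 0, 4] [ -51.8  -11.5  -32.   -88.5   -9.1 -177.5] p [ 0.35  -0.372  0.309] t -20.5 roll 0.6 az -42.0 w [ 0.14 -0.18  0.42]
[1, 1, 0, 0, 4] [ -51.6  -10.2  -38.7 -129.9  -12.4 -135.5] p [ 0.427 -0.293  0.301] t -20.2 roll 0.4 az -41.5 w [ 0.21 -0.1   0.41]
[0, 0, -1, 0, 4] [ -62.5    7.1  -56.6 -151.8  -45.7 -102.5] p [ 0.428 -0.293  0.203] t -20.3 roll 0.3 az -41.4 w [ 0.21 -0.1   0.31]
10.72 [ 0.4232 -0.2943  0.2964] [ -52.2  -10.1  -39.2 -130.2  -12.5 -134.9] [[0.269, -0.667, 0.695], [-0.23, -0.745, -0.626], [0.935, 0.009, -0.354]] [ 0.4  1.4 -1.5] 1.0013577591314098 0.0
[0, 0, -1, 0, 4] [ -63.1    7.6  -57.2 -152.1  -46.2 -101.8] p [ 0.423 -0.294  0.198] t -20.8 roll 0.5 az -41.9 w [ 0.21 -0.1   0.31]
```

move_arm(targets="0 0 -1 0;0 0 -1 0;0 0 -1 0;0 0 -1 0;0 0 -1 0;0 0 -1 0;0 0 -1 0;0 0 -1 0;0 0 -1 0;0 0 0 0", gripper=87)

```text
time_s: 11.55
tcp_pos: [0.4346, -0.3233, 0.0763]
ee_rot: [[0.293, -0.649, 0.702], [-0.261, -0.761, -0.594], [0.92, -0.01, -0.392]]
wrist_force: [0.4, -0.9, -1.2]
gripper_width: 1.0
gripper_force: 0.0
```

```bash
python3 log.py; python3 chk.py "[[0.8,-0.74,-0.1,0,5]]"
python3 - <<'E'
from geo import *
s=sense();c=capture("wrist");cv2.imwrite('pics/w1.png',c["image"])
z=s["ee_rot"][:,2];G=np.array([.5105,-.3755,.055]);d=G+.019*z-s["tcp_pos"];print("units to go",(d/.025).round(2),"in tool",(s["ee_rot"].T@d*1000).round(1))
# blue mask centroid in wrist vs predicted
T=np.eye(4);T[:3,:3]=s["ee_rot"];T[:3,3]=s["tcp_pos"];c["world_from_camera"]=T@c["hand_eye"]
h=cv2.cvtColor(c["image"],cv2.COLOR_BGR2HSV);m=cv2.inRange(h,(95,80,40),(120,255,255));C,_=cv2.findContours(m,0,2);C=[k for k in C if cv2.contourArea(k)>300]
for k in C:print("blue",cv2.boundingRect(k))
print("pred rim/foot centre",proj(c,[.5105,-.3755,.092]).round(0),proj(c,[.5105,-.3755,0]).round(0))
E
```

```text
11.55 [ 0.4346 -0.3233  0.0763] [ -66.5   38.7  -60.9 -155.1  -75.6  -86.2] [[0.293, -0.649, 0.702], [-0.261, -0.761, -0.594], [0.92, -0.01, -0.392]] [ 0.4 -0.9 -1.2] 0.9996725011748664 0.0
[0.8, -0.74, -0.1, 0, 5] [ -58.5   37.5  -42.1 -159.9  -57.1  -94.5] p [ 0.534 -0.416  0.064] t -23.1 roll -0.6 az -40.2 w [ 0.32 -0.23  0.18]
units to go [ 3.57 -2.54 -1.15] in tool [ 16.2  -9.4 111.7]
blue (201, 126, 81, 112)
pred rim/foot centre [244. 145.] [247. 216.]
```

View pics/w1.png

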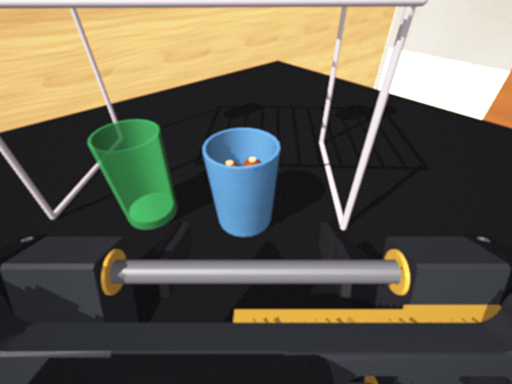

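The wrist view shows the beaker centred between the fingers: rim at (241,146), foot at (245,218), matching prediction to within about 2 mm. The tumbler at (135,172) is clear to the left. Going in.

move_arm(targets="0.3 0.3 0 0;0.66 -0.57 -0.23 0;0.66 -0.57 -0.23 0;0.66 -0.57 -0.23 0;0.66 -0.57 -0.23 0;0.66 -0.57 -0.23 0;0 0 0 0")

```text
time_s: 12.18
tcp_pos: [0.5289, -0.3908, 0.066]
ee_rot: [[0.278, -0.647, 0.71], [-0.236, -0.763, -0.602], [0.931, 0.0, -0.365]]
wrist_force: [0.5, -0.3, 0.4]
gripper_width: 0.999
gripper_force: 0.0
```

```bash
python3 log.py
python3 - <<'E'
from geo import *
s=sense();z=s["ee_rot"][:,2];G=np.array([.5105,-.3755,.055]);d=G+.019*z-s["tcp_pos"];print("left to go",(d/.025).round(2),(s["ee_rot"].T@d*1000).round(1))
E
```

```text
12.18 [ 0.5289 -0.3908  0.066 ] [ -57.5   38.6  -46.3 -162.1  -63.7  -91.7] [[0.278, -0.647, 0.71], [-0.236, -0.763, -0.602], [0.931, 0.0, -0.365]] [ 0.5 -0.3  0.4] 0.9987268551603308 0.0
left to go [-0.2   0.15 -0.72] [-18.9   0.2   0.7]
```

move_arm(targets="-0.1 0.1 -0.5 0;0 0 0 0")

```text
time_s: 12.35
tcp_pos: [0.5234, -0.3839, 0.0498]
ee_rot: [[0.285, -0.645, 0.709], [-0.243, -0.764, -0.598], [0.927, -0.002, -0.374]]
wrist_force: [-0.0, 0.7, -0.3]
gripper_width: 1.001
gripper_force: 0.0
```

move_arm(targets="0 0 0 0;0 0 0 0;0 0 0 0;0 0 0 0;0 0 0 0;0 0 0 0;0 0 0 0;0 0 0 0", gripper=40)

```text
time_s: 13.02
tcp_pos: [0.5237, -0.3847, 0.0487]
ee_rot: [[0.283, -0.646, 0.709], [-0.243, -0.763, -0.599], [0.928, -0.003, -0.373]]
wrist_force: [-2.4, 2.3, 6.7]
gripper_width: 0.754
gripper_force: 29.3
```

move_arm(targets="0 0 0.5 0;-0.35 0.3 0.2 0;-0.7 0.6 0.1 0;-0.75 0.65 0 0;-0.75 0.65 0 0;-0.75 0.65 0 0;-0.75 0.65 0 0;0 0 0 0")

```text
time_s: 13.68
tcp_pos: [0.4319, -0.3191, 0.0701]
ee_rot: [[0.294, -0.636, 0.714], [-0.255, -0.772, -0.582], [0.921, -0.011, -0.389]]
wrist_force: [-0.2, 0.3, -2.3]
gripper_width: 0.752
gripper_force: 29.8
```

```bash
python3 log.py
python3 - <<'E'
from geo import *
im=capture("scene")["image"];w=capture("wrist")["image"]
cv2.imwrite('pics/g1.png',np.hstack([cv2.resize(im[60:230,130:330],(400,340)),cv2.resize(w,(400,340))]))
E
```

```text
13.68 [ 0.4319 -0.3191  0.0701] [ -67.5   41.1  -61.2 -153.5  -78.1  -84.7] [[0.294, -0.636, 0.714], [-0.255, -0.772, -0.582], [0.921, -0.011, -0.389]] [-0.2  0.3 -2.3] 0.7524223243060143 29.822977114181413
```

View pics/g1.png

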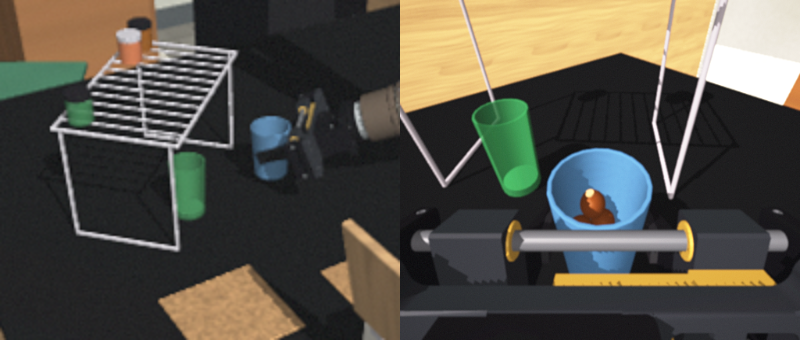

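The left half shows the beaker held upright in front of the rack at (270,148), with the tumbler still standing at (188,185). The right half shows the nuts inside at (595,207). Now I'll lift and plan the pour from the real state.

move_arm(targets="0 0 0.5 0;0 0 1 0;0 0 1 0;0 0 1 0;0 0 1 0;0 0 1 0;0 0 0 0")

```text
time_s: 14.37
tcp_pos: [0.4351, -0.3193, 0.2181]
ee_rot: [[0.284, -0.633, 0.72], [-0.237, -0.774, -0.587], [0.929, -0.004, -0.37]]
wrist_force: [0.2, -0.0, -1.3]
gripper_width: 0.755
gripper_force: 29.8
```

```bash
date; python3 log.py; sed -i 's/^bt=.*/bt=np.array([.928,-.003,-.373]);bt\/=np.linalg.norm(bt)/;s/best<-35/best<-38/;s/M\[:,2\]<.32/M[:,2]<.31/' s3.py
sed -i "s/print(path\[::-1\])/print(path[::-1])\njson.dump([float(best),path[::-1]],open(f'pour{seed}.json','w'))/" s3.py
export OMP_NUM_THREADS=1; for k in "9 0 140 0" "9 1 140 -1" "9 2 140 0" "9 3 140 0"; do timeout 300 python3 s3.py $k & done; wait; date
```

```text
Mon Nov 30 06:32:54 UTC 2026
14.37 [ 0.4351 -0.3193  0.2181] [ -61.9    4.   -47.3 -140.6  -34.5 -115.5] [[0.284, -0.633, 0.72], [-0.237, -0.774, -0.587], [0.929, -0.004, -0.37]] [ 0.2 -0.  -1.3] 0.7550401802727961 29.81517966537467
start [False] [[ -62.    4.  -47. -141.  -35. -116.]] [[ 0.43 -0.32  0.22]]
9 0 0 0 best -16.3 depth 24 nodes 107392 q [ 22.  -8. -54. 118.  -9. 105.] tz [[ 0.73  0.15 -0.67]] M [[0.442 0.247 0.309]]
[[0, 1, 0, 1], [1, 1, 0, 1], [1, 1, 1, 1], [-1, 1, 0, 1], [-1, 0, 1, 1], [0, 1, 1, 1], [0, 0, 1, 1], [-1, 0, -1, 1], [1, -1, 0, 1], [0, 0, 0, 1], [0, 0, -1, 1], [-1, 0, -1, 1], [0, -1, 1, 1], [1, 1, 0, 1], [0, -1, -1, 1], [-1, -1, -1, 1], [0, 0, -1, 1], [0, -1, -1, 1], [0, -1, -1, 1], [1, -1, -1, 1], [0, -1, -1, 1], [0, -1, 1, 1], [0, -1, 1, 1], [1, -1, 0, 1]]
start [False] [[ -62.    4.  -47. -141.  -35. -116.]] [[ 0.43 -0.32  0.22]]
9 0 0 0 best -25.4 depth 25 nodes 117445 q [ 22.  -8. -54. 118.  -9. 131.] tz [[ 0.73  0.14 -0.66]] M [[0.442 0.23  0.307]]
[[0, 1, 0, 1], [0, 1, 0, 1], [-1, 0, 1, 1], [0, 1, 1, 1], [1, 0, 1, 1], [1, 1, 1, 1], [0, 1, 1, 1], [0, 
[... 758 characters left out ...]
, -1, -1, 1], [0, -1, -1, 1], [0, -1, -1, 1], [0, -1, 1, 1], [-1, -1, 0, 1], [0, -1, 1, 1]]
start [False] [[ -62.    4.  -47. -141.  -35. -116.]] [[ 0.43 -0.32  0.22]]
9 0 0 0 best -26.0 depth 25 nodes 117273 q [ 18. -16. -61. 118.  -9. 130.] tz [[ 0.75  0.09 -0.65]] M [[0.392 0.176 0.3  ]]
[[0, 1, 0, 1], [1, 1, 0, 1], [1, 1, 1, 1], [-1, 1, 0, 1], [0, 0, 1, 1], [-1, 1, 1, 1], [1, -1, 1, 1], [0, 1, 1, 1], [0, -1, -1, 1], [-1, 0, -1, 1], [1, 0, 1, 1], [1, 0, 1, 1], [-1, 0, -1, 1], [0, 0, -1, 1], [0, 0, -1, 1], [-1, -1, -1, 1], [-1, -1, -1, 1], [1, -1, -1, 1], [1, -1, -1, 1], [0, -1, -1, 1], [0, -1, -1, 1], [0, -1, 0, 1], [0, -1, 0, 1], [0, -1, 1, 1], [0, -1, 1, 1]]
Mon Nov 30 06:35:21 UTC 2026
```

```bash
cat > run.py <<'E'
import json,sys
from bsim import *
bt=np.array([.928,-.003,-.373]);bt/=np.linalg.norm(bt)
def rep(q,tag=''):
    p,R,pe,pw,pw2=bfk(q);z=R[0,:,2];b=R[0]@bt;G=p[0]-.019*z;M=G+.037*b
    print(tag,q[0].round(0),'p',p[0].round(3),'bel',np.degrees(np.arcsin(b[2])).round(1),'b',b.round(2),'M',M.round(3),'tz',z.round(2))
def go(q,L,v=True):
    for m in L:
        for i in range(int(m[4]) if len(m)>4 else 5):q=brow(q,np.array([m[:4]],float),4)
        if v:rep(q,m)
    return q
def cur(): 
    from station import sense
    return np.array([sense()["joints"]])
if __name__=="__main__":
    q=cur();rep(q,'now');go(q,json.loads(sys.argv[1]))
E
for i in 1 2 3; do python3 -c "
import json;d=json.load(open('pour$i.json'));print($i,d[0])
from run import *
go(np.array([json.load(open('log.json'))[-1][0]]),d[1]) if d[0]<-23 and $i>0 else 0"; done
```

```text
1 -16.29940510333775
2 -25.408423919552245
3 -24.25531373612085Traceback (most recent call last):
  File "<string>", line 4, in <module>
    go(np.array([json.load(open('log.json'))[-1][0]]),d[1]) if d[0]<-23 and 1>0 else 0
                                                               ~^^^
IndexError: invalid index to scalar variable.
Traceback (most recent call last):
IndexError: invalid index to scalar variable.
Traceback (most recent call last):
IndexError: invalid index to scalar variable.
```

```bash
for i in 2 3; do python3 -c "
import json
from run import *
D=json.load(open('pour$i.json'));print(D[0])
go(np.array([json.load(open('log.json'))[-1][0]]),D[1])"; done
```

```text
-25.408423919552245
[0, 1, 0, 1] [ -53.   -2.  -44. -109.  -38. -139.] p [ 0.435 -0.194  0.218] bel 89.8 b [-0. -0.  1.] M [ 0.418 -0.19   0.262] tz [ 0.9  -0.23 -0.37]
[0, 1, 0, 1] [ -43.   -2.  -42.  -96.  -49. -145.] p [ 0.435 -0.069  0.218] bel 89.8 b [-0. -0.  1.] M [ 0.418 -0.073  0.262] tz [ 0.91  0.17 -0.37]
[-1, 0, 1, 1] [ -58.  -13.  -28.  -68.  -87. -165.] p [ 0.31  -0.069  0.343] bel 89.8 b [-0. -0.  1.] M [ 0.296 -0.08   0.387] tz [ 0.75  0.54 -0.37]
[0, 1, 1, 1] [ -38.  -17.  -16.  -69.  -99. -177.] p [0.307 0.045 0.453] bel 88.7 b [-0.02 -0.01  1.  ] M [0.298 0.029 0.497] tz [ 0.45  0.82 -0.36]
[1, 0, 1, 1] [ -27.    4.   13.  -72. -114. -177.] p [0.426 0.03  0.535] bel 85.8 b [-0.06 -0.04  1.  ] M [0.422 0.011 0.579] tz [ 0.07  0.94 -0.34]
[1, 1, 1, 1] [  -9.   19.   35.  -78. -121. -177.] p [0.524 0.143 0.564] bel 79.4 b [-0.14 -0.12  0.98] M [0.525 0.122 0.606] tz [-0.31  0.9  -0.32]
[0, 1, 1, 1] [   5.   24.   46.  -84. -130. -177.] p [0.486 0.261 0.595] bel 73.7 b [-0.16 -0.23  0.96] M [0.492 0.239 0.636] tz [-0.63  0.71 -0.32]
[0, -1, -1, 1] [   5.   33.   44.  -
[... 5556 characters left out ...]
1. -61. 118.  -9.  51.] p [0.472 0.14  0.179] bel 17.3 b [-0.2   0.93  0.3 ] M [0.454 0.175 0.206] tz [ 0.57 -0.01 -0.82]
[0, -1, -1, 1] [ 11.   3. -61. 118.  -9.  73.] p [0.476 0.126 0.142] bel 7.0 b [-0.45  0.88  0.12] M [0.45  0.16  0.163] tz [ 0.51 -0.04 -0.86]
[0, -1, 1, 1] [  9.  -4. -61. 118.  -9.  97.] p [0.479 0.106 0.206] bel -6.4 b [-0.69  0.71 -0.11] M [0.442 0.133 0.217] tz [ 0.61 -0.05 -0.79]
[-1, -1, 0, 1] [ 11.  -6. -61. 118.  -9. 114.] p [0.473 0.125 0.224] bel -14.0 b [-0.86  0.45 -0.24] M [0.429 0.142 0.229] tz [ 0.64 -0.02 -0.77]
[0, -1, 1, 1] [ 13. -13. -61. 118.  -9. 132.] p [0.459 0.136 0.284] bel -24.3 b [-0.9   0.17 -0.41] M [0.412 0.141 0.282] tz [ 0.73  0.02 -0.68]
```

move_arm(targets="0 1 0 1;0 1 0 1;0 1 0 1;0 1 0 1;0 1 0 1;1 1 0 1;1 1 0 1;1 1 0 1;1 1 0 1;1 1 0 1")

```text
time_s: 15.2
tcp_pos: [0.5582, -0.0656, 0.2071]
ee_rot: [[0.383, 0.191, 0.904], [0.063, -0.982, 0.18], [0.922, -0.012, -0.388]]
wrist_force: [-0.1, -1.0, -1.5]
gripper_width: 0.753
gripper_force: 29.8
```

move_arm(targets="1 1 1 1;1 1 1 1;1 1 1 1;1 1 1 1;1 1 1 1")

```text
time_s: 15.62
tcp_pos: [0.6773, 0.055, 0.3243]
ee_rot: [[0.304, 0.593, 0.746], [0.22, -0.805, 0.55], [0.927, -0.003, -0.376]]
wrist_force: [1.3, -0.2, -1.1]
gripper_width: 0.752
gripper_force: 29.8
```

```bash
python3 run.py "[[-1,1,0.5,1],[0,0,1,1],[-1,1,1,1],[1,0,1,1],[0,0,1,1],[-1,-1,-1,1],[0,0,0,1],[1,1,1,1],[0,0,-1,1],[0,-1,0,1],[0,0,0,1],[0,0,-1,1],[0,-1,-1,1],[0,-1,-1,1]]"
```

```text
now [ -10.   11.   -7.  -76.  -43. -177.] p [0.677 0.055 0.324] bel 89.8 b [0. 0. 1.] M [0.663 0.044 0.368] tz [ 0.75  0.55 -0.38]
[-1, 1, 0.5, 1] [  -3.    4.   -8.  -72.  -62. -177.] p [0.551 0.178 0.379] bel 89.3 b [-0.01 -0.    1.  ] M [0.542 0.162 0.422] tz [ 0.45  0.82 -0.36]
[0, 0, 1, 1] [  -7.   11.   13.  -71.  -94. -177.] p [0.545 0.169 0.471] bel 86.4 b [-0.05 -0.04  1.  ] M [0.542 0.149 0.514] tz [ 0.06  0.94 -0.33]
[-1, 1, 1, 1] [   6.    7.   16.  -74. -107. -177.] p [0.412 0.28  0.542] bel 82.2 b [-0.08 -0.11  0.99] M [0.416 0.259 0.584] tz [-0.34  0.89 -0.3 ]
[1, 0, 1, 1] [   6.   26.   46.  -83. -130. -177.] p [0.501 0.266 0.566] bel 76.1 b [-0.1  -0.22  0.97] M [0.509 0.244 0.608] tz [-0.65  0.7  -0.3 ]
[0, 0, 1, 1] [  10.   29.   53.  -94. -147. -177.] p [0.447 0.257 0.589] bel 71.4 b [-0.06 -0.31  0.95] M [0.46  0.238 0.63 ] tz [-0.86  0.4  -0.32]
[-1, -1, -1, 1] [  20.   21.   23.  -53. -151. -128.] p [0.336 0.148 0.476] bel 71.3 b [ 0.06 -0.31  0.95] M [0.356 0.135 0.517] tz [-0.95  0.06 -0.32]
[0, 0, 0, 1] [  35.   24.   20.  -31. -155. -103.] p [0.336 0.148 0.
[... 397 characters left out ...]
55.   17.  -17.   39. -116.  -38.] p [0.438 0.108 0.44 ] bel 71.8 b [0.3  0.07 0.95] M [0.449 0.128 0.481] tz [ 0.03 -0.94 -0.33]
[0, 0, 0, 1] [  62.    7.  -34.   52. -101.  -32.] p [0.438 0.108 0.44 ] bel 71.8 b [0.25 0.19 0.95] M [0.439 0.131 0.481] tz [ 0.42 -0.84 -0.33]
[0, 0, -1, 1] [ 61.   3. -60.  72. -77. -44.] p [0.438 0.108 0.315] bel 71.8 b [0.14 0.28 0.95] M [0.429 0.129 0.356] tz [ 0.74 -0.59 -0.33]
[0, -1, -1, 1] [ 23.  -1. -61. 118. -47. -40.] p [0.523 0.088 0.304] bel 70.3 b [0.15 0.3  0.94] M [0.512 0.106 0.347] tz [ 0.84 -0.35 -0.42]
[0, -1, -1, 1] [ 14. -13. -61. 118. -24. -17.] p [0.482 0.086 0.319] bel 62.6 b [0.23 0.4  0.89] M [0.475 0.104 0.362] tz [ 0.81 -0.16 -0.56]
```

move_arm(targets="-1 1 0.5 1;-1 1 0.5 1;-1 1 0.5 1;-1 1 0.5 1;-1 1 0.5 1;0 0 1 1;0 0 1 1;0 0 1 1;0 0 1 1;0 0 1 1")

```text
time_s: 16.45
tcp_pos: [0.5441, 0.1652, 0.469]
ee_rot: [[-0.019, 0.998, 0.062], [0.335, -0.052, 0.941], [0.942, 0.039, -0.333]]
wrist_force: [0.6, 0.5, -1.8]
gripper_width: 0.755
gripper_force: 29.8
```

move_arm(targets="-1 1 1 1;-1 1 1 1;-1 1 1 1;-1 1 1 1;-1 1 1 1;1 0 1 1;1 0 1 1;1 0 1 1;1 0 1 1;1 0 1 1")

```text
time_s: 17.28
tcp_pos: [0.5066, 0.2578, 0.5612]
ee_rot: [[-0.371, 0.661, -0.652], [0.058, 0.717, 0.694], [0.927, 0.22, -0.305]]
wrist_force: [0.2, 0.6, -1.3]
gripper_width: 0.751
gripper_force: 29.9
```

move_arm(targets="0 0 1 1;0 0 1 1;0 0 1 1;0 0 1 1;0 0 1 1;-1 -1 -1 1;-1 -1 -1 1;-1 -1 -1 1;-1 -1 -1 1;-1 -1 -1 1")

```text
time_s: 18.12
tcp_pos: [0.3439, 0.144, 0.4764]
ee_rot: [[-0.329, -0.055, -0.943], [-0.309, 0.95, 0.053], [0.893, 0.308, -0.329]]
wrist_force: [-0.0, 1.6, -4.3]
gripper_width: 0.753
gripper_force: 29.9
```

```bash
date; python3 run.py "[[0,0,0,1],[1,1,1,1],[0,0,-1,1],[0,-1,0,1],[0,0,0,1],[0,0,-1,1],[0,-1,-1,1],[0,-1,-1,1],[0,-1,-1,1],[0,-1,-1,1],[0,-1,-1,1],[0,-1,-1,1]]"
```

```text
Mon Nov 30 06:36:56 UTC 2026
now [  20.   22.   25.  -52. -152. -128.] p [0.344 0.144 0.476] bel 71.8 b [ 0.05 -0.31  0.95] M [0.364 0.132 0.518] tz [-0.94  0.05 -0.33]
[0, 0, 0, 1] [  35.   24.   21.  -29. -154. -102.] p [0.344 0.144 0.476] bel 71.8 b [ 0.17 -0.26  0.95] M [0.367 0.141 0.518] tz [-0.88 -0.35 -0.33]
[1, 1, 1, 1] [  45.   38.   49.   -8. -171.  -79.] p [0.448 0.229 0.561] bel 72.3 b [ 0.24 -0.18  0.95] M [0.47  0.235 0.602] tz [-0.68 -0.65 -0.34]
[0, 0, -1, 1] [  53.   34.   15.   20. -139.  -51.] p [0.447 0.23  0.441] bel 72.2 b [ 0.3  -0.07  0.95] M [0.465 0.244 0.483] tz [-0.37 -0.86 -0.34]
[0, -1, 0, 1] [  54.   17.  -17.   39. -115.  -37.] p [0.447 0.105 0.441] bel 72.2 b [0.3  0.06 0.95] M [0.457 0.125 0.483] tz [ 0.03 -0.94 -0.34]
[0, 0, 0, 1] [  60.    7.  -33.   53. -100.  -31.] p [0.447 0.105 0.441] bel 72.2 b [0.25 0.18 0.95] M [0.448 0.127 0.483] tz [ 0.42 -0.84 -0.34]
[0, 0, -1, 1] [ 59.   3. -60.  74. -75. -43.] p [0.447 0.105 0.316] bel 72.2 b [0.15 0.27 0.95] M [0.438 0.126 0.358] tz [ 0.74 -0.58 -0.34]
[0, -1, -1, 1] [ 22.  -2. -61. 118. -46. -39.] p [0.522 0.083 0.304] bel 70.3 b [0.16 0.3  0.94] M [0.512 0.101 0.347] tz [ 0.84 -0.35 -0.43]
[0, -1, -1, 1] [ 13. -14. -61. 118. -22. -16.] p [0.481 0.079 0.318] bel 62.4 b [0.24 0.39 0.89] M [0.474 0.097 0.362] tz [ 0.81 -0.16 -0.57]
[0, -1, -1, 1] [  7. -15. -61. 118.  -9.   3.] p [0.465 0.09  0.297] bel 52.4 b [0.24 0.56 0.79] M [0.46  0.111 0.339] tz [ 0.75 -0.05 -0.66]
[0, -1, -1, 1] [ 11. -11. -61. 118.  -9.  17.] p [0.468 0.121 0.259] bel 40.5 b [0.14 0.75 0.65] M [0.46  0.149 0.297] tz [ 0.7  -0.01 -0.72]
[0, -1, -1, 1] [ 13.  -6. -61. 118.  -9.  34.] p [0.469 0.14  0.222] bel 28.4 b [-0.02  0.88  0.47] M [0.456 0.172 0.254] tz [ 0.64  0.   -0.77]
[0, -1, -1, 1] [ 13.  -2. -61. 118.  -9.  52.] p [0.471 0.144 0.184] bel 16.5 b [-0.23  0.93  0.28] M [0.451 0.179 0.21 ] tz [ 0.58 -0.01 -0.81]
```

move_arm(targets="0 0 0 1;0 0 0 1;0 0 0 1;0 0 0 1;0 0 0 1;1 1 1 1;1 1 1 1;1 1 1 1;1 1 1 1;1 1 1 1")

```text
time_s: 18.95
tcp_pos: [0.4462, 0.2309, 0.5595]
ee_rot: [[-0.013, -0.732, -0.681], [-0.459, 0.609, -0.646], [0.888, 0.305, -0.344]]
wrist_force: [1.3, -1.2, -3.6]
gripper_width: 0.755
gripper_force: 29.9
```

move_arm(targets="0 0 -1 1;0 0 -1 1;0 0 -1 1;0 0 -1 1;0 0 -1 1;0 -1 0 1;0 -1 0 1;0 -1 0 1;0 -1 0 1;0 -1 0 1")

```text
time_s: 19.78
tcp_pos: [0.444, 0.1036, 0.4395]
ee_rot: [[0.337, -0.941, 0.027], [-0.316, -0.139, -0.938], [0.887, 0.308, -0.344]]
wrist_force: [0.1, -0.5, -0.9]
gripper_width: 0.751
gripper_force: 29.9
```

move_arm(targets="0 0 0 1;0 0 0 1;0 0 0 1;0 0 0 1;0 0 0 1;0 0 -1 1;0 0 -1 1;0 0 -1 1;0 0 -1 1;0 0 -1 1")

```text
time_s: 20.62
tcp_pos: [0.4433, 0.1036, 0.3139]
ee_rot: [[0.461, -0.498, 0.735], [0.051, -0.812, -0.582], [0.886, 0.305, -0.349]]
wrist_force: [1.2, 0.2, -1.3]
gripper_width: 0.754
gripper_force: 29.9
```

```bash
python3 run.py "[[0,-1,-1,1],[0,-1,-1,1],[0,-1,-1,1],[0,-1,-1,1],[0,-1,-1,1],[0,-1,-1,1],[0,-1,-1,1],[0,-0.5,1,1],[0,0,1,1],[0,-0.5,1,1]]"
```

```text
now [ 60.   2. -60.  73. -76. -43.] p [0.443 0.104 0.314] bel 72.0 b [0.15 0.27 0.95] M [0.435 0.125 0.356] tz [ 0.73 -0.58 -0.35]
[0, -1, -1, 1] [ 22.  -2. -61. 118. -46. -39.] p [0.522 0.082 0.302] bel 70.1 b [0.16 0.3  0.94] M [0.512 0.099 0.345] tz [ 0.83 -0.35 -0.43]
[0, -1, -1, 1] [ 12. -14. -61. 118. -21. -15.] p [0.481 0.077 0.317] bel 62.1 b [0.25 0.4  0.88] M [0.475 0.095 0.36 ] tz [ 0.8  -0.16 -0.57]
[0, -1, -1, 1] [  7. -15. -61. 118.  -9.   4.] p [0.466 0.088 0.295] bel 51.9 b [0.24 0.57 0.79] M [0.461 0.11  0.337] tz [ 0.75 -0.05 -0.66]
[0, -1, -1, 1] [ 11. -10. -61. 118.  -9.  18.] p [0.469 0.119 0.257] bel 40.0 b [0.15 0.75 0.64] M [0.461 0.147 0.295] tz [ 0.69 -0.01 -0.72]
[0, -1, -1, 1] [ 13.  -6. -61. 118.  -9.  34.] p [0.47  0.137 0.219] bel 27.8 b [-0.02  0.88  0.47] M [0.457 0.17  0.251] tz [ 0.64 -0.   -0.77]
[0, -1, -1, 1] [ 13.  -1. -61. 118.  -9.  53.] p [0.472 0.14  0.181] bel 16.0 b [-0.24  0.93  0.28] M [0.453 0.175 0.207] tz [ 0.58 -0.01 -0.82]
[0, -1, -1, 1] [ 11.   3. -61. 118.  -9.  75.] p [0.476 0.128 0.144] bel 6.0 b [-0.48  0.87  0.1 ] M [0.448 0.161 0.164] tz [ 0.51 -0.04 -0.86]
[0, -0.5, 1, 1] [ 27.  -3. -57.  65. -14. 124.] p [0.494 0.099 0.21 ] bel 4.3 b [-0.62  0.78  0.08] M [0.461 0.128 0.229] tz [ 0.53  0.03 -0.84]
[0, 0, 1, 1] [ 34.  -8. -40.  21. -28. 176.] p [0.5   0.095 0.294] bel 2.7 b [-0.8   0.6   0.05] M [0.461 0.114 0.312] tz [ 0.53  0.15 -0.83]
[0, -0.5, 1, 1] [ 49. -23. -42.  28. -37. 177.] p [0.42  0.14  0.373] bel -5.7 b [-0.93  0.36 -0.1 ] M [0.374 0.149 0.384] tz [ 0.58  0.25 -0.77]
```

move_arm(targets="0 -1 -1 1;0 -1 -1 1;0 -1 -1 1;0 -1 -1 1;0 -1 -1 1;0 -1 -1 1;0 -1 -1 1;0 -1 -1 1;0 -1 -1 1;0 -1 -1 1")

```text
time_s: 21.45
tcp_pos: [0.4788, 0.0767, 0.32]
ee_rot: [[0.586, 0.095, 0.804], [0.359, -0.921, -0.153], [0.726, 0.378, -0.574]]
wrist_force: [1.1, -0.1, -3.2]
gripper_width: 0.752
gripper_force: 29.9
```

move_arm(targets="0 -1 -1 1;0 -1 -1 1;0 -1 -1 1;0 -1 -1 1;0 -1 -1 1;0 -1 -1 1;0 -1 -1 1;0 -1 -1 1")

```text
time_s: 22.12
tcp_pos: [0.4661, 0.1131, 0.2762]
ee_rot: [[0.487, 0.493, 0.721], [0.724, -0.69, -0.017], [0.489, 0.53, -0.693]]
wrist_force: [-0.6, 0.5, -3.1]
gripper_width: 0.753
gripper_force: 30.1
```

Run:
```python
from run import *
import itertools
q=cur();rep(q,'now')
q0=go(q,[[0,-1,-1,1,7]])
for q1,n in((q,0),(q0,7)):
  best=[]
  opts=[[0,-1,-1,1],[0,-1,0,1],[0,-1,1,1],[1,-1,0,1],[-1,-1,0,1],[0,0,0,1],[0,0,1,1],[1,-1,1,1]]
  for seq in itertools.product(range(8),repeat=3):
    pass
  Q=np.repeat(q1,512,0);S=np.array(list(itertools.product(range(8),repeat=3)));pen=np.zeros(512);O=np.array(opts,float)
  for k in range(3):
    for i in range(6):
        Q=brow(Q,O[S[:,k]],4);p,R,*_=bfk(Q);b=R@bt;M=p-.019*R[:,:,2]+.037*b
        pen+=np.maximum(np.abs(M[:,0]-.455)-.03,0)+np.maximum(np.abs(M[:,1]-.195)-.03,0)+np.maximum(.15-M[:,2],0)*3+np.maximum(M[:,2]-.24,0)
  be=np.degrees(np.arcsin(b[:,2]));c=be+pen*150
  for i in np.argsort(c)[:4]:print(n,[opts[j] for j in S[i]],be[i].round(1),M[i].round(3),b[i].round(2),pen[i].round(3),Q[i].round(0))
```

```text
now [ 10. -13. -61. 117.  -9.  12.] p [0.466 0.113 0.276] bel 45.3 b [0.18 0.68 0.71] M [0.459 0.139 0.316] tz [ 0.72 -0.02 -0.69]
[0, -1, -1, 1, 7] [ 13.  -6. -61. 118.  -9.  34.] p [0.467 0.144 0.223] bel 28.4 b [-0.03  0.88  0.47] M [0.454 0.176 0.255] tz [ 0.64  0.01 -0.77]
0 [[0, -1, -1, 1], [0, -1, -1, 1], [0, -1, 0, 1]] 2.7 [0.439 0.173 0.218] [-0.55  0.83  0.05] 0.337 [ 13.  -4. -61. 118.  -9.  77.]
0 [[0, -1, -1, 1], [0, -1, -1, 1], [-1, -1, 0, 1]] 4.3 [0.427 0.204 0.221] [-0.57  0.82  0.07] 0.337 [ 17.  -4. -61. 118.  -9.  74.]
0 [[0, -1, -1, 1], [0, -1, -1, 1], [0, -1, -1, 1]] 4.8 [0.444 0.166 0.16 ] [-0.54  0.84  0.08] 0.337 [ 12.   3. -61. 118.  -9.  78.]
0 [[0, -1, -1, 1], [0, -1, -1, 1], [0, -1, 1, 1]] 0.9 [0.426 0.179 0.274] [-0.56  0.83  0.01] 0.413 [ 14. -11. -61. 118.  -9.  76.]
7 [[0, -1, -1, 1], [0, -1, 0, 1], [-1, -1, 0, 1]] -9.6 [0.419 0.183 0.222] [-0.83  0.53 -0.17] 0.014 [ 16.  -5. -61. 118.  -9. 103.]
7 [[0, -1, -1, 1], [-1, -1, 0, 1], [0, -1, 0, 1]] -9.2 [0.418 0.188 0.22 ] [-0.83  0.53 -0.16] 0.027 [ 17.  -5. -61. 118.  -9. 103.]
7 [[0, -1, -1, 1], [0, -1, 0, 1], [0, -1, 0, 1]] -10.3 [0.43  0.155 0.217] [-0.82  0.55 -0.18] 0.036 [ 12.  -5. -61. 118.  -9. 106.]
7 [[0, -1, -1, 1], [-1, -1, 0, 1], [0, -1, -1, 1]] -4.8 [0.424 0.182 0.163] [-0.84  0.53 -0.08] 0.008 [ 16.   2. -61. 118.  -9. 104.]
```

move_arm(targets="0 -1 -1 1;0 -1 -1 1;0 -1 -1 1;0 -1 -1 1;0 -1 -1 1;0 -1 -1 1;0 -1 -1 1")

```text
time_s: 22.7
tcp_pos: [0.4675, 0.144, 0.2246]
ee_rot: [[0.232, 0.728, 0.645], [0.95, -0.311, 0.009], [0.207, 0.611, -0.764]]
wrist_force: [-0.1, -0.4, -3.7]
gripper_width: 0.753
gripper_force: 30.1
```

move_arm(targets="0 -1 -1 1;0 -1 -1 1;0 -1 -1 1;0 -1 -1 1;0 -1 -1 1")

```text
time_s: 23.12
tcp_pos: [0.4695, 0.1494, 0.1877]
ee_rot: [[-0.023, 0.809, 0.588], [1.0, 0.027, 0.001], [-0.015, 0.587, -0.809]]
wrist_force: [0.3, 0.2, -3.2]
gripper_width: 0.752
gripper_force: 30.1
```

```bash
cat > opt.py <<'E'
from run import *
import itertools
q=cur();rep(q,'now')
opts=[[0,-1,-1,1],[0,-1,0,1],[0,-1,1,1],[1,-1,0,1],[1,-1,1,1],[1,0,0,1],[1,0,1,1],[.5,-1,.5,1],[.5,-.5,0,1]]
S=np.array(list(itertools.product(range(9),repeat=3)));n=len(S);Q=np.repeat(q,n,0);pen=np.zeros(n);O=np.array(opts,float)
for k in range(3):
    for i in range(6):
        Q=brow(Q,O[S[:,k]],4);p,R,*_=bfk(Q);b=R@bt;M=p-.019*R[:,:,2]+.037*b;X=M+.035*b
        pen+=np.maximum(np.abs(X[:,0]-.46)-.02,0)+np.maximum(np.abs(X[:,1]-.195)-.025,0)+np.maximum(.155-M[:,2],0)*3+np.maximum(M[:,2]-.25,0)+np.maximum(p[:,0]-.51,0)*3
be=np.degrees(np.arcsin(b[:,2]));c=be+pen*100
for i in np.argsort(c)[:5]:print([opts[j] for j in S[i]],be[i].round(1),M[i].round(3),b[i].round(2),pen[i].round(3),Q[i].round(0),p[i].round(3))
E
python3 opt.py; date
```

```text
now [ 14.  -2. -61. 117.  -9.  52.] p [0.469 0.149 0.188] bel 16.6 b [-0.24  0.93  0.29] M [0.449 0.184 0.214] tz [ 0.59  0.   -0.81]
[[0.5, -1, 0.5, 1], [0, -1, 0, 1], [0.5, -0.5, 0, 1]] -18.0 [0.47  0.208 0.263] [-0.9   0.3  -0.31] 0.244 [ 18.  -3. -54. 118.  -9. 118.] [0.516 0.198 0.261]
[[0.5, -1, 0.5, 1], [0, -1, -1, 1], [0.5, -0.5, 0, 1]] -13.6 [0.483 0.178 0.204] [-0.93  0.27 -0.24] 0.221 [ 14.   3. -55. 118.  -9. 123.] [0.529 0.169 0.198]
[[0.5, -1, 0.5, 1], [0, -1, -1, 1], [0.5, -1, 0.5, 1]] -17.4 [0.484 0.134 0.236] [-0.91  0.29 -0.3 ] 0.299 [ 10.  -1. -56. 118.  -9. 127.] [0.53  0.123 0.233]
[[0, -1, 0, 1], [0.5, -1, 0.5, 1], [0, -1, 0, 1]] -19.5 [0.43  0.16  0.263] [-0.89  0.3  -0.33] 0.333 [ 14.  -9. -60. 118.  -9. 122.] [0.476 0.149 0.261]
[[0.5, -1, 0.5, 1], [0, -1, 0, 1], [0.5, -1, 0.5, 1]] -21.8 [0.473 0.168 0.295] [-0.87  0.32 -0.37] 0.357 [ 14.  -7. -55. 118.  -9. 121.] [0.519 0.157 0.296]
Mon Nov 30 06:38:14 UTC 2026
```

move_arm(targets="0.5 -1 0.5 1;0.5 -1 0.5 1;0.5 -1 0.5 1;0.5 -1 0.5 1;0.5 -1 0.5 1;0.5 -1 0.5 1")

```text
time_s: 23.62
tcp_pos: [0.5138, 0.1391, 0.2352]
ee_rot: [[-0.315, 0.687, 0.655], [0.906, 0.422, -0.008], [-0.282, 0.592, -0.755]]
wrist_force: [-0.2, 0.1, -2.7]
gripper_width: 0.755
gripper_force: 30.1
```

move_arm(targets="0 -1 0 1;0 -1 0 1;0 -1 0 1;0 -1 0 1;0 -1 0 1;0 -1 0 1")

```text
time_s: 24.12
tcp_pos: [0.4788, 0.1397, 0.2464]
ee_rot: [[-0.545, 0.497, 0.675], [0.678, 0.735, 0.007], [-0.493, 0.462, -0.738]]
wrist_force: [0.2, -0.2, -2.8]
gripper_width: 0.749
gripper_force: 30.1
```

```bash
python3 opt.py
python3 - <<'E'
from geo import *
a=capture("top")["image"];b=capture("scene")["image"]
cv2.imwrite('pics/p1.png',np.hstack([cv2.resize(a[130:330,40:290],(400,320)),cv2.resize(b[130:290,250:450],(400,320))]))
E
```

```text
now [ 13.  -8. -60. 117.  -9. 100.] p [0.479 0.14  0.246] bel -10.6 b [-0.76  0.62 -0.18] M [0.438 0.163 0.254] tz [ 0.68  0.01 -0.74]
[[0.5, -0.5, 0, 1], [0, -1, -1, 1], [0.5, -0.5, 0, 1]] -15.5 [0.45  0.213 0.224] [-0.86 -0.44 -0.27] 0.588 [ 22.   0. -56. 118.  -9. 161.] [0.493 0.231 0.22 ]
[[0.5, -0.5, 0, 1], [0, -1, -1, 1], [0.5, -1, 0.5, 1]] -18.4 [0.447 0.171 0.256] [-0.85 -0.42 -0.32] 0.635 [ 18.  -5. -57. 118.  -9. 164.] [0.492 0.188 0.253]
[[0, -1, -1, 1], [0.5, -0.5, 0, 1], [0, -1, 1, 1]] -22.4 [0.427 0.17  0.289] [-0.82 -0.43 -0.38] 0.753 [ 18. -10. -58. 118.  -9. 165.] [0.471 0.188 0.29 ]
[[0, -1, -1, 1], [0.5, -0.5, 0, 1], [0, -1, 0, 1]] -15.2 [0.422 0.161 0.23 ] [-0.86 -0.45 -0.26] 0.706 [ 17.  -5. -60. 118.  -9. 166.] [0.466 0.178 0.226]
[[0.5, -1, 0.5, 1], [0, -1, -1, 1], [0.5, -0.5, 0, 1]] -19.1 [0.45  0.202 0.253] [-0.86 -0.39 -0.33] 0.767 [ 21.  -3. -56. 118.  -9. 159.] [0.494 0.219 0.251]
```

View pics/p1.png

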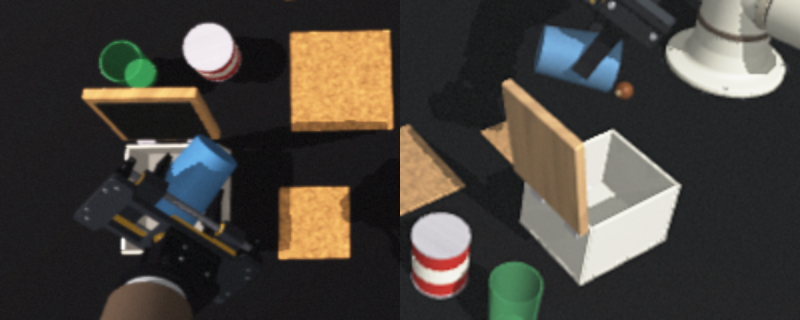

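The nuts are starting to leave the mouth: one is at (625,90) in the scene half, and the beaker lies at about (580,58). I'll centre the mouth better over the opening and let them run.

move_arm(targets="1 0.4 0 0;0.4 0.2 0 0;0 0 0 0;0 0 0 0;0 0 0 0;0 0 0 0")

```text
time_s: 24.72
tcp_pos: [0.5147, 0.155, 0.2487]
ee_rot: [[-0.542, 0.497, 0.677], [0.681, 0.732, 0.008], [-0.492, 0.465, -0.736]]
wrist_force: [-0.9, 0.4, -1.8]
gripper_width: 0.755
gripper_force: 30.0
```

```bash
python3 opt.py
python3 - <<'E'
from geo import *
a=capture("top")["image"];b=capture("scene")["image"]
cv2.imwrite('pics/p2.png',np.hstack([cv2.resize(a[130:330,40:290],(400,320)),cv2.resize(b[130:290,250:450],(400,320))]))
h=cv2.cvtColor(b,cv2.COLOR_BGR2HSV);m=cv2.inRange(h,(4,120,40),(14,255,170));C,_=cv2.findContours(m,0,2)
print([cv2.boundingRect(k) for k in C if cv2.contourArea(k)>12])
E
```

```text
now [ 14.  -3. -56. 117. -10.  99.] p [0.515 0.155 0.249] bel -10.6 b [-0.76  0.63 -0.18] M [0.474 0.178 0.256] tz [ 0.68  0.01 -0.74]
[[0, -1, -1, 1], [0.5, -0.5, 0, 1], [0, -1, 1, 1]] -22.1 [0.435 0.167 0.289] [-0.82 -0.43 -0.38] 0.563 [ 18. -10. -58. 118.  -9. 165.] [0.479 0.184 0.29 ]
[[0, -1, -1, 1], [0.5, -0.5, 0, 1], [0, -1, 0, 1]] -14.9 [0.431 0.158 0.229] [-0.86 -0.44 -0.26] 0.514 [ 17.  -5. -60. 118.  -9. 166.] [0.475 0.175 0.224]
[[0, -1, -1, 1], [0.5, -0.5, 0, 1], [0, -1, -1, 1]] -7.7 [0.439 0.152 0.172] [-0.88 -0.45 -0.13] 0.508 [ 16.   3. -60. 118.  -9. 167.] [0.482 0.169 0.161]
[[0, -1, 0, 1], [0.5, -0.5, 0, 1], [0, -1, -1, 1]] -16.2 [0.397 0.196 0.223] [-0.87 -0.4  -0.28] 0.777 [ 22.  -6. -61. 118.  -9. 158.] [0.441 0.213 0.218]
[[0, -1, 0, 1], [0.5, -0.5, 0, 1], [0.5, -0.5, 0, 1]] -22.9 [0.481 0.254 0.285] [-0.83 -0.4  -0.39] 0.849 [ 24.  -1. -50. 118.  -9. 156.] [0.525 0.272 0.286]
[(344, 229, 6, 6), (357, 228, 7, 6), (346, 221, 7, 6), (494, 142, 18, 12), (429, 1, 60, 95), (99, 0, 110, 93)]
```

View pics/p2.png

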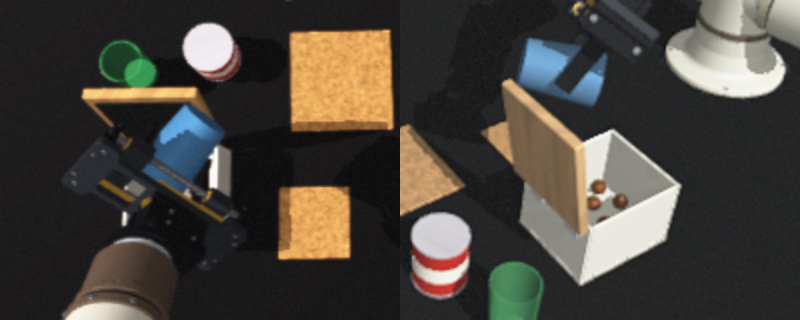

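Four nuts are visible in the canister at about (600,195), and none have spilled on the worktop. Now I'll lift clear and search for the way back to upright.

move_arm(targets="-0.4 0 1 0;-0.4 0 1 0;-0.4 0 1 0;-0.4 0 1 0;-0.4 0 1 0;-0.4 0 1 0")

```text
time_s: 25.32
tcp_pos: [0.4822, 0.1577, 0.3679]
ee_rot: [[-0.523, 0.484, 0.701], [0.684, 0.73, 0.006], [-0.509, 0.483, -0.713]]
wrist_force: [1.1, 0.3, -0.5]
gripper_width: 0.754
gripper_force: 30.0
```

```bash
date; python3 log.py
cat > s4.py <<'E'
import sys,time,itertools,json
from run import *
seed=int(sys.argv[1]);TL=float(sys.argv[2]);rng=np.random.default_rng(seed)
q=np.array([json.load(open('log.json'))[-1][0]])
A=np.array([a for a in itertools.product((-1,0,1),repeat=4) if any(a) and a[3]<=(0 if seed<3 else 1)],float)
TGT=np.array([.62,-.04,.22])
def ok(q):
    p,R,pe,pw,pw2=bfk(q);z=R[:,:,2];b=R@bt;G=p-.019*z;g=(p[:,2]>.17)&(p[:,2]<.7)&(pw[:,2]>.13)&(pw2[:,2]>.13)
    for x,m in[(p,0),(G-.06*b,.03),(G+.04*b,.03)]+[(p-s*z,.05) for s in(.1,.17,.24,.306)]:
        g&=~((x[:,0]>.35-m)&(x[:,0]<.72)&(x[:,2]<.31+m)&(np.abs(x[:,1]-.2)<.10+m))&(x[:,2]>.1)&(np.hypot(x[:,0],x[:,1])>.17)
        g&=~((.725*(x[:,0]-.531)-.688*(x[:,1]+.319)>-.06)&(x[:,1]<-.16)&(x[:,2]<.36))
    return g
def score(q):
    p,R,*_=bfk(q);b=R@bt;a=np.degrees(np.arccos(np.clip(b[:,2],-1,1)));az=np.degrees(np.arctan2(R[:,1,2],R[:,0,2]))
    return a+40*np.maximum(np.linalg.norm(p-TGT,axis=1)-.08,0)+.1*np.maximum(np.abs(az)-45,0),a
def key(q):
    p,R,*_=bfk(q);z=R[:,:,2];a=score(q)[1]
    return np.c_[np.round(p/.09),np.round(a/8),np.round(np.degrees(np.arctan2(z[:,1],z[:,0]))/40),np.round(np.degrees(np.arcsin(z[:,2]))/12),np.round(q[:,3]/60)].astype(int)
nodes=[(q[0],-1,-1)];seen=set();F=[0];T0=time.time();best=999;bid=0;lim=220
for depth in range(60):
    if time.time()-T0>TL or not F:break
    Q=np.array([nodes[i][0] for i in F]);Qa=np.repeat(Q,len(A),0);Aa=np.tile(A,(len(F),1));par=np.repeat(F,len(A));ai=np.tile(np.arange(len(A)),len(F))
    for r in range(5):
        Qa=brow(Qa,Aa,4)
        if depth>0 or r==4:g=ok(Qa);Qa,Aa,par,ai=Qa[g],Aa[g],par[g],ai[g]
    if not len(Qa):break
    s,a=score(Qa);h=s+(.12*(Qa[:,3]+181) if seed in(0,1) else 0);K=key(Qa);new=[]
    for i in np.argsort(h):
        k=tuple(K[i])
        if k in seen:continue
        seen.add(k);nodes.append((Qa[i],par[i],ai[i]));n=len(nodes)-1;new.append(n)
        if s[i]<best:best=s[i];bid=n
    F=new if len(new)<=lim else new[:lim//2]+list(rng.choice(new[lim//2:],lim-lim//2,replace=False))
    if best<2.5:break
path=[];n=bid
while nodes[n][1]>=0:path.append(A[nodes[n][2]].astype(int).tolist());n=nodes[n][1]
path=path[::-1];print("SEED",seed,"best",best,"depth",depth,len(path));print(path);rep(nodes[bid][0][None]);json.dump([float(best),path],open(f'up{seed}.json','w'))
E
export OMP_NUM_THREADS=1; for k in 0 1 2 3; do timeout 200 python3 s4.py $k 65 & done; wait; date
```

```text
Mon Nov 30 06:39:47 UTC 2026
25.32 [0.4822 0.1577 0.3679] [ 46.2 -13.1 -47.2  57.9 -36.4 138.3] [[-0.523, 0.484, 0.701], [0.684, 0.73, 0.006], [-0.509, 0.483, -0.713]] [ 1.1  0.3 -0.5] 0.7544941143623076 30.03963871029555
SEED 0 best 35.825945941868966 depth 18 18
[[-1, -1, -1, 0], [0, -1, -1, 0], [-1, 0, -1, -1], [-1, 1, 0, -1], [0, 1, 0, 0], [-1, 1, 0, -1], [-1, 0, 0, 0], [0, 1, -1, -1], [1, 1, 1, -1], [1, 1, 1, 0], [1, -1, 1, -1], [1, 1, 1, -1], [1, 0, 1, 0], [1, 1, 1, 0], [1, 1, 1, 0], [1, 1, 1, 0], [1, 1, 1, -1], [1, 0, 1, -1]]
 [  41.   50.   69.   54. -112.   13.] p [0.771 0.232 0.59 ] bel 72.0 b [ 0.22 -0.22  0.95] M [0.772 0.237 0.637] tz [ 0.36 -0.69 -0.63]
SEED 1 best 25.417638680644128 depth 20 20
[[-1, -1, -1, 0], [0, -1, -1, 0], [-1, 0, -1, -1], [-1, 1, 0, -1], [0, 1, 0, 0], [-1, 1, 0, -1], [-1, 0, 0, 0], [0, 1, -1, -1], [1, 1, 1, -1], [1, 1, 1, 0], [1, 0, 0, -1], [1, 0, 1, 0], [1, 1, 1, 0], [1, 1, 1, 0], [1, 1, 1, -1], [1, 1, 1, 0], [1, 1, 1, 0], [1, -1, 1, 0], [1, 0, 1, -1], [1, 1, 1, -1]]
 [  37.   56.   77.   64. -104.   15.] p [0.833 0.214 0.611] bel 83.1 b [ 0.05 
[... 191 characters left out ...]
 -1], [-1, 1, 0, -1], [-1, 1, 0, -1], [-1, 1, 1, -1], [-1, 1, 1, -1], [0, 1, 1, 0], [0, 1, 1, 0], [1, 1, 1, -1], [1, 1, -1, 0]]
 [ 22.  10. -46.  87. -59. -45.] p [ 0.604 -0.046  0.321] bel 82.6 b [0.13 0.   0.99] M [ 0.598 -0.033  0.366] tz [ 0.55 -0.7  -0.45]
SEED 2 best 3.0783105060144 depth 20 15
[[1, -1, 0, 0], [-1, 0, -1, 0], [0, -1, -1, -1], [-1, 1, 0, -1], [-1, 1, 0, -1], [-1, 1, 0, -1], [-1, 1, 1, 0], [-1, 1, 0, -1], [-1, 1, 0, -1], [-1, 1, 1, 0], [-1, 1, 1, -1], [-1, 1, 1, -1], [0, 0, 1, -1], [1, 1, 0, -1], [1, 1, -1, 0]]
 [ 24.  13. -45.  88. -64. -54.] p [ 0.615 -0.037  0.318] bel 88.5 b [0.03 0.   1.  ] M [ 0.606 -0.023  0.363] tz [ 0.55 -0.74 -0.39]
Mon Nov 30 06:40:56 UTC 2026
```

move_arm(targets="1 -1 0 0;1 -1 0 0;1 -1 0 0;1 -1 0 0;1 -1 0 0;-1 0 -1 0;-1 0 -1 0;-1 0 -1 0;-1 0 -1 0;-1 0 -1 0")

```text
time_s: 26.15
tcp_pos: [0.4873, 0.036, 0.2853]
ee_rot: [[-0.531, 0.512, 0.675], [0.685, 0.729, -0.014], [-0.499, 0.455, -0.738]]
wrist_force: [0.2, -0.2, -2.3]
gripper_width: 0.754
gripper_force: 30.1
```

move_arm(targets="0 -1 -1 -1;0 -1 -1 -1;0 -1 -1 -1;0 -1 -1 -1;0 -1 -1 -1;-1 1 0 -1;-1 1 0 -1;-1 1 0 -1;-1 1 0 -1;-1 1 0 -1")

```text
time_s: 26.98
tcp_pos: [0.4536, -0.0045, 0.2311]
ee_rot: [[0.01, 0.856, 0.517], [0.874, 0.244, -0.42], [-0.485, 0.456, -0.746]]
wrist_force: [2.0, 0.7, 0.2]
gripper_width: 0.752
gripper_force: 30.1
```

```bash
python3 run.py "[[-1, 1, 0, -1], [-1, 1, 0, -1], [-1, 1, 1, 0], [-1, 1, 0, -1], [-1, 1, 0, -1], [-1, 1, 1, 0], [-1, 1, 1, -1], [-1, 1, 1, -1], [0, 0, 1, -1], [1, 1, 0, -1], [1, 1, -1, 0]]"
```

```text
now [ 34.  -5. -60.  68. -43.  99.] p [ 0.454 -0.004  0.231] bel -10.0 b [-0.19  0.97 -0.17] M [0.437 0.039 0.239] tz [ 0.52 -0.42 -0.75]
[-1, 1, 0, -1] [ 72.   2. -47.  29. -75.  76.] p [0.337 0.114 0.231] bel -9.9 b [ 0.22  0.96 -0.17] M [0.339 0.161 0.239] tz [ 0.31 -0.59 -0.75]
[-1, 1, 0, -1] [ 84.  12. -26.   5. -93.  53.] p [0.212 0.239 0.231] bel -9.9 b [ 0.6   0.78 -0.17] M [0.234 0.28  0.239] tz [ 0.03 -0.67 -0.75]
[-1, 1, 1, 0] [  98.   15.   -0.   -4. -117.   40.] p [0.087 0.364 0.356] bel -9.9 b [ 0.6   0.78 -0.17] M [0.109 0.405 0.364] tz [ 0.03 -0.67 -0.75]
[-1, 1, 0, -1] [  99.   26.   23.  -24. -122.    8.] p [-0.038  0.489  0.356] bel -9.9 b [ 0.88  0.45 -0.17] M [-0.001  0.517  0.364] tz [-0.26 -0.62 -0.75]
[-1, 1, 0, -1] [ 100.   33.   40.  -39. -116.  -23.] p [-0.163  0.614  0.356] bel -9.9 b [ 0.98  0.04 -0.17] M [-0.117  0.624  0.364] tz [-0.49 -0.45 -0.75]
[-1, 1, 1, 0] [ 105.   47.   81.  -53. -131.  -50.] p [-0.278  0.696  0.452] bel -10.7 b [ 0.98  0.02 -0.19] M [-0.232  0.705  0.46 ] tz [-0.51 -0.43 -0.75]
[-1, 1, 1, -1] [ 111.   43.   81.  -45. -110.  -72.] p [-0.388  0.74   0.52 ] bel -13.3 b [ 0.87 -0.43 -0.23] M [-0.342  0.727  0.526] tz [-0.67 -0.11 -0.73]
[-1, 1, 1, -1] [123.  42.  81. -25. -89. -96.] p [-0.488  0.788  0.58 ] bel -17.5 b [ 0.57 -0.77 -0.3 ] M [-0.454  0.755  0.582] tz [-0.67  0.26 -0.69]
[0, 0, 1, -1] [ 132.   38.   81.   -1.  -85. -122.] p [-0.478  0.766  0.681] bel -19.1 b [ 0.18 -0.93 -0.33] M [-0.462  0.721  0.682] tz [-0.51  0.54 -0.67]
[1, 1, 0, -1] [ 125.   43.   81.   13.  -81. -137.] p [-0.346  0.874  0.663] bel -20.2 b [-0.23 -0.91 -0.34] M [-0.35   0.827  0.663] tz [-0.23  0.72 -0.66]
[1, 1, -1, 0] [ 112.   44.   67.    4.  -64. -128.] p [-0.221  0.999  0.538] bel -20.2 b [-0.23 -0.91 -0.34] M [-0.225  0.952  0.538] tz [-0.23  0.72 -0.66]
```

```bash
python3 log.py >/dev/null; sed -i 's/best<2.5/best<5/;s/lim=220/lim=180/' s4.py; export OMP_NUM_THREADS=1; for k in 2 3 4 5; do timeout 200 python3 s4.py $k 50 & done; wait; date
python3 -c "
import json
from run import *
D=min([json.load(open(f'up{k}.json')) for k in (2,3,4,5)]);print(D)
go(np.array([json.load(open('log.json'))[-1][0]]),D[1])"
```

```text
SEED 2 best 4.081808499346463 depth 16 17
[[0, -1, 1, 0], [0, -1, -1, 0], [-1, 1, -1, 0], [-1, 1, 0, 0], [-1, 1, -1, -1], [-1, 1, 1, 0], [-1, 1, 0, -1], [-1, 1, 0, -1], [-1, 1, 0, -1], [-1, 1, 0, -1], [-1, 1, 1, -1], [-1, 1, 1, -1], [0, 1, 1, 0], [0, 1, 1, 0], [0, 1, 0, -1], [1, 0, 0, 0], [1, 1, -1, 0]]
 [ 10.  16. -45. 104. -53. -60.] p [ 0.661 -0.08   0.276] bel 86.3 b [ 0.03 -0.06  1.  ] M [ 0.651 -0.069  0.321] tz [ 0.59 -0.68 -0.43]
SEED 3 best 3.5344487888408924 depth 12 13
[[1, 0, 0, 1], [-1, 0, 0, 0], [-1, 1, 0, -1], [-1, 1, 0, -1], [-1, 1, 0, -1], [-1, 1, 0, -1], [-1, 1, 0, -1], [-1, 0, 1, -1], [-1, 1, 1, -1], [-1, 1, 1, -1], [0, 1, 1, 0], [1, 1, 1, -1], [1, 1, -1, 0]]
 [ 18.   4. -52.  98. -59. -53.] p [ 0.575 -0.067  0.351] bel 89.2 b [0.01 0.01 1.  ] M [ 0.564 -0.053  0.395] tz [ 0.62 -0.69 -0.37]
SEED 5 best 8.440850278124685 depth 13 13
[[0, -1, -1, 1], [-1, 1, 0, 0], [-1, 0, 0, -1], [-1, 1, 0, -1], [-1, 1, 0, -1], [-1, 1, 0, -1], [-1, 1, 1, 0], [-1, 1, 0, -1], [-1, 1, 1, 0], [-1, 1, 1, -1], [-1, 1, 1, 0], [-1, 1, 0, -1], [1, 0, -1, -1]]
 [ 16.   4. -57. 103. -50. -53.]
[... 1958 characters left out ...]
9. -16.] p [ 0.439 -0.18   0.295] bel 64.6 b [0.42 0.06 0.9 ] M [ 0.443 -0.17   0.341] tz [ 0.6  -0.45 -0.66]
[-1, 1, 1, -1] [-36. -22. -61. 118.  -9. -24.] p [ 0.382 -0.242  0.357] bel 75.3 b [ 0.25 -0.04  0.97] M [ 0.38  -0.233  0.403] tz [ 0.57 -0.6  -0.56]
[0, 1, 1, 0] [-31. -29. -61. 118.  -9. -26.] p [ 0.384 -0.192  0.407] bel 81.9 b [0.14 0.01 0.99] M [ 0.376 -0.181  0.452] tz [ 0.68 -0.57 -0.47]
[1, 1, 1, -1] [  3. -18. -53.  93. -46. -27.] p [ 0.45  -0.192  0.476] bel 89.2 b [0.01 0.01 1.  ] M [ 0.439 -0.178  0.52 ] tz [ 0.62 -0.69 -0.37]
[1, 1, -1, 0] [ 18.   4. -52.  98. -59. -53.] p [ 0.575 -0.067  0.351] bel 89.2 b [0.01 0.01 1.  ] M [ 0.564 -0.053  0.395] tz [ 0.62 -0.69 -0.37]
```

move_arm(targets="1 0 0 1;1 0 0 1;1 0 0 1;1 0 0 1;1 0 0 1;-1 0 0 0;-1 0 0 0;-1 0 0 0;-1 0 0 0;-1 0 0 0")

```text
time_s: 27.82
tcp_pos: [0.4869, -0.0034, 0.244]
ee_rot: [[-0.321, 0.691, 0.648], [0.812, 0.553, -0.188], [-0.488, 0.465, -0.739]]
wrist_force: [0.3, -0.4, -1.5]
gripper_width: 0.754
gripper_force: 30.0
```

move_arm(targets="-1 1 0 -1;-1 1 0 -1;-1 1 0 -1;-1 1 0 -1;-1 1 0 -1")

```text
time_s: 28.23
tcp_pos: [0.4877, -0.0121, 0.2357]
ee_rot: [[-0.082, 0.771, 0.632], [0.945, 0.262, -0.198], [-0.318, 0.58, -0.75]]
wrist_force: [0.0, -0.3, -1.9]
gripper_width: 0.749
gripper_force: 30.0
```

```bash
python3 run.py "[[-1, 1, 0, -1], [-1, 1, 0, -1], [-1, 1, 0, -1], [-1, 1, 0, -1], [-1, 0, 1, -1], [-1, 1, 1, -1], [-1, 1, 1, -1], [0, 1, 1, 0], [1, 1, 1, -1], [1, 1, -1, 0]]"
```

```text
now [ -5.  -8. -61. 118.  -9.  81.] p [ 0.488 -0.012  0.236] bel -1.0 b [-0.31  0.95 -0.02] M [0.464 0.027 0.249] tz [ 0.63 -0.2  -0.75]
[-1, 1, 0, -1] [ -6.  -7. -61. 118.  -9.  63.] p [ 0.488 -0.023  0.228] bel 9.6 b [-0.06  0.98  0.17] M [0.474 0.018 0.249] tz [ 0.62 -0.21 -0.76]
[-1, 1, 0, -1] [ -7.  -6. -61. 118.  -9.  45.] p [ 0.489 -0.031  0.22 ] bel 21.1 b [0.18 0.92 0.36] M [0.484 0.007 0.247] tz [ 0.6  -0.22 -0.77]
[-1, 1, 0, -1] [ -8.  -5. -61. 118.  -9.  26.] p [ 0.489 -0.037  0.209] bel 32.8 b [0.38 0.75 0.54] M [ 0.492 -0.005  0.244] tz [ 0.58 -0.22 -0.78]
[-1, 1, 0, -1] [ -8.  -3. -61. 118.  -9.   6.] p [ 0.49  -0.039  0.197] bel 43.9 b [0.52 0.5  0.69] M [ 0.499 -0.017  0.238] tz [ 0.56 -0.22 -0.8 ]
[-1, 0, 1, -1] [-20.  -9. -61. 118.  -9.  -3.] p [ 0.466 -0.137  0.246] bel 52.8 b [0.54 0.27 0.8 ] M [ 0.475 -0.121  0.29 ] tz [ 0.57 -0.36 -0.74]
[-1, 1, 1, -1] [-27. -15. -61. 118.  -9. -15.] p [ 0.435 -0.186  0.3  ] bel 64.4 b [0.43 0.08 0.9 ] M [ 0.439 -0.174  0.346] tz [ 0.6  -0.46 -0.66]
[-1, 1, 1, -1] [-37. -23. -61. 118.  -9. -23.] p [ 0.375 -0.248  0.362] bel 75.1 b [ 0.26 -0.02  0.97] M [ 0.374 -0.238  0.409] tz [ 0.57 -0.61 -0.55]
[0, 1, 1, 0] [-32. -30. -61. 118.  -9. -25.] p [ 0.376 -0.199  0.413] bel 81.3 b [0.15 0.04 0.99] M [ 0.369 -0.187  0.458] tz [ 0.67 -0.59 -0.45]
[1, 1, 1, -1] [  1. -19. -53.  93. -46. -26.] p [ 0.44  -0.201  0.48 ] bel 87.4 b [0.02 0.04 1.  ] M [ 0.429 -0.186  0.524] tz [ 0.61 -0.7  -0.35]
[1, 1, -1, 0] [ 17.   3. -53.  97. -60. -51.] p [ 0.565 -0.076  0.355] bel 87.4 b [0.02 0.04 1.  ] M [ 0.554 -0.061  0.399] tz [ 0.61 -0.7  -0.35]
```

Locked in as predicted; continuing.

move_arm(targets="-1 1 0 -1;-1 1 0 -1;-1 1 0 -1;-1 1 0 -1;-1 1 0 -1;-1 1 0 -1;-1 1 0 -1;-1 1 0 -1;-1 1 0 -1;-1 1 0 -1")

```text
time_s: 29.07
tcp_pos: [0.4889, -0.0293, 0.2225]
ee_rot: [[0.428, 0.672, 0.604], [0.9, -0.378, -0.217], [0.082, 0.637, -0.767]]
wrist_force: [0.4, -0.0, -2.4]
gripper_width: 0.752
gripper_force: 30.0
```

move_arm(targets="-1 1 0 -1;-1 1 0 -1;-1 1 0 -1;-1 1 0 -1;-1 1 0 -1;-1 1 0 -1;-1 1 0 -1;-1 1 0 -1;-1 1 0 -1;-1 1 0 -1")

```text
time_s: 29.9
tcp_pos: [0.502, -0.0173, 0.2069]
ee_rot: [[0.767, 0.269, 0.583], [0.494, -0.828, -0.267], [0.411, 0.493, -0.767]]
wrist_force: [1.7, -0.8, -0.6]
gripper_width: 0.754
gripper_force: 30.0
```

move_arm(targets="-1 0 1 -1;-1 0 1 -1;-1 0 1 -1;-1 0 1 -1;-1 0 1 -1;-1 1 1 -1;-1 1 1 -1;-1 1 1 -1;-1 1 1 -1;-1 1 1 -1")

```text
time_s: 30.73
tcp_pos: [0.3245, 0.0988, 0.4199]
ee_rot: [[0.888, -0.341, 0.307], [-0.092, -0.788, -0.609], [0.45, 0.513, -0.732]]
wrist_force: [2.0, 0.2, -1.7]
gripper_width: 0.753
gripper_force: 30.0
```

move_arm(targets="-1 1 1 -1;-1 1 1 -1;-1 1 1 -1;-1 1 1 -1;-1 1 1 -1;0 1 1 0;0 1 1 0;0 1 1 0;0 1 1 0;0 1 1 0")

```text
time_s: 31.57
tcp_pos: [0.2061, 0.3435, 0.6652]
ee_rot: [[0.768, -0.641, 0.023], [-0.457, -0.572, -0.682], [0.45, 0.513, -0.731]]
wrist_force: [1.0, 1.0, -0.3]
gripper_width: 0.756
gripper_force: 30.0
```

```bash
date; python3 run.py "[[1, 1, 1, -1], [1, 1, -1, 0],[0.8,0.25,-1,0],[0,0,-1,0,4]]"
```

```text
Mon Nov 30 06:43:03 UTC 2026
now [  86.   20.   44.   11. -156.  -27.] p [0.206 0.344 0.665] bel 43.5 b [ 0.71 -0.17  0.69] M [0.232 0.35  0.705] tz [ 0.02 -0.68 -0.73]
[1, 1, 1, -1] [  72.   42.   81.   33. -171.   -8.] p [0.287 0.373 0.691] bel 46.4 b [ 0.61 -0.33  0.72] M [0.312 0.374 0.731] tz [-0.13 -0.68 -0.72]
[1, 1, -1, 0] [  68.   53.   81.   25. -159.  -13.] p [0.396 0.469 0.539] bel 46.9 b [ 0.6  -0.32  0.73] M [0.42 0.47 0.58] tz [-0.12 -0.69 -0.72]
[0.8, 0.25, -1, 0] [  63.   61.   81.   25. -150.  -11.] p [0.494 0.498 0.413] bel 47.0 b [ 0.6  -0.32  0.73] M [0.519 0.499 0.453] tz [-0.12 -0.69 -0.72]
[0, 0, -1, 0, 4] [  63.   53.   52.   16. -131.  -23.] p [0.496 0.499 0.321] bel 47.1 b [ 0.6  -0.32  0.73] M [0.52  0.501 0.362] tz [-0.11 -0.69 -0.72]
```

```bash
python3 log.py >/dev/null; sed -i 's/best<5/best<7/;s/lim=180/lim=130/;s/(p\[:,2\]<.7)/(p[:,2]<.75)/' s4.py; export OMP_NUM_THREADS=1; for k in 2 3 4 5; do timeout 60 python3 s4.py $k 27 & done; wait; date
```

```text
SEED 3 best 4.740464126790559 depth 7 8
[[1, 1, 1, -1], [0, 0, 1, -1], [-1, 1, -1, -1], [-1, 1, -1, -1], [1, 1, -1, -1], [1, -1, 0, 1], [1, -1, -1, 1], [-1, -1, -1, 1]]
 [ 19.  20. -39.  88. -63. -53.] p [ 0.669 -0.059  0.293] bel 86.9 b [0.05 0.01 1.  ] M [ 0.661 -0.044  0.338] tz [ 0.5  -0.77 -0.39]
SEED 2 best 5.51049322933516 depth 10 11
[[1, 0, 1, -1], [-1, 1, 0, -1], [-1, 1, 1, -1], [0, 1, -1, -1], [1, 0, -1, -1], [1, -1, -1, -1], [1, -1, -1, -1], [0, 1, -1, -1], [1, -1, 1, -1], [-1, 0, 0, -1], [0, 0, 0, -1]]
 [ -22.   31.   18.  -63. -105. -158.] p [ 0.592 -0.035  0.298] bel 89.2 b [-0.01 -0.    1.  ] M [ 0.592 -0.053  0.342] tz [-0.01  0.93 -0.37]
SEED 4 best 4.740464126790559 depth 7 8
[[1, 1, 1, -1], [0, 0, 1, -1], [-1, 1, -1, -1], [-1, 1, -1, -1], [1, 1, -1, -1], [1, -1, 0, 1], [1, -1, -1, 1], [-1, -1, -1, 1]]
 [ 19.  20. -39.  88. -63. -53.] p [ 0.669 -0.059  0.293] bel 86.9 b [0.05 0.01 1.  ] M [ 0.661 -0.044  0.338] tz [ 0.5  -0.77 -0.39]
SEED 5 best 4.740464126790559 depth 7 8
[[1, 1, 1, -1], [0, 0, 1, -1], [-1, 1, -1, -1], [-1, 1, -1, -1], [1, 1, -1, -1], [1, -1, 0, 1], [1, -1, -1, 1], [-1, -1, -1, 1]]
 [ 19.  20. -39.  88. -63. -53.] p [ 0.669 -0.059  0.293] bel 86.9 b [0.05 0.01 1.  ] M [ 0.661 -0.044  0.338] tz [ 0.5  -0.77 -0.39]
Mon Nov 30 06:43:41 UTC 2026
```

move_arm(targets="1 1 1 -1;1 1 1 -1;1 1 1 -1;1 1 1 -1;1 1 1 -1;0 0 1 -1;0 0 1 -1;0 0 1 -1;0 0 1 -1;0 0 1 -1")

```text
time_s: 32.4
tcp_pos: [0.3267, 0.2714, 0.7371]
ee_rot: [[0.314, -0.909, -0.275], [-0.74, -0.053, -0.671], [0.595, 0.414, -0.689]]
wrist_force: [0.5, -1.1, -0.9]
gripper_width: 0.75
gripper_force: 30.0
```

move_arm(targets="-1 1 -1 -1;-1 1 -1 -1;-1 1 -1 -1;-1 1 -1 -1;-1 1 -1 -1;-1 1 -1 -1;-1 1 -1 -1;-1 1 -1 -1;-1 1 -1 -1;-1 1 -1 -1")

```text
time_s: 33.23
tcp_pos: [0.3974, 0.3572, 0.6041]
ee_rot: [[-0.118, -0.923, -0.367], [-0.68, 0.344, -0.647], [0.723, 0.173, -0.669]]
wrist_force: [2.0, -1.3, -0.5]
gripper_width: 0.753
gripper_force: 29.9
```

```bash
python3 run.py "[[1, 1, -1, -1], [1, -1, 0, 1], [1, -1, -1, 1], [-1, -1, -1, 1]]"
```

```text
now [  60.   44.   77.    4. -171.  -72.] p [0.398 0.357 0.604] bel 66.9 b [ 0.03 -0.39  0.92] M [0.406 0.355 0.651] tz [-0.37 -0.65 -0.67]
[1, 1, -1, -1] [  50.   47.   81.  -42. -171. -124.] p [0.448 0.399 0.489] bel 69.2 b [-0.07 -0.35  0.93] M [0.456 0.396 0.536] tz [-0.57 -0.52 -0.64]
[1, -1, 0, 1] [  50.   49.   68.    4. -159.  -72.] p [0.507 0.34  0.482] bel 68.1 b [-0.01 -0.37  0.93] M [0.516 0.338 0.528] tz [-0.48 -0.6  -0.64]
[1, -1, -1, 1] [  43.   42.   29.   28. -118.  -39.] p [0.63  0.217 0.359] bel 68.1 b [ 0.15 -0.34  0.93] M [0.639 0.219 0.405] tz [-0.19 -0.74 -0.64]
[-1, -1, -1, 1] [ 47.  23. -24.  37. -83. -43.] p [0.519 0.106 0.247] bel 68.2 b [ 0.27 -0.26  0.93] M [0.527 0.111 0.294] tz [ 0.11 -0.76 -0.64]
```

Run:
```python
from run import *
q=cur();q=go(q,[[.65,-1,-.35,1,15]])
p,R,*_=bfk(q);b=R[0]@bt;G=p[0]-.019*R[0,:,2];F=G-.056*b
# lowest point of foot rim
d=-(np.array([0,0,1])-b[2]*b);d/=np.linalg.norm(d);L=F+.029*d
print("foot",F,"low",L,"shift to mat units",(np.array([.6442,-.0371,.006])-np.r_[F[:2],L[2]])/.025)
q2=go(q,[[0,0,-1,0,8],[0,0,-1,0,5]])
```

```text
[0.65, -1, -0.35, 1, 15] [ 30.   6. -16.  52. -67.   5.] p [ 0.633 -0.004  0.477] bel 66.6 b [ 0.39 -0.09  0.92] M [0.637 0.003 0.524] tz [ 0.5  -0.55 -0.67]
foot [0.60139669 0.01177932 0.43839916] low [0.62727784 0.00557461 0.42688102] shift to mat units [  1.71213249  -1.95517282 -16.83524087]
[0, 0, -1, 0, 8] [ 25.  12. -38.  70. -49. -22.] p [ 0.633 -0.004  0.277] bel 66.6 b [ 0.39 -0.09  0.92] M [0.637 0.003 0.324] tz [ 0.5  -0.55 -0.67]
[0, 0, -1, 0, 5] [ 18.  21. -47.  93. -43. -46.] p [ 0.633 -0.004  0.152] bel 66.6 b [ 0.39 -0.09  0.92] M [0.637 0.003 0.199] tz [ 0.5  -0.55 -0.67]
```

move_arm(targets="0.65 -1 -0.35 1;0.65 -1 -0.35 1;0.65 -1 -0.35 1;0.65 -1 -0.35 1;0.65 -1 -0.35 1;0.65 -1 -0.35 1;0.65 -1 -0.35 1;0.65 -1 -0.35 1;0.65 -1 -0.35 1;0.65 -1 -0.35 1")

```text
time_s: 34.07
tcp_pos: [0.5511, 0.118, 0.5226]
ee_rot: [[0.426, -0.877, 0.223], [-0.552, -0.447, -0.703], [0.717, 0.176, -0.675]]
wrist_force: [0.5, -0.5, -1.3]
gripper_width: 0.755
gripper_force: 30.0
```

move_arm(targets="0.65 -1 -0.35 1;0.65 -1 -0.35 1;0.65 -1 -0.35 1;0.65 -1 -0.35 1;0.65 -1 -0.35 1;0 0 0 0")

```text
time_s: 34.57
tcp_pos: [0.6298, -0.012, 0.4771]
ee_rot: [[0.619, -0.613, 0.491], [-0.328, -0.77, -0.547], [0.714, 0.178, -0.678]]
wrist_force: [-0.7, -0.4, -1.7]
gripper_width: 0.751
gripper_force: 29.8
```

```bash
cat > pl.py <<'E'
from run import *
from station import sense
s=sense();R=s["ee_rot"];b=R@bt;G=s["tcp_pos"]-.019*R[:,2];F=G-.056*b;d=-(np.array([0,0,1])-b[2]*b);d/=np.linalg.norm(d)+1e-9;L=F+.029*d
print("bel",np.degrees(np.arcsin(b[2])),"b",b.round(2),"tz",R[:,2].round(2),"foot",F.round(3),"low",L.round(3),"units",((np.array([.6442,-.0371,.006])-np.r_[F[:2],L[2]])/.025).round(2),s["joints"].round(0),s["wrist_force"].round(1))
E
python3 pl.py; date
```

```text
bel 66.10685744559207 b [ 0.39 -0.1   0.91] tz [ 0.49 -0.55 -0.68] foot [0.598 0.004 0.439] low [ 0.624 -0.003  0.427] units [  1.83  -1.64 -16.84] [ 29.   6. -16.  51. -67.   6.] [-0.7 -0.4 -1.7]
Mon Nov 30 06:44:28 UTC 2026
```

move_arm(targets="0.18 -0.16 -1 0;0.18 -0.16 -1 0;0.18 -0.16 -1 0;0.18 -0.16 -1 0;0.18 -0.16 -1 0;0.18 -0.16 -1 0;0.18 -0.16 -1 0;0.18 -0.16 -1 0;0.18 -0.16 -1 0;0.18 -0.16 -1 0")

```text
time_s: 35.4
tcp_pos: [0.6769, -0.0462, 0.2284]
ee_rot: [[0.617, -0.61, 0.497], [-0.325, -0.773, -0.544], [0.716, 0.175, -0.675]]
wrist_force: [0.7, 0.7, -1.2]
gripper_width: 0.753
gripper_force: 30.0
```

move_arm(targets="0 0 -1 0;0 0 -1 0;0 0 -1 0;0 0 -1 0;0 0 -1 0;0 0 -1 0;0 0 -0.5 0;0 0 0 0")

```text
time_s: 36.07
tcp_pos: [0.6751, -0.0474, 0.0632]
ee_rot: [[0.621, -0.61, 0.492], [-0.325, -0.772, -0.545], [0.713, 0.179, -0.678]]
wrist_force: [-0.4, 1.0, -2.2]
gripper_width: 0.752
gripper_force: 30.0
```

```bash
python3 pl.py
```

```text
bel 66.02316125560323 b [ 0.39 -0.1   0.91] tz [ 0.49 -0.55 -0.68] foot [ 0.644 -0.032  0.025] low [ 0.669 -0.038  0.013] units [ 0.02 -0.22 -0.28] [  6.  31. -45. 113. -40. -58.] [-0.4  1.  -2.2]
```

move_arm(targets="0 -0.2 -0.35 0;0 0 -0.1 0;0 0 0 0")

```text
time_s: 36.32
tcp_pos: [0.6771, -0.0514, 0.0565]
ee_rot: [[0.616, -0.61, 0.498], [-0.325, -0.773, -0.545], [0.717, 0.174, -0.675]]
wrist_force: [-0.2, 0.2, -2.1]
gripper_width: 0.751
gripper_force: 30.0
```

move_arm(targets="0 0 0 0;0 0 0 0;0 0 0 0;0 0 0 0;0 0 0 0;0 0 0 0;0 0 0 0", gripper=87)

```text
time_s: 36.9
tcp_pos: [0.6768, -0.0516, 0.0569]
ee_rot: [[0.616, -0.61, 0.498], [-0.325, -0.773, -0.545], [0.718, 0.173, -0.674]]
wrist_force: [-0.2, -0.4, 1.0]
gripper_width: 0.996
gripper_force: 0.2
```

move_arm(targets="-0.2 0.22 0.27 0;-0.35 0.4 0.5 0;-0.45 0.5 0.62 0;-0.5 0.55 0.68 0;-0.5 0.55 0.68 0;-0.5 0.55 0.68 0;-0.2 0.2 1 0;0 0 1 0;0 0 1 0;0 0 1 0")

```text
time_s: 37.73
tcp_pos: [0.6085, 0.0221, 0.2429]
ee_rot: [[0.617, -0.611, 0.496], [-0.325, -0.772, -0.546], [0.717, 0.175, -0.675]]
wrist_force: [0.7, -0.1, 0.8]
gripper_width: 0.995
gripper_force: 0.0
```

```bash
date
python3 - <<'E'
from geo import *
s=sense();print(s["time_s"],s["tcp_pos"].round(3),s["joints"].round(0),s["ee_rot"].round(2).tolist())
c=capture("top");a=c["image"];b=capture("scene")["image"]
cv2.imwrite('pics/r1.png',np.hstack([cv2.resize(a[100:320,60:340],(400,314)),cv2.resize(b[130:290,200:400],(400,314))]))
E
```

```text
Mon Nov 30 06:45:10 UTC 2026
37.7333 [0.608 0.022 0.243] [ 28.  13. -42.  72. -49. -29.] [[0.62, -0.61, 0.5], [-0.33, -0.77, -0.55], [0.72, 0.18, -0.68]]
```

View pics/r1.png

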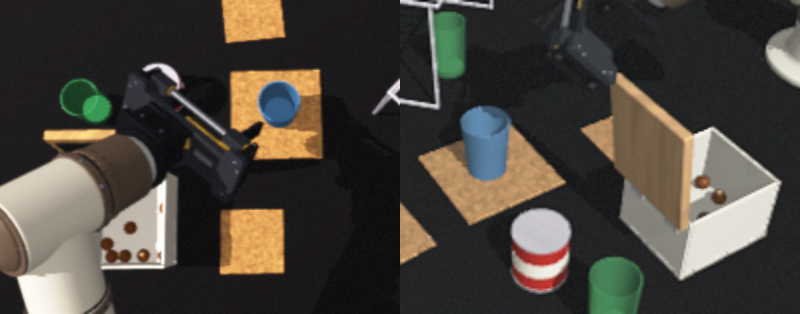

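The beaker stands upright and empty on the large mat at (278,103), and the nuts are in the canister at about (130,240). Next is the lid: turn the hand round to its far side.

```bash
python3 run.py "[[0,0,1,-1,8],[0.5,0.3,0.2,-1,10],[0.4,0.4,0,-1,10],[0,0.1,0,-1,6]]"; date
```

```text
now [ 28.  13. -42.  72. -49. -30.] p [0.611 0.024 0.247] bel 66.8 b [ 0.38 -0.1   0.92] M [0.615 0.031 0.294] tz [ 0.5  -0.54 -0.67]
[0, 0, 1, -1, 8] [ 34.  21.   3.  40. -99. -21.] p [0.611 0.024 0.447] bel 66.8 b [ 0.23 -0.32  0.92] M [0.618 0.026 0.494] tz [ 0.04 -0.74 -0.67]
[0.5, 0.3, 0.2, -1, 10] [  25.   59.   78.   37. -149.  -29.] p [0.682 0.077 0.468] bel 67.7 b [-0.07 -0.37  0.92] M [0.689 0.074 0.515] tz [-0.48 -0.57 -0.67]
[0.4, 0.4, 0, -1, 10] [  19.   54.   81.  -32. -159. -121.] p [0.649 0.14  0.393] bel 66.8 b [-0.35 -0.18  0.92] M [0.649 0.134 0.441] tz [-0.72 -0.05 -0.69]
[0, 0.1, 0, -1, 6] [  11.   46.   68.  -46. -142. -148.] p [0.649 0.155 0.393] bel 66.8 b [-0.39  0.02  0.92] M [0.646 0.149 0.441] tz [-0.65  0.32 -0.69]
Mon Nov 30 06:45:50 UTC 2026
```

move_arm(targets="0 0 1 -1;0 0 1 -1;0 0 1 -1;0 0 1 -1;0 0 1 -1;0 0 1 -1;0 0 1 -1;0 0 1 -1", gripper=0)

```text
time_s: 38.5
tcp_pos: [0.609, 0.023, 0.4431]
ee_rot: [[0.261, -0.965, 0.028], [-0.646, -0.196, -0.738], [0.717, 0.175, -0.674]]
wrist_force: [1.1, 0.7, 0.4]
gripper_width: 0.48
gripper_force: 0.0
```

move_arm(targets="0.5 0.3 0.2 -1;0.5 0.3 0.2 -1;0.5 0.3 0.2 -1;0.5 0.3 0.2 -1;0.5 0.3 0.2 -1;0.5 0.3 0.2 -1;0.5 0.3 0.2 -1;0.5 0.3 0.2 -1;0.5 0.3 0.2 -1;0.5 0.3 0.2 -1")

```text
time_s: 39.33
tcp_pos: [0.6689, 0.0949, 0.4536]
ee_rot: [[-0.319, -0.785, -0.531], [-0.639, 0.592, -0.491], [0.7, 0.183, -0.69]]
wrist_force: [-7.6, 3.7, 6.8]
gripper_width: 0.005
gripper_force: 0.0
```

move_arm(targets="0.4 0.4 0 -1;0.4 0.4 0 -1;0.4 0.4 0 -1;0.4 0.4 0 -1;0.4 0.4 0 -1;0.4 0.4 0 -1;0.4 0.4 0 -1;0.4 0.4 0 -1;0.4 0.4 0 -1;0.4 0.4 0 -1")

```text
time_s: 40.17
tcp_pos: [0.6541, 0.163, 0.3895]
ee_rot: [[-0.714, -0.071, -0.697], [-0.162, 0.984, 0.066], [0.682, 0.16, -0.714]]
wrist_force: [0.6, -0.6, -0.6]
gripper_width: 0.003
gripper_force: 0.0
```

move_arm(targets="0 0.6 -1 0;0 0.6 -1 0;0 0.6 -1 0;0 0.3 -1 0;0 0 -1 0;0 0 -0.5 0;0 0 0 0")

```text
time_s: 40.75
tcp_pos: [0.6528, 0.2154, 0.2475]
ee_rot: [[-0.707, -0.075, -0.703], [-0.164, 0.985, 0.061], [0.688, 0.158, -0.708]]
wrist_force: [0.2, 0.1, -0.8]
gripper_width: 0.001
gripper_force: 0.0
```

move_arm(targets="-1 0 0 0;-1 0 0 0;-1 0 0 0;-1 -0.2 0.1 0;-0.6 0 0 0;-1 0 -0.2 0;-1 0 -0.25 0;-0.9 0 -0.3 0")

```text
time_s: 41.42
tcp_pos: [0.4668, 0.2099, 0.2378]
ee_rot: [[-0.718, -0.076, -0.692], [-0.166, 0.984, 0.065], [0.676, 0.161, -0.719]]
wrist_force: [2.8, -0.1, -0.4]
gripper_width: 0.003
gripper_force: 1.1
```

move_arm(targets="-0.6 0 -0.5 0;-0.6 0 -0.6 0;-0.6 0 -0.6 0;-0.4 0 -0.8 0;-0.3 0 -0.8 0;-0.3 0 -0.8 0;0 0 -0.5 0;0 0 -0.3 0;0 0 0 0")

```text
time_s: 42.17
tcp_pos: [0.3956, 0.21, 0.1263]
ee_rot: [[-0.705, -0.085, -0.704], [-0.176, 0.983, 0.058], [0.687, 0.165, -0.708]]
wrist_force: [-2.4, 4.0, 50.8]
gripper_width: 0.004
gripper_force: 24.9
```

```bash
date
python3 - <<'E'
from geo import *
s=sense();print(s["time_s"],s["tcp_pos"].round(4),s["wrist_force"].round(1))
E
```

```text
Mon Nov 30 06:46:24 UTC 2026
42.1667 [0.3956 0.21   0.1263] [-2.4  4.  50.8]
```

move_arm(targets="0 0 0.5 0;0 0 1 0;0 0 1 0;0 0 1 0;0 0 0 0")

```text
time_s: 42.58
tcp_pos: [0.3994, 0.2108, 0.2066]
ee_rot: [[-0.721, -0.079, -0.688], [-0.17, 0.983, 0.066], [0.672, 0.164, -0.722]]
wrist_force: [1.5, -0.0, 0.0]
gripper_width: 0.004
gripper_force: 0.0
```

Run:
```python
from geo import *
b=capture("scene")["image"];cv2.imwrite('pics/f1.png',cv2.resize(b[110:310,180:440],(650,500)))
```

```text
(no output)
```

View pics/f1.png

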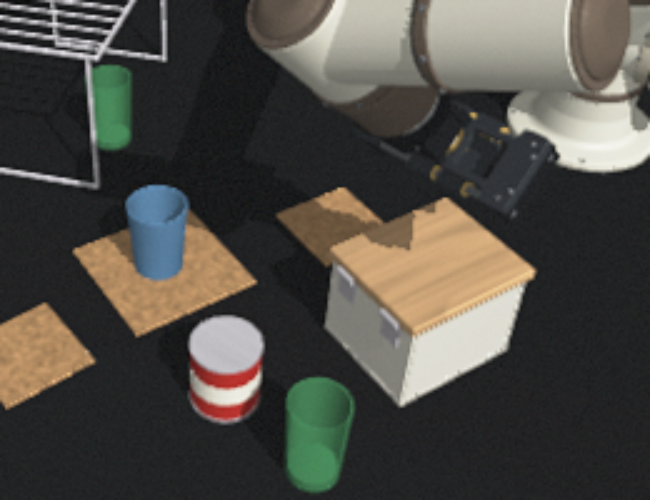

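The lid lies flat at (435,260), the beaker stands upright on the mat at (157,230), and the tumblers and tin are where they were. Handing in.

```bash
python3 -c "
from station import *
print(finish_job())"
```

```text
the job is handed in; nothing more can be done
None
```

I handed the job in at about 43 s robot time: the empty beaker stands upright on the large cork mat, the lid is shut flat, and the tumblers and tin look unmoved; I never saw all eight nuts in the canister at once (about five were visible in one view), though none were visible on the worktop.

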